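# Load a two-tier garlic fermenter and switch it to two tiers

### The job

Get the black-garlic fermenter going: put every garlic bulb on the chopping board into a well of the two trays, one bulb to a well, and stack the loaded trays level on the fermenter's four stepped posts, the tray with the wide corner holes down on the base and the tray with the narrow corner holes up on the shoulders of the posts, all four holes of each tray over their posts. Only when both trays are home with all the bulbs in them, throw the selector lever from its off notch across to the notch marked with two dots and leave it resting there. Leave the salt shaker, dropper bottle and both spice jars where they stand.

Things in the scene. Friction and masses are not known exactly. Their poses are not given: they have to be found in the camera images.
- stand: Fixed black fermenter base, 164 x 154 mm (own x by y); origin at the centre of its underside, z up. Deck 30 mm up on its -y side; a control block 38 mm high, y = +41 to +77 mm, along its +y side. Seated, the wide-holed tray's origin is 30 mm and the narrow-holed tray's 93 mm above this origin (its plate on the shoulders), x along the base's x, centred on stand_deck.
- stand_deck (a point): Centre of the deck between the posts: x = 0, y = -18, z = 30 mm of the base. The four upright steel posts stand at x = +-60, y = +-40 mm from it: 14 mm thick from the deck up to a flat shoulder 66 mm above it, then a spigot 6 mm thick with a rounded tip 86 mm above the deck.
- selector (a joint): Lever standing up from the control block; axle along the base's y, at x = 0, y = 60, z = 30 mm of the base. 0 is upright, positive leans to the base's +x (away from the robot). A spring draws it into three notches: -0.5 rad off (no dot), 0 (one white dot), +0.5 (two white dots); stops at +-0.7. Takes 2 to 3 N at the knob; let go within 0.15 rad of a notch it settles there.
- selector_knob (a point): Centre of the black ball knob, 20 mm in diameter, on the lever's rod (8 mm thick), 90 mm from the axle.
- tray_wide: Loose aluminium tray for two bulbs, lower tier: 154 x 110 mm (own x by y), 6 mm plate on four 3 mm feet, 0.28 kg; origin at its centre, level with the feet's undersides. Square corner holes, 19 mm wide, at x = +-60, y = +-40 mm. Wells at x = +-41, y = 0, about 60 mm square, their ribs reach 14 mm above the origin. May go on either way round (half turn).
- tray_narrow: Loose aluminium tray for two bulbs, upper tier: 154 x 110 mm (own x by y), 6 mm plate on four 3 mm feet, 0.28 kg; origin at its centre, level with the feet's undersides. Square corner holes, 10.5 mm wide, at x = +-60, y = +-40 mm. Wells at x = +-41, y = 0, about 60 mm square, their ribs reach 14 mm above the origin. May go on either way round (half turn).
- tray_wide_handle (a point): Where to grip that tray, 41 mm above its origin: an upright steel tab in its middle, 24 mm along the tray's x, 12 mm thick along its y, top 49 mm above the origin. Take it from above, fingers closing along the tray's y; bulbs in the wells leave about 5 mm beside the tab along x.
- tray_narrow_handle (a point): Where to grip that tray, 41 mm above its origin: an upright steel tab in its middle, 24 mm along the tray's x, 12 mm thick along its y, top 49 mm above the origin. Take it from above, fingers closing along the tray's y; bulbs in the wells leave about 5 mm beside the tab along x.
- tray_wide_well0 (a point): Floor of the wide-holed tray's well at its -x end (9 mm above the origin).
- tray_wide_well1 (a point): Floor of the wide-holed tray's well at its +x end. (Mind the wall shelf overhead: its front edge is 0.57 m ahead of the robot's base axis and 0.52 m up; carry low, at about 0.17 m.)
- tray_narrow_well0 (a point): Floor of the narrow-holed tray's well at its -x end.
- tray_narrow_well1 (a point): Floor of the narrow-holed tray's well at its +x end.
- garlic_1: Whole garlic bulb, about 48 mm across and 51 mm tall with its stem, 24 g, standing root down on the chopping board (22 mm thick); origin at the centre of its underside, z up the stem; widest about 20 mm up. May be absent.
- garlic_1_mid (a point): Middle of that bulb, 22 mm up its axis.
- garlic_2: Whole garlic bulb, about 48 mm across and 51 mm tall with its stem, 24 g, standing root down on the chopping board (22 mm thick); origin at the centre of its underside, z up the stem; widest about 20 mm up. May be absent.
- garlic_2_mid (a point): Middle of that bulb, 22 mm up its axis.
- garlic_3: Whole garlic bulb, about 48 mm across and 51 mm tall with its stem, 24 g, standing root down on the chopping board (22 mm thick); origin at the centre of its underside, z up the stem; widest about 20 mm up. May be absent.
- garlic_3_mid (a point): Middle of that bulb, 22 mm up its axis.
- garlic_4: Whole garlic bulb, about 48 mm across and 51 mm tall with its stem, 24 g, standing root down on the chopping board (22 mm thick); origin at the centre of its underside, z up the stem; widest about 20 mm up. May be absent.
- garlic_4_mid (a point): Middle of that bulb, 22 mm up its axis.
- salt: Salt shaker, 44 mm across, 90 mm tall; a bystander to leave where it is. Origin at the centre of its underside.
- vanilla: Brown dropper bottle, 33 mm across, 102 mm tall; a bystander to leave where it is. Origin at the centre of its underside.
- spice_a: Spice jar by the kettle, 42 mm across, 96 mm tall; a bystander to leave where it is. Origin at the centre of its underside.
- spice_b: Spice jar in the middle of the counter, 42 mm across, 96 mm tall; a bystander to leave where it is. Origin at the centre of its underside.

How it is judged:
By the outcome, as a careful person would: the job done as asked, in the order asked, and still so for the second after the job is handed in, with the robot touching nothing.
Of garlic_1, garlic_2, garlic_3, garlic_4 only 3 to 4 are there at a start; the rules pass over those that are not, and their reading is None.
At some moment in a run one of tray_wide, tray_narrow may be knocked a few centimetres aside while the robot is not near it.
It also fails if it takes over 208 s, if anything falls off the work surface, if the arm or the gripper's body presses on something with over 40 N, if the wrist force passes 120 N, or if a joint passes its speed limit or range.

### The arm

A 6-joint arm with a two-finger parallel gripper is mounted at the origin on a cart in front of the work surface, level with it; the furniture and walls round the work are solid. World frame = base frame: x ahead of the robot, y to its left, z up, the work surface at z = 0. Lengths are in m, angles in degrees, forces in N, time in s.
With the tool pointing down it reaches from about 0.3 to 0.775 m from the base axis. Payload 14.6 kg.
Tool frame: the origin (TCP) lies midway between the tips of the shut fingers; the grasp point (between the pads) lies 19 mm behind it; z points along the fingers, x is the direction in which the jaws open and shut, and the axes are right-handed (so a half turn about z gives the same grasp; the last joint's range is limited). The gripper opens to 94 mm and grips with 3 to 60 N. Pads are 16 mm wide; open, the fingers measure 119 mm over their backs; the gripper's body (75 mm by 177 mm) begins 78 mm behind the grasp point.
Start: joints at [63.736, 17.183, 87.147, -0, 75.671, -3.816], TCP at [0.21, 0.508, 0.205] pointing down, gripper open.
Joint ranges: [-173.82, 173.82], [-45.26, 126.66], [13.44, 144.39], [-59.66, 239.66], [0, 175.72], [-146.38, 146.38]. Speed limits (degrees/s): [127.2, 127.2, 147.25, 180, 180, 180].

### API

Orientations are given as [roll, pitch, yaw] about the fixed x, y, z axes, in that order (R = Rz(yaw) Ry(pitch) Rx(roll)).
In Python, from cell import observe, eyes, arm gives the robot as it stands.
- The arm moves only by the shell command python3 -m handwheel 'ROWS'. ROWS is JSON, a list of rows, each an object of numbers: "fingers": the opening, from 0 (shut) to 1 (fully open); "tx", "ty", "tz": the shift along the tool's x, y, z in m; "ax", "ay", "az": the turn, a rotation vector about the tool's x, y, z in rad. In form: [{"fingers": .., "tx": .., "ty": .., "tz": .., "ax": .., "ay": .., "az": ..}, ...]. A call has 1 to 8 rows; each row shifts and turns the commanded pose from where the row before left it, along the tool's axes as they then stand; what a row does not reach is not made up. A row lasts 1/12 s, in which the tool goes at most 41.7 mm and 7.16 degrees, less where a joint would pass 70% of its speed; a pose out of reach is approached as far as the arm can. A call is refused whole if a number of a shift passes 0.0417 or a number of a turn 0.125, either way. A call with a gripper value outside its range is refused whole. The fingers move at their own pace and stop on an object; the grip force is fixed at half the most. Time passes only in rows, so rows that do not move let the fingers close. It gives the time, the measured TCP pose, the force and the opening at its end, in the units of the state.
- observe(): the state, without advancing time (a new reading comes with each control period).
- eyes.grab_frame(name): name is "scene" or "top"; returns the picture (480x640x3 uint8, red, green, blue); there is no depth.
- eyes.camera_params(name): a dict with "fovy" (degrees; the focal length in pixels is half the picture's height over the tangent of half this angle, whatever the lens; pixels are square), "cx", "cy" (the principal point, pixels), "k1" (the pictures are not rectified: a ray, as slopes to the right and down, at radius r is drawn at 1 + k1 r^2 times it, then the intrinsics apply), "eye" and "orientation" of the camera in the world. Camera axes: x right, y up, looking along -z (the intrinsics and any distortion apply to the point x, -y, -z); pixel columns grow to the right and rows downward; lengths in m; the calibration is good to about 2 mm. A picture is of the moment at which its call begins. camera_params takes no time and is no camera call.
- arm.sign_off(): hands the job in, once; it reports no verdict.
Trained networks look in the newest picture that a camera, given by its name, has taken for a name from the list of things; names that differ only in an ending like _2 or _b are one class to them, and where a whole thing is asked for, a point or a joint stands for the part that bears it (a point fixed in the world has none). Each returns a list of dicts, best first, with "score" (0 to 1); they miss things now and then, are a little off and sometimes report something else, mostly with a low value. They report only what shows in the picture. A call takes as long as a camera call.
- eyes.find_in(camera, name): "extent" ([left, top, right, bottom] in pixels, round what is visible of it).
- eyes.outline_of(camera, name): "pixels" (480x640 bool, what is visible of it) and "extent" ([left, top, right, bottom] in pixels, round what is visible of it).
The state is a dict: "time": time; "qpos": joint angles; "qvel": joint speeds; "joint_torque": joint torques, N m; "tcp_pos": TCP position; "ee_rot": TCP orientation; "force": force on the tool from outside, world axes, zero at the start; "ft_torque": the same for the moment, N m; "opening": finger opening in m.
Only numpy, scipy, OpenCV 4.12 (cv2) and the standard library are available. Lean on these libraries where they do the work, as an engineer would, in place of code of your own. Each camera call takes 0.05 s, during which the arm holds its last target.

## Working session

There is one attempt and no reset: what is moved stays moved. The work goes in short steps, Python scripts to look and compute and a shell command to move; the robot and the scene stay as the last step left them, time stands still between calls to the robot, and variables do not carry over. Pictures are saved under pics/ and viewed, and the job is handed in when it is done.

```bash
ls; mkdir -p pics; python3 - <<'E'
from cell import observe, eyes, arm
import cv2
print(observe())
for n in ("scene","top"):
    im=eyes.grab_frame(n); cv2.imwrite(f"pics/{n}0.png",im[:,:,::-1]); print(n,eyes.camera_params(n))
E
```

```text
pics
{'time': 0.0, 'qpos': array([ 6.37345868e+01,  1.72144493e+01,  8.71784509e+01,  1.20988665e-03,
        7.56696075e+01, -3.81763272e+00]), 'qvel': array([ 0.01130772, -0.0697576 ,  0.07288276,  0.08706937,  0.0342535 ,
        0.04523742]), 'joint_torque': array([-3.64042153e-04, -5.31805086e+01, -3.52731228e+01,  7.07781245e-02,
        2.44599703e-02, -1.13203441e-04]), 'tcp_pos': array([0.20991681, 0.50809944, 0.20491127]), 'ee_rot': array([-1.79994669e+02,  6.22909379e-02,  6.75519223e+01]), 'force': array([-0.32859922,  0.08184324, -0.86936784]), 'ft_torque': array([-0.00725679,  0.0044742 , -0.02143476]), 'opening': 0.09385153611679607}
scene {'fovy': 46.16802818019012, 'cx': 324.32514393818536, 'cy': 242.34189032210455, 'k1': -0.027904594502928103, 'eye': array([-0.23805386, -0.69715275,  0.68891019]), 'orientation': array([ 60.36251901,  -0.88439898, -46.97502118])}
top {'fovy': 45.583221900746864, 'cx': 320.2462533656811, 'cy': 238.25645582756317, 'k1': -0.1644647550700433, 'eye': array([ 0.15058182, -0.05203492,  1.64044053]), 'orientation': array([ 14.0974006 ,  -0.46500385, -82.56150746])}
```

View pics/scene0.png

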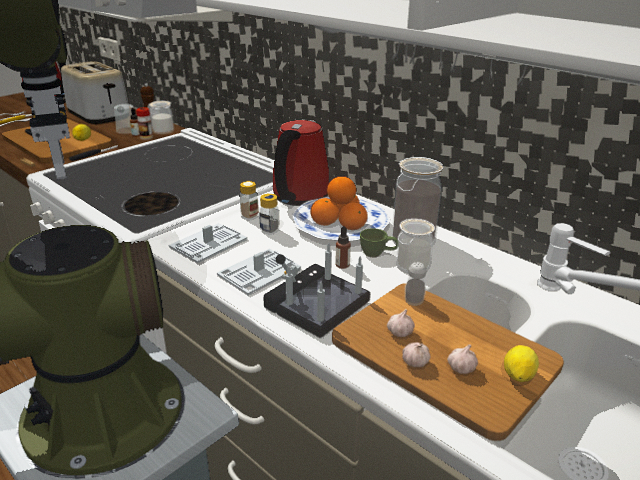

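View pics/top0.png

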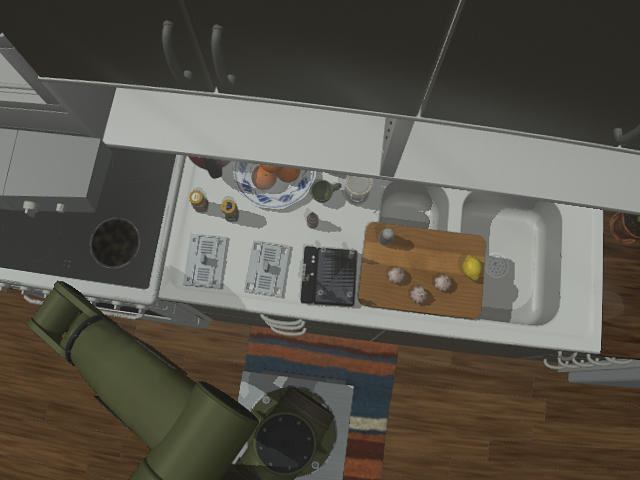

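```bash
cat > h.py <<'E'
from cell import observe, eyes, arm
import numpy as np, cv2
from scipy.spatial.transform import Rotation as R
def cam(n):
    p=eyes.camera_params(n); f=240/np.tan(np.radians(p['fovy']/2))
    K=np.array([[f,0,p['cx']],[0,f,p['cy']],[0,0,1]])
    M=R.from_euler('xyz',p['orientation'],degrees=True).as_matrix()@np.diag([1,-1,-1])  # cv cam->world
    return K,np.array([p['k1'],0,0,0.]),M,np.array(p['eye'])
def proj(n,P):
    K,d,M,e=cam(n); P=np.atleast_2d(P).astype(float)
    Rw=M.T; return cv2.projectPoints(P,cv2.Rodrigues(Rw)[0],-Rw@e,K,d)[0][:,0]
def rays(n,uv):
    K,d,M,e=cam(n); q=cv2.undistortPoints(np.asarray(uv,float).reshape(-1,1,2),K,d)[:,0]
    return e,np.c_[q,np.ones(len(q))]@M.T
def onz(n,uv,z):
    e,r=rays(n,uv); return e+r*((z-e[2])/r[:,2])[:,None]
def tri(a,b):
    "a=(cam,uv) b=(cam,uv) -> point, gap"
    e1,r1=rays(a[0],[a[1]]);e2,r2=rays(b[0],[b[1]]);A=np.c_[r1[0],-r2[0]]
    s=np.linalg.lstsq(A,e2-e1,rcond=None)[0];p=e1+s[0]*r1[0];q=e2+s[1]*r2[0];return (p+q)/2,np.linalg.norm(p-q)
def snap(n,name,crop=None,k=1,marks=()):
    im=eyes.grab_frame(n)[:,:,::-1].copy()
    for m in marks: 
        for u in proj(n,m): cv2.circle(im,tuple(int(round(v)) for v in u),1,(0,0,255),-1)
    if crop: x0,y0,x1,y1=crop; im=im[y0:y1,x0:x1]
    if k!=1: im=cv2.resize(im,None,fx=k,fy=k,interpolation=cv2.INTER_CUBIC)
    cv2.imwrite(f'pics/{name}.png',im)
E
python3 - <<'E'
from h import *
snap('top','t1',(180,210,500,320),2.5); snap('scene','s1',(150,180,570,440),1.9)
np.set_printoptions(precision=4,suppress=True)
for n in ("top","scene"):
  for t in ("stand","tray_wide","tray_narrow","tray_wide_handle","garlic_1","selector_knob","salt","vanilla","spice_a"):
    for d in eyes.outline_of(n,t)[:4]:
        ys,xs=np.nonzero(d['pixels']); 
        print(n,t,round(d['score'],2),d['extent'],[round(xs.mean(),1),round(ys.mean(),1)],onz(n,[[xs.mean(),ys.mean()]],0.0)[0])
E
```

```text
top stand 0.9 [299.8, 245.0, 358.1, 303.6] [np.float64(328.7), np.float64(276.6)] [ 0.4497 -0.0511  0.    ]
top stand 0.46 [390.0, 265.9, 401.1, 285.2] [np.float64(396.1), np.float64(275.1)] [ 0.4798 -0.2464  0.    ]
top tray_wide 0.77 [244.0, 241.5, 290.7, 297.0] [np.float64(267.1), np.float64(269.0)] [0.4485 0.1302 0.    ]
top tray_narrow 0.88 [183.0, 235.5, 227.5, 290.0] [np.float64(204.3), np.float64(260.7)] [0.4482 0.3181 0.    ]
top tray_narrow 0.7 [186.8, 188.0, 207.5, 210.8] [np.float64(198.9), np.float64(201.6)] [0.6261 0.3673 0.    ]
top tray_wide_handle 0.62 [243.1, 243.0, 288.7, 298.8] [np.float64(267.0), np.float64(269.5)] [0.4468 0.1302 0.    ]
top tray_wide_handle 0.46 [409.5, 284.0, 428.6, 302.4] [np.float64(418.1), np.float64(293.9)] [ 0.4325 -0.3162  0.    ]
top garlic_1 0.7 [391.4, 266.4, 400.7, 284.0] [np.float64(396.6), np.float64(275.7)] [ 0.4781 -0.248   0.    ]
top garlic_1 0.7 [407.9, 287.2, 426.3, 301.6] [np.float64(418.2), np.float64(294.1)] [ 0.4322 -0.3164  0.    ]
top garlic_1 0.5 [436.9, 275.8, 453.8, 291.9] [np.float64(442.2), np.float64(282.4)] [ 0.47
[... 2125 characters left out ...]
t64(295.6)] [ 0.4754 -0.0223  0.    ]
scene salt 0.83 [404.7, 258.9, 428.9, 303.7] [np.float64(415.6), np.float64(284.6)] [ 0.6583 -0.1497  0.    ]
scene salt 0.56 [389.1, 309.0, 417.2, 333.0] [np.float64(400.6), np.float64(324.6)] [ 0.5201 -0.2105  0.    ]
scene vanilla 0.84 [335.6, 228.2, 349.3, 268.7] [np.float64(342.9), np.float64(249.2)] [0.6616 0.0665 0.    ]
scene spice_a 0.87 [260.7, 193.3, 281.5, 237.2] [np.float64(269.0), np.float64(214.0)] [0.6627 0.3339 0.    ]
scene spice_a 0.71 [239.5, 178.1, 260.2, 219.0] [np.float64(248.7), np.float64(200.3)] [0.6801 0.4385 0.    ]
scene spice_a 0.61 [404.3, 340.6, 430.8, 369.5] [np.float64(416.3), np.float64(354.8)] [ 0.4674 -0.285   0.    ]
```

View pics/t1.png

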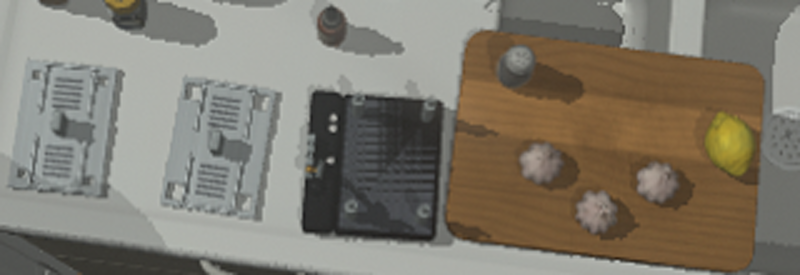

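View pics/s1.png

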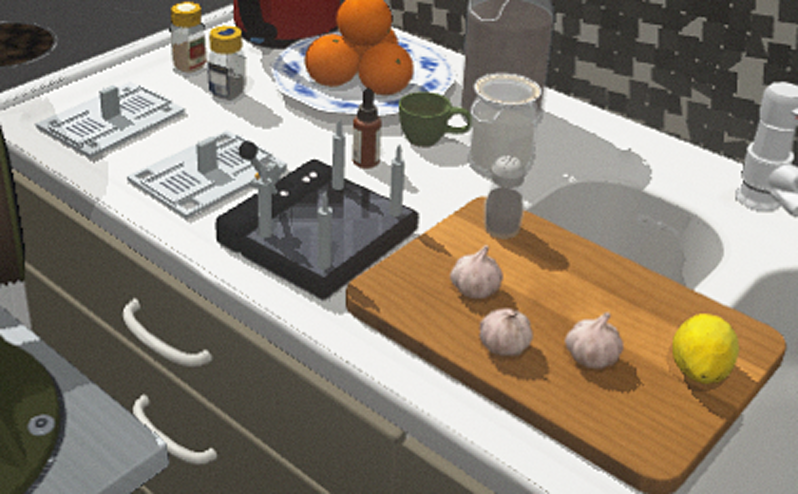

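```bash
cat > fit.py <<'E'
from h import *
from scipy.optimize import minimize
def box(x0,x1,y0,y1,z0,z1): return np.array([[x,y,z] for x in(x0,x1) for y in(y0,y1) for z in(z0,z1)])
TRAY=[box(-.077,.077,-.055,.055,.0,.009),box(-.012,.012,-.006,.006,.009,.049)]
STAND=[box(-.082,.082,-.077,.041,0,.030),box(-.082,.082,.041,.077,0,.038)]
def place(P,p,z=0): 
    c,s=np.cos(p[2]),np.sin(p[2]); return P@np.array([[c,s,0],[-s,c,0],[0,0,1]])+[p[0],p[1],z]
def sil(n,model,p,z,S=4):
    im=np.zeros((480*S,640*S),np.uint8)
    for b in model:
        u=proj(n,place(b,p,z)); cv2.fillConvexPoly(im,cv2.convexHull(((u+.5)*S).astype(np.int32)),1)
    return cv2.resize(im.astype(np.float32),(640,480),interpolation=cv2.INTER_AREA)
def iou(n,m,model,p,z): a=sil(n,model,p,z); return np.minimum(a,m).sum()/np.maximum(a,m).sum()
def fit(name,model,p0,z=0,cams=('top','scene'),near=None):
    ms={}
    for n in cams:
        best=None
        for d in eyes.outline_of(n,name):
            m=d['pixels'].astype(np.float32); v=iou(n,m,model,p0,z)
            if best is None or v>best[0]: best=(v,m)
        if best and best[0]>.2: ms[n]=best[1]
    def cost(p,ns): return -sum(iou(n,ms[n],model,p,z) for n in ns)/len(ns)
    out={}
    for ns in [[n] for n in ms]+([list(ms)] if len(ms)>1 else []):
        s=np.array([[0,0,0],[.015,0,0],[0,.015,0],[0,0,.12]])+p0
        r=minimize(cost,p0,args=(ns,),method='Nelder-Mead',options=dict(initial_simplex=s,xatol=2e-4,fatol=1e-4,maxfev=160))
        out['+'.join(ns)]=(r.x,-r.fun)
    return out
E
python3 - <<'E'
from fit import *
np.set_printoptions(precision=4,suppress=True)
for n in('top','scene'): eyes.grab_frame(n)
for nm,mo,p0 in (('tray_wide',TRAY,[.448,.130,-.05]),('tray_narrow',TRAY,[.448,.318,-.05]),('stand',STAND,[.45,-.05,-.05])):
    for k,v in fit(nm,mo,np.array(p0)).items(): print(nm,k,v)
def mids(n):
    return [d['pixels'] for d in eyes.outline_of(n,'garlic_1')]
for n in('top','scene'):
    for m in mids(n):
        ys,xs=np.nonzero(m); print(n,[xs.mean(),ys.mean()],onz(n,[[xs.mean(),ys.mean()]],.045)[0])
E
```

```text
tray_wide top (array([ 0.4507,  0.1311, -0.0347]), np.float64(0.8927733302116394))
tray_wide scene (array([ 0.4525,  0.1346, -0.0148]), np.float64(0.8290080428123474))
tray_wide top+scene (array([ 0.4513,  0.1322, -0.0322]), np.float64(0.8536064028739929))
tray_narrow top (array([0.4474, 0.3166, 0.0317]), np.float64(0.9608142375946045))
tray_narrow scene (array([0.4545, 0.3235, 0.0402]), np.float64(0.9236059784889221))
tray_narrow top+scene (array([0.4497, 0.3177, 0.0262]), np.float64(0.9119815826416016))
stand top (array([ 0.4471, -0.0513,  0.0637]), np.float64(0.9651885032653809))
stand scene (array([ 0.4561, -0.0426,  0.0689]), np.float64(0.8483468294143677))
stand top+scene (array([ 0.4486, -0.0512,  0.0601]), np.float64(0.8850340247154236))
top [np.float64(396.3262411347518), np.float64(275.41843971631204)] [ 0.4699 -0.2419  0.045 ]
top [np.float64(267.01695842450766), np.float64(268.55634573304155)] [0.4415 0.1256 0.045 ]
top [np.float64(442.8939393939394), np.float64(282.3636363636364)] [ 0.4669 -0.3769  0.045 ]
top [np.float64(418.6853448275862), np.float64(293.8103448275862)] [ 0.4253 -0.3105  0.045 ]
scene [np.float64(416.6702702702703), np.float64(355.0252252252252)] [ 0.4212 -0.3127  0.045 ]
scene [np.float64(401.0111524163569), np.float64(324.3252788104089)] [ 0.4717 -0.2424  0.045 ]
scene [np.float64(462.79330708661416), np.float64(360.26181102362204)] [ 0.4649 -0.3774  0.045 ]
```

```bash
cat > ov.py <<'E'
from fit import *
def edges(b): 
    return [(i,j) for i in range(8) for j in range(i) if bin(i^j).count('1')==1]
def overlay(n,items,name,crop,k):
    im=eyes.grab_frame(n)[:,:,::-1]; x0,y0,x1,y1=crop
    im=cv2.resize(im[y0:y1,x0:x1],None,fx=k,fy=k,interpolation=cv2.INTER_CUBIC)
    T=lambda u:tuple(np.round((u+.5-[x0,y0])*k).astype(int))
    for pts,lines in items:
        u=proj(n,pts)
        for i,j in lines: cv2.line(im,T(u[i]),T(u[j]),(0,255,0),1,cv2.LINE_AA)
        if not lines:
            for q in u: cv2.circle(im,T(q),2,(0,0,255),-1)
    cv2.imwrite(f'pics/{name}.png',im)
HOLES=np.array([[x,y,.009] for x in(-.06,.06) for y in(-.04,.04)])
def trayitems(p,z=0): return [(place(b,p,z),edges(b)) for b in TRAY]+[(place(HOLES,p,z),[])]
def standitems(p):
    it=[(place(b,p),edges(b)) for b in STAND]
    for x in(-.06,.06):
        for y in(-.058,.022):
            it.append((place(np.array([[x,y,.03],[x,y,.096],[x,y,.116]]),p),[(0,1),(1,2)])); it.append((place(np.array([[x,y,.116]]),p),[]))
    it.append((place(np.array([[-.0431,.06,.109]]),p),[]))
    return it
E
python3 - <<'E'
from ov import *
S=np.array([.4486,-.0512,.06]);W=np.array([.4513,.1322,-.032]);N=np.array([.4497,.3177,.026])
it=standitems(S)+trayitems(W)+trayitems(N)
overlay('top',it,'ovt',(180,225,380,315),4)
overlay('scene',it,'ovs',(160,210,380,345),3.6)
E
```

```text
(no output)
```

View pics/ovt.png

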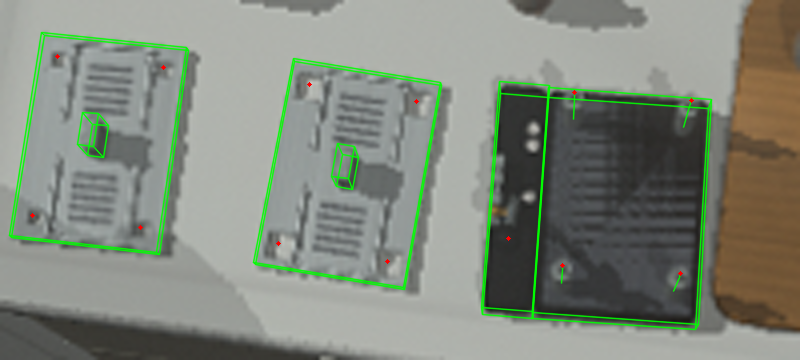

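View pics/ovs.png

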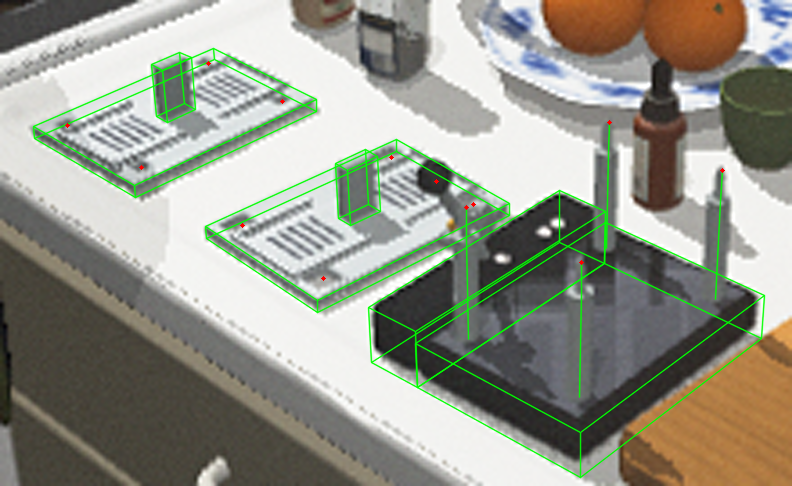

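```bash
python3 - <<'E'
from h import *
snap('scene','s2',(255,230,385,350),6); snap('top','t2',(290,235,370,315),7)
E
```

```text
(no output)
```

View pics/s2.png

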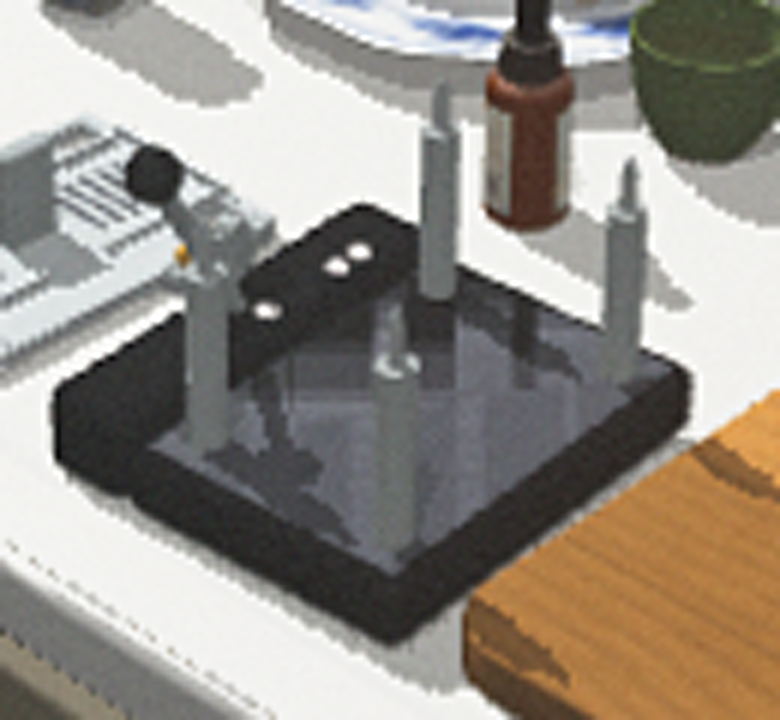

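View pics/t2.png

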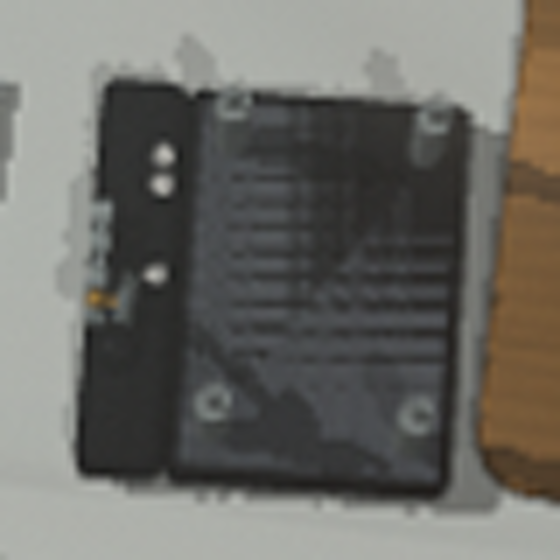

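```bash
python3 - <<'E'
from ov import *
from scipy.optimize import least_squares
np.set_printoptions(precision=4,suppress=True)
t=lambda q:np.array(q)/7+[290,235]-.5
s=lambda q:np.array(q)/6+[255,230]-.5
T=[((-.06,-.058,.096),t((419,413))),((-.06,.022,.096),t((213,402))),((.06,.022,.096),t((235,103))),((.06,-.058,.096),t((434,118)))]
S=[((.06,.022,.116),s((440,83))),((.06,-.058,.116),s((629,158))),((-.06,-.058,.116),s((397,303))),
((.06,.022,.096),s((440,130))),((.06,-.058,.096),s((627,208))),((-.06,-.058,.096),s((397,365)))]
def res(p,ps,n): 
    return (proj(n,place(np.array([a for a,_ in ps]),p))-np.array([b for _,b in ps]))
p0=[.4486,-.0512,.06]
for lab,f in (('top',lambda p:res(p,T,'top').ravel()),('scene',lambda p:res(p,S,'scene').ravel()),('both',lambda p:np.r_[res(p,T,'top').ravel(),res(p,S,'scene').ravel()])):
    r=least_squares(f,p0); print(lab,r.x); print(r.fun.reshape(-1,2))
P=r.x
overlay('scene',standitems(P),'s3',(255,230,385,350),6); overlay('top',standitems(P),'t3',(290,235,370,315),7)
E
```

```text
top [ 0.4484 -0.0513  0.0635]
[[-0.0733  0.3523]
 [ 0.0947 -0.0144]
 [-0.1767 -0.0586]
 [ 0.1557 -0.2917]]
scene [ 0.4504 -0.0482  0.0643]
[[ 0.1538 -0.7896]
 [ 0.0475 -0.1935]
 [ 0.0252  1.1353]
 [-0.026  -0.2455]
 [-0.0829  0.0588]
 [-0.1067 -0.1883]]
both [ 0.4491 -0.0497  0.0664]
[[-0.5645 -0.0332]
 [-0.3986 -0.3149]
 [-0.7896 -0.3579]
 [-0.4554 -0.6739]
 [ 0.1782 -0.3146]
 [ 0.1719  0.2866]
 [ 0.2069  1.7428]
 [-0.0021  0.2378]
 [ 0.0397  0.5468]
 [ 0.073   0.4284]]
```

View pics/s3.png

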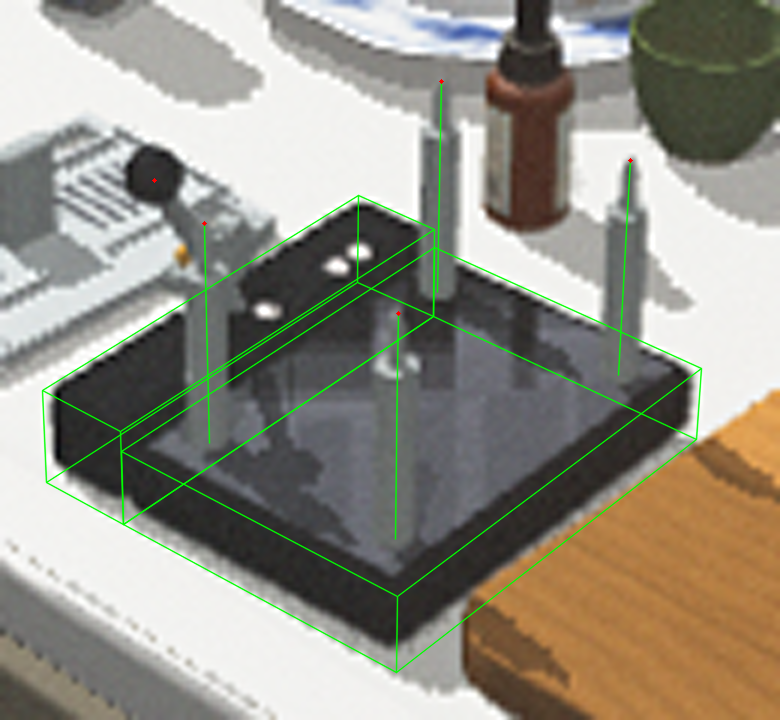

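View pics/t3.png

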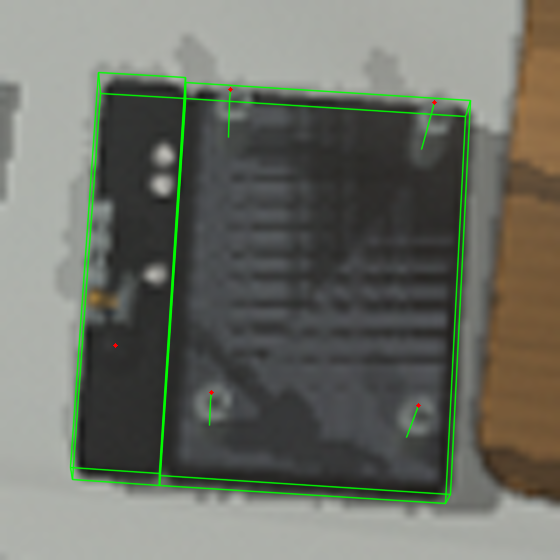

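```bash
cat > to.py <<'E'
import sys; from h import *
def to(x,y,z,yaw):
    s=observe(); o=s['ee_rot']; M=R.from_euler('xyz',o,degrees=True).as_matrix()
    d=M.T@(np.array([x,y,z])-s['tcp_pos']); G=R.from_euler('xyz',[180,0,yaw],degrees=True).as_matrix()
    rv=R.from_matrix(M.T@G).as_rotvec()
    print('t',round(s['time'],2),'tcp',s['tcp_pos'].round(4),'rot',o.round(2),'F',s['force'].round(1),'open',round(s['opening'],4))
    print('shift tx ty tz mm',(d*1e3).round(1),'turn rad',rv.round(4))
if __name__=='__main__': to(*map(float,sys.argv[1:5]))
E
python3 -m handwheel '[{"fingers":1,"az":-0.098},{"fingers":1,"az":-0.098},{"fingers":1,"az":-0.098},{"fingers":1,"az":-0.098},{"fingers":1}]'; python3 to.py .42 .3 .2 90
```

```text
t 1.9 tcp [0.21   0.5083 0.2054] rot [180.     0.    67.55] F [0.4 0.3 0.1] open 0.0938
shift tx ty tz mm [-112.3  273.6    5.4] turn rad [ 0.      0.     -0.3918]invalid input
```

```bash
python3 -m handwheel '[{"fingers":1,"tx":0,"ty":0,"tz":0,"ax":0,"ay":0,"az":-0.098},{"fingers":1,"tx":0,"ty":0,"tz":0,"ax":0,"ay":0,"az":-0.098},{"fingers":1,"tx":0,"ty":0,"tz":0,"ax":0,"ay":0,"az":-0.098},{"fingers":1,"tx":0,"ty":0,"tz":0,"ax":0,"ay":0,"az":-0.098}]'; python3 to.py .42 .3 .2 90
```

```text
time: 2.23
tcp_pos: [0.21, 0.5083, 0.2054]
ee_rot: [-180.0, 0.0, 90.3]
force: [-0.5, -0.1, 0.6]
opening: 0.0939
t 2.23 tcp [0.21   0.5083 0.2054] rot [-180.      0.     90.29] F [-0.5 -0.1  0.6] open 0.0939
shift tx ty tz mm [-209.4  208.9    5.4] turn rad [-0.     0.     0.005]
```

```bash
python3 -m handwheel '[{"fingers":1,"tx":-0.025,"ty":0.032,"tz":0,"ax":0,"ay":0,"az":0.005},{"fingers":1,"tx":-0.025,"ty":0.032,"tz":0,"ax":0,"ay":0,"az":0},{"fingers":1,"tx":-0.025,"ty":0.032,"tz":0,"ax":0,"ay":0,"az":0},{"fingers":1,"tx":-0.025,"ty":0.032,"tz":0,"ax":0,"ay":0,"az":0},{"fingers":1,"tx":-0.025,"ty":0.032,"tz":0,"ax":0,"ay":0,"az":0},{"fingers":1,"tx":-0.025,"ty":0.032,"tz":0,"ax":0,"ay":0,"az":0},{"fingers":1,"tx":-0.025,"ty":0.032,"tz":0,"ax":0,"ay":0,"az":0},{"fingers":1,"tx":-0.025,"ty":0.032,"tz":0,"ax":0,"ay":0,"az":0}]'
python3 -m handwheel '[{"fingers":1,"tx":-0.04,"ty":0,"tz":0,"ax":0,"ay":0,"az":0},{"fingers":1,"tx":-0.04,"ty":0,"tz":0,"ax":0,"ay":0,"az":0},{"fingers":1,"tx":-0.04,"ty":0,"tz":0,"ax":0,"ay":0,"az":0},{"fingers":1,"tx":-0.04,"ty":0,"tz":0,"ax":0,"ay":0,"az":0},{"fingers":1,"tx":-0.04,"ty":0,"tz":0,"ax":0,"ay":0,"az":0},{"fingers":1,"tx":-0.04,"ty":0,"tz":0,"ax":0,"ay":0,"az":0},{"fingers":1,"tx":-0.04,"ty":0,"tz":0,"ax":0,"ay":0,"az":0},{"fingers":1,"tx":-0.04,"ty":0,"tz":0,"ax":0,"ay":0,"az":0}]';python3 to.py .471 -.242 .12 90
```

```text
time: 2.9
tcp_pos: [0.4665, 0.3057, 0.2056]
ee_rot: [180.0, -0.0, 89.7]
force: [0.2, 0.5, 0.7]
opening: 0.0938
time: 3.57
tcp_pos: [0.4632, -0.0146, 0.2057]
ee_rot: [180.0, 0.0, 89.7]
force: [1.1, -0.5, -0.1]
opening: 0.0936
t 3.57 tcp [ 0.4632 -0.0146  0.2057] rot [179.96   0.    89.74] F [ 1.1 -0.5 -0.1] open 0.0936
shift tx ty tz mm [-227.4    8.7   85.8] turn rad [ 0.0007  0.0001 -0.0046]
```

```bash
python3 -m handwheel '[{"fingers":1,"tx":-0.038,"ty":0.0015,"tz":0,"ax":0,"ay":0,"az":-0.005},{"fingers":1,"tx":-0.038,"ty":0.0015,"tz":0,"ax":0,"ay":0,"az":0},{"fingers":1,"tx":-0.038,"ty":0.0015,"tz":0,"ax":0,"ay":0,"az":0},{"fingers":1,"tx":-0.038,"ty":0.0015,"tz":0,"ax":0,"ay":0,"az":0},{"fingers":1,"tx":-0.038,"ty":0.0015,"tz":0,"ax":0,"ay":0,"az":0},{"fingers":1,"tx":-0.038,"ty":0.0015,"tz":0.03,"ax":0,"ay":0,"az":0},{"fingers":1,"tx":0,"ty":0,"tz":0.03,"ax":0,"ay":0,"az":0},{"fingers":1,"tx":0,"ty":0,"tz":0.025,"ax":0,"ay":0,"az":0}]';python3 to.py .471 -.242 .031 90
python3 - <<'E'
from h import *
P=observe()['tcp_pos'];print(P)
snap('scene','s4',(340,200,520,400),3.5,[P]);snap('top','t4',(360,220,480,320),6,[P])
E
```

```text
time: 4.23
tcp_pos: [0.4717, -0.237, 0.1229]
ee_rot: [-180.0, -0.0, 89.9]
force: [-0.2, 0.4, -1.0]
opening: 0.0943
t 4.23 tcp [ 0.4717 -0.237   0.1229] rot [-1.7998e+02 -1.0000e-02  8.9860e+01] F [-0.2  0.4 -1. ] open 0.0943
shift tx ty tz mm [-5.  -0.6 91.9] turn rad [-0.0004 -0.0002 -0.0025]
[ 0.4716535  -0.23699319  0.12286325]
```

View pics/s4.png

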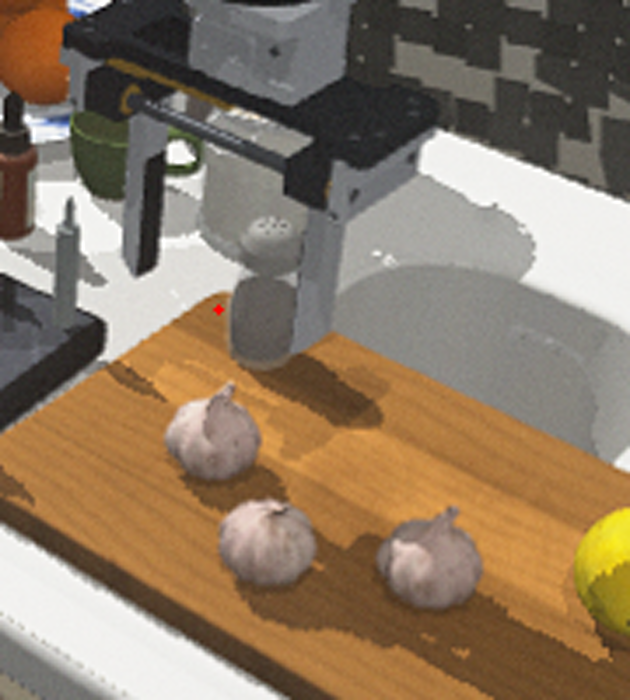

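View pics/t4.png

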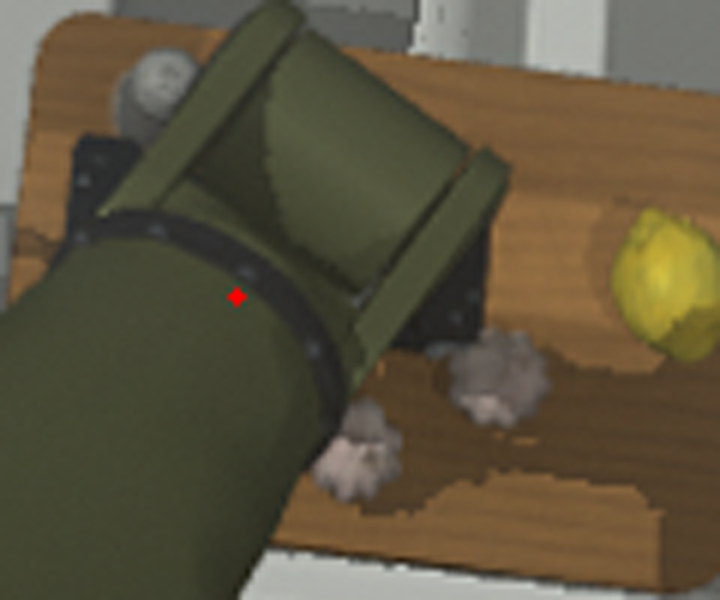

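```bash
python3 -m handwheel '[{"fingers":1,"tx":0,"ty":0,"tz":0,"ax":0,"ay":0,"az":0},{"fingers":1,"tx":0,"ty":0,"tz":0,"ax":0,"ay":0,"az":0}]';python3 to.py .471 -.242 .031 90
```

```text
time: 4.5
tcp_pos: [0.4731, -0.2356, 0.1265]
ee_rot: [179.9, 0.1, 90.0]
force: [-0.0, -0.2, 0.3]
opening: 0.0939
t 4.5 tcp [ 0.4731 -0.2356  0.1265] rot [1.7989e+02 7.0000e-02 9.0040e+01] F [-0.  -0.2  0.3] open 0.0939
shift tx ty tz mm [-6.3 -2.3 95.5] turn rad [0.002  0.0012 0.0008]
```

```bash
python3 -m handwheel '[{"fingers":1,"tx":-0.0065,"ty":-0.002,"tz":0.025,"ax":0,"ay":0,"az":0},{"fingers":1,"tx":0,"ty":0,"tz":0.03,"ax":0,"ay":0,"az":0},{"fingers":1,"tx":0,"ty":0,"tz":0.03,"ax":0,"ay":0,"az":0},{"fingers":1,"tx":0,"ty":0,"tz":0.011,"ax":0,"ay":0,"az":0},{"fingers":1,"tx":0,"ty":0,"tz":0,"ax":0,"ay":0,"az":0},{"fingers":0.4,"tx":0,"ty":0,"tz":0,"ax":0,"ay":0,"az":0},{"fingers":0,"tx":0,"ty":0,"tz":0,"ax":0,"ay":0,"az":0},{"fingers":0,"tx":0,"ty":0,"tz":0,"ax":0,"ay":0,"az":0}]';python3 -m handwheel '[{"fingers":0,"tx":0,"ty":0,"tz":0,"ax":0,"ay":0,"az":0},{"fingers":0,"tx":0,"ty":0,"tz":0,"ax":0,"ay":0,"az":0},{"fingers":0,"tx":0,"ty":0,"tz":0,"ax":0,"ay":0,"az":0}]'; python3 to.py .471 -.242 .17 90
python3 - <<'E'
from h import *
snap('scene','s5',(340,200,520,400),3.5)
E
```

```text
time: 5.17
tcp_pos: [0.4713, -0.2424, 0.0306]
ee_rot: [179.8, 0.1, 90.0]
force: [-0.1, -0.1, 0.7]
opening: 0.0774
time: 5.42
tcp_pos: [0.4705, -0.242, 0.0292]
ee_rot: [180.0, 0.0, 90.0]
force: [-0.3, 0.7, 1.3]
opening: 0.0577
t 5.42 tcp [ 0.4705 -0.242   0.0292] rot [1.7996e+02 2.0000e-02 9.0010e+01] F [-0.3  0.7  1.3] open 0.0577
shift tx ty tz mm [  -0.     0.6 -140.8] turn rad [0.0006 0.0004 0.0002]
```

View pics/s5.png

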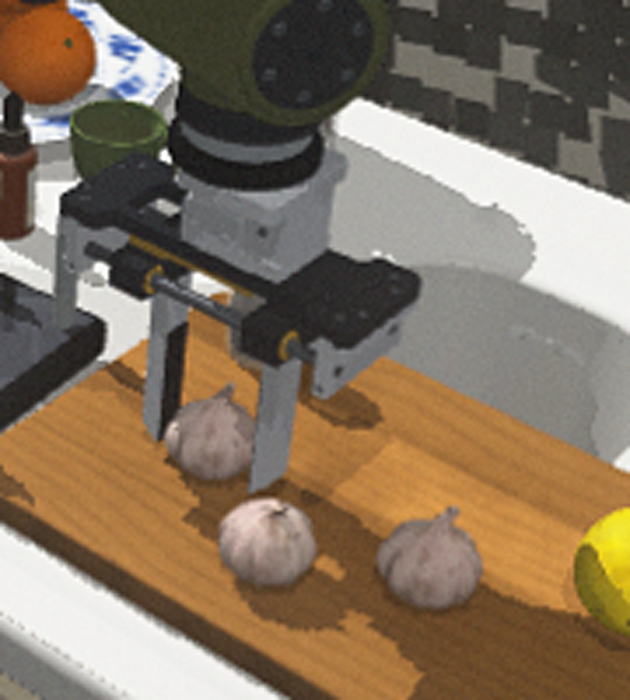

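```bash
python3 -m handwheel '[{"fingers":0,"tx":0,"ty":0,"tz":-0.001,"ax":0,"ay":0,"az":0},{"fingers":0,"tx":0,"ty":0,"tz":0,"ax":0,"ay":0,"az":0},{"fingers":0,"tx":0,"ty":0,"tz":0,"ax":0,"ay":0,"az":0},{"fingers":0,"tx":0,"ty":0,"tz":0,"ax":0,"ay":0,"az":0}]'; python3 to.py .471 -.242 .17 90
```

```text
time: 5.8
tcp_pos: [0.4702, -0.2419, 0.0296]
ee_rot: [-180.0, -0.0, 90.0]
force: [0.3, -0.1, 0.3]
opening: 0.0485
t 5.8 tcp [ 0.4702 -0.2419  0.0296] rot [-179.99   -0.     90.01] F [ 0.3 -0.1  0.3] open 0.0485
shift tx ty tz mm [-1.000e-01  7.000e-01 -1.404e+02] turn rad [-0.0001 -0.0001  0.0002]
```

```bash
python3 -m handwheel '[{"fingers":0,"tx":0,"ty":0,"tz":0,"ax":0,"ay":0,"az":0},{"fingers":0,"tx":0,"ty":0,"tz":0,"ax":0,"ay":0,"az":0},{"fingers":0,"tx":0,"ty":0,"tz":-0.02,"ax":0,"ay":0,"az":0},{"fingers":0,"tx":0,"ty":0,"tz":-0.03,"ax":0,"ay":0,"az":0},{"fingers":0,"tx":0,"ty":0,"tz":-0.03,"ax":0,"ay":0,"az":0},{"fingers":0,"tx":0,"ty":0,"tz":-0.03,"ax":0,"ay":0,"az":0},{"fingers":0,"tx":0,"ty":0,"tz":-0.02,"ax":0,"ay":0,"az":0},{"fingers":0,"tx":0,"ty":0,"tz":-0.01,"ax":0,"ay":0,"az":0}]'; python3 to.py .4515 .1315 .17 88
python3 - <<'E'
from h import *
snap('scene','s6',(340,150,520,350),3.5)
E
```

```text
time: 6.47
tcp_pos: [0.471, -0.2423, 0.1725]
ee_rot: [179.8, 0.1, 90.0]
force: [0.5, -0.2, 0.3]
opening: 0.0486
t 6.47 tcp [ 0.471  -0.2423  0.1725] rot [1.7982e+02 1.1000e-01 9.0010e+01] F [ 0.5 -0.2  0.3] open 0.0486
shift tx ty tz mm [373.9 -19.4   1.7] turn rad [0.0032 0.0019 0.0352]
```

View pics/s6.png

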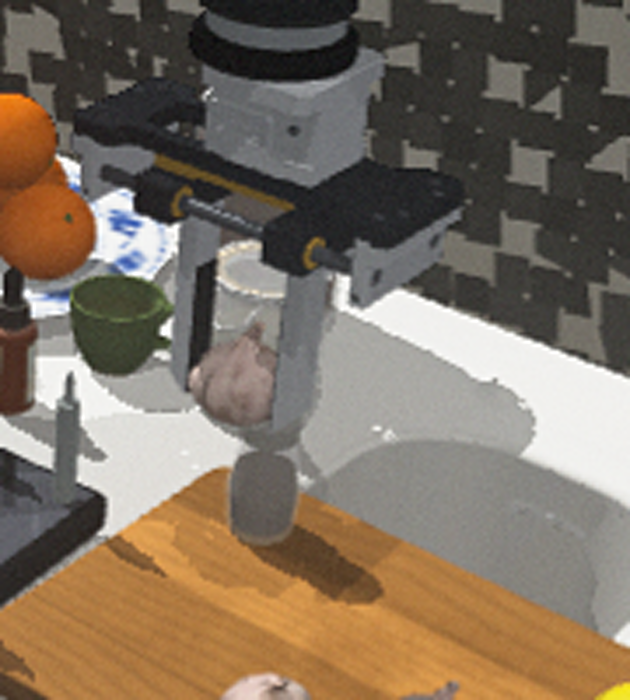

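```bash
python3 -m handwheel '[{"fingers":0,"tx":0,"ty":0,"tz":0,"ax":0,"ay":0,"az":0.035},{"fingers":0,"tx":0.04,"ty":0,"tz":0,"ax":0,"ay":0,"az":0},{"fingers":0,"tx":0.04,"ty":0,"tz":0,"ax":0,"ay":0,"az":0},{"fingers":0,"tx":0.04,"ty":0,"tz":0,"ax":0,"ay":0,"az":0},{"fingers":0,"tx":0.04,"ty":0,"tz":0,"ax":0,"ay":0,"az":0},{"fingers":0,"tx":0.04,"ty":0,"tz":0,"ax":0,"ay":0,"az":0},{"fingers":0,"tx":0.04,"ty":0,"tz":0,"ax":0,"ay":0,"az":0},{"fingers":0,"tx":0.04,"ty":0,"tz":0,"ax":0,"ay":0,"az":0}]';python3 -m handwheel '[{"fingers":0,"tx":0.03,"ty":0.005,"tz":0,"ax":0,"ay":0,"az":0},{"fingers":0,"tx":0.03,"ty":0.004,"tz":0.02,"ax":0,"ay":0,"az":0},{"fingers":0,"tx":0.025,"ty":0,"tz":0.03,"ax":0,"ay":0,"az":0},{"fingers":0,"tx":0,"ty":0,"tz":0.03,"ax":0,"ay":0,"az":0},{"fingers":0,"tx":0,"ty":0,"tz":0,"ax":0,"ay":0,"az":0},{"fingers":0,"tx":0,"ty":0,"tz":0,"ax":0,"ay":0,"az":0},{"fingers":0,"tx":0,"ty":0,"tz":0,"ax":0,"ay":0,"az":0}]'; python3 to.py .4925 .1311 .0175 88
python3 - <<'E'
from ov import *
overlay('scene',trayitems([.4515,.1325,-.033]),'s7',(190,180,340,320),4.2);snap('top','t7',(170,180,370,320),3.5)
np.set_printoptions(precision=4,suppress=True)
for k,v in fit('tray_wide',TRAY,np.array([.4515,.1325,-.033]),cams=('scene',)).items():print(k,v)
E
```

```text
time: 7.18
tcp_pos: [0.4792, 0.0398, 0.1683]
ee_rot: [-179.9, 0.0, 88.0]
force: [0.0, -0.3, -0.6]
opening: 0.049
time: 7.77
tcp_pos: [0.4924, 0.122, 0.0906]
ee_rot: [180.0, -0.0, 88.0]
force: [0.0, -0.2, 0.1]
opening: 0.0489
t 7.77 tcp [0.4924 0.122  0.0906] rot [ 1.7997e+02 -1.0000e-02  8.7960e+01] F [ 0.  -0.2  0.1] open 0.0489
shift tx ty tz mm [ 9.1 -0.3 73.1] turn rad [ 0.0006 -0.0001 -0.0006]
scene (array([ 0.4528,  0.1364, -0.0079]), np.float64(0.7992673516273499))
```

View pics/s7.png

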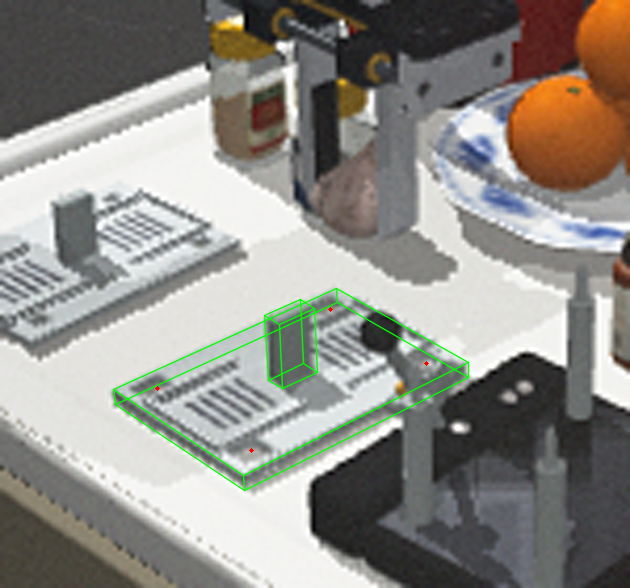

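View pics/t7.png

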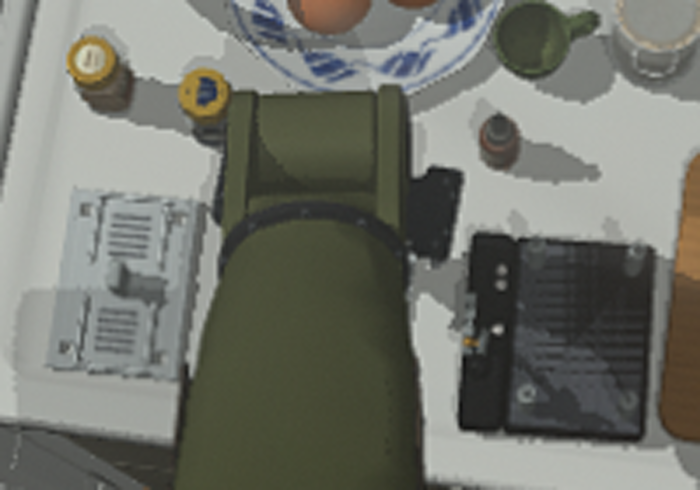

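```bash
python3 -m handwheel '[{"fingers":0,"tx":0.009,"ty":0,"tz":0.015,"ax":0,"ay":0,"az":0},{"fingers":0,"tx":0,"ty":0,"tz":0.02,"ax":0,"ay":0,"az":0},{"fingers":0,"tx":0,"ty":0,"tz":0.02,"ax":0,"ay":0,"az":0},{"fingers":0,"tx":0,"ty":0,"tz":0.01,"ax":0,"ay":0,"az":0},{"fingers":0,"tx":0,"ty":0,"tz":0.005,"ax":0,"ay":0,"az":0},{"fingers":0,"tx":0,"ty":0,"tz":0.003,"ax":0,"ay":0,"az":0},{"fingers":0,"tx":0,"ty":0,"tz":0,"ax":0,"ay":0,"az":0}]'; python3 to.py .4925 .1311 .0175 88
python3 - <<'E'
from h import *
snap('scene','s8',(210,200,340,320),5)
E
```

```text
time: 8.5
tcp_pos: [0.4926, 0.1314, 0.0171]
ee_rot: [180.0, -0.0, 88.0]
force: [0.1, -0.1, -0.6]
opening: 0.0491
t 8.5 tcp [0.4926 0.1314 0.0171] rot [ 1.7997e+02 -1.0000e-02  8.7980e+01] F [ 0.1 -0.1 -0.6] open 0.0491
shift tx ty tz mm [-0.3 -0.1 -0.4] turn rad [ 0.0006 -0.0002 -0.0003]
```

View pics/s8.png

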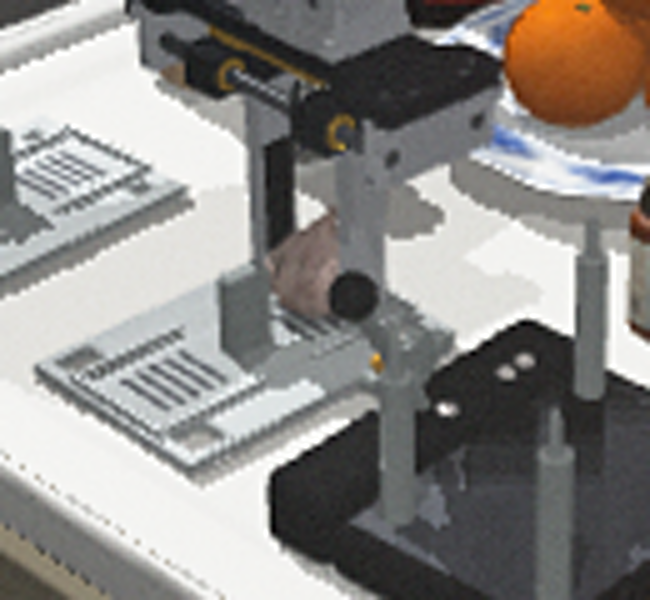

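```bash
python3 -m handwheel '[{"fingers":0.75,"tx":0,"ty":0,"tz":0,"ax":0,"ay":0,"az":0},{"fingers":0.75,"tx":0,"ty":0,"tz":0,"ax":0,"ay":0,"az":0},{"fingers":0.75,"tx":0,"ty":0,"tz":0,"ax":0,"ay":0,"az":0},{"fingers":0.75,"tx":0,"ty":0,"tz":0,"ax":0,"ay":0,"az":0},{"fingers":0.75,"tx":0,"ty":0,"tz":-0.005,"ax":0,"ay":0,"az":0},{"fingers":0.75,"tx":0,"ty":0,"tz":-0.02,"ax":0,"ay":0,"az":0},{"fingers":1,"tx":0,"ty":0,"tz":-0.035,"ax":0,"ay":0,"az":0},{"fingers":1,"tx":0,"ty":0,"tz":-0.04,"ax":0,"ay":0,"az":0}]';python3 -m handwheel '[{"fingers":1,"tx":-0.04,"ty":-0.005,"tz":-0.04,"ax":0,"ay":0,"az":-0.035},{"fingers":1,"tx":-0.04,"ty":-0.005,"tz":-0.01,"ax":0,"ay":0,"az":0},{"fingers":1,"tx":-0.04,"ty":-0.005,"tz":0,"ax":0,"ay":0,"az":0},{"fingers":1,"tx":-0.04,"ty":-0.005,"tz":0,"ax":0,"ay":0,"az":0},{"fingers":1,"tx":-0.04,"ty":-0.005,"tz":0,"ax":0,"ay":0,"az":0},{"fingers":1,"tx":-0.04,"ty":-0.005,"tz":0,"ax":0,"ay":0,"az":0},{"fingers":1,"tx":-0.04,"ty":-0.005,"tz":0,"ax":0,"ay":0,"az":0},{"fingers":1,"tx":-0.04,"ty":-0.005,"tz":0,"ax":0,"ay":0,"az":0}]'; python3 to.py .424 -.312 .13 90
python3 - <<'E'
from h import *
snap('scene','s9',(150,180,340,320),4)
snap('top','t9',(170,180,370,320),3.5)
E
```

```text
time: 9.22
tcp_pos: [0.4912, 0.1313, 0.117]
ee_rot: [-179.8, 0.0, 88.0]
force: [1.7, 0.1, 0.0]
opening: 0.0805
time: 9.88
tcp_pos: [0.452, -0.1796, 0.1567]
ee_rot: [180.0, 0.0, 90.0]
force: [0.8, -0.0, 0.4]
opening: 0.0942
t 9.88 tcp [ 0.452  -0.1796  0.1567] rot [1.7996e+02 2.0000e-02 9.0020e+01] F [ 0.8 -0.   0.4] open 0.0942
shift tx ty tz mm [-132.4  -28.1   26.7] turn rad [0.0007 0.0003 0.0003]
```

View pics/s9.png

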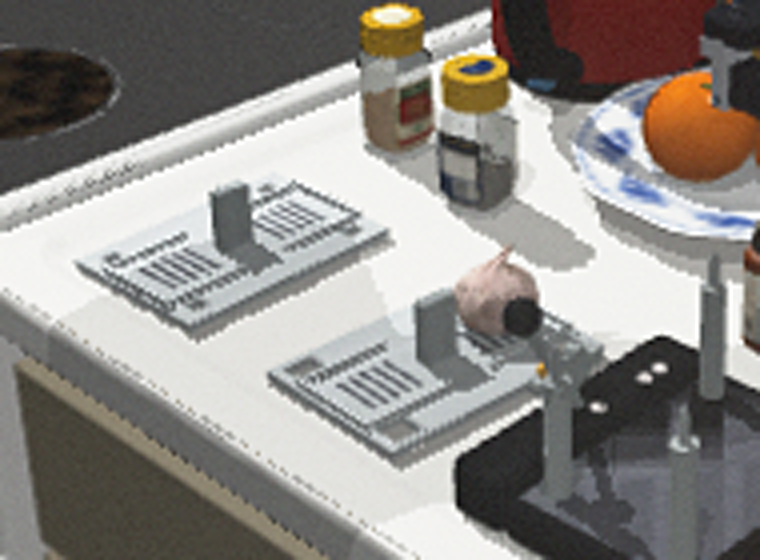

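View pics/t9.png

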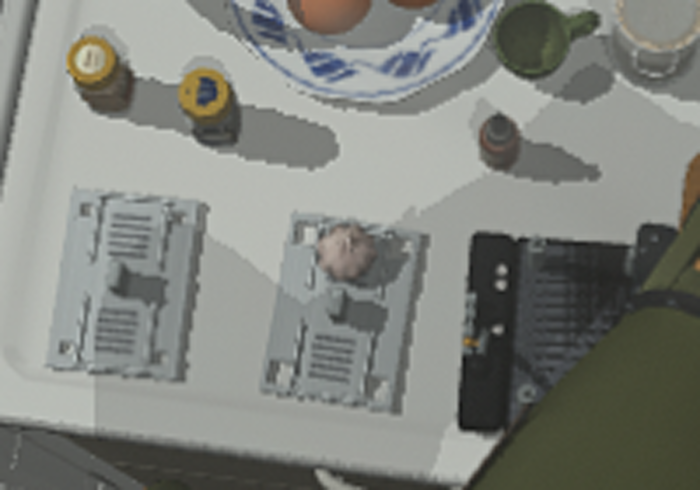

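```bash
python3 -m handwheel '[{"fingers":1,"tx":-0.035,"ty":-0.008,"tz":0,"ax":0,"ay":0,"az":0},{"fingers":1,"tx":-0.035,"ty":-0.008,"tz":0.01,"ax":0,"ay":0,"az":0},{"fingers":1,"tx":-0.035,"ty":-0.008,"tz":0.016,"ax":0,"ay":0,"az":0},{"fingers":1,"tx":-0.02,"ty":-0.003,"tz":0.02,"ax":0,"ay":0,"az":0},{"fingers":1,"tx":0,"ty":0,"tz":0.01,"ax":0,"ay":0,"az":0},{"fingers":1,"tx":0,"ty":0,"tz":0,"ax":0,"ay":0,"az":0},{"fingers":1,"tx":0,"ty":0,"tz":0,"ax":0,"ay":0,"az":0}]'; python3 to.py .4235 -.3115 .03 90
```

```text
time: 10.57
tcp_pos: [0.4259, -0.3018, 0.1002]
ee_rot: [-180.0, -0.0, 90.0]
force: [-0.5, 0.5, 0.3]
opening: 0.0938
t 10.57 tcp [ 0.4259 -0.3018  0.1002] rot [-1.7997e+02 -3.0000e-02  9.0040e+01] F [-0.5  0.5  0.3] open 0.0938
shift tx ty tz mm [-9.8 -2.4 70.2] turn rad [-0.0005 -0.0006  0.0007]
```

```bash
python3 -m handwheel '[{"fingers":1,"tx":-0.01,"ty":-0.0025,"tz":0.01,"ax":0,"ay":0,"az":0},{"fingers":1,"tx":0,"ty":0,"tz":0.03,"ax":0,"ay":0,"az":0},{"fingers":0.8,"tx":0,"ty":0,"tz":0.02,"ax":0,"ay":0,"az":0},{"fingers":0.7,"tx":0,"ty":0,"tz":0.01,"ax":0,"ay":0,"az":0},{"fingers":0,"tx":0,"ty":0,"tz":0,"ax":0,"ay":0,"az":0},{"fingers":0,"tx":0,"ty":0,"tz":0,"ax":0,"ay":0,"az":0},{"fingers":0,"tx":0,"ty":0,"tz":0,"ax":0,"ay":0,"az":0},{"fingers":0,"tx":0,"ty":0,"tz":0,"ax":0,"ay":0,"az":0}]';python3 -m handwheel '[{"fingers":0,"tx":0,"ty":0,"tz":0,"ax":0,"ay":0,"az":0},{"fingers":0,"tx":0,"ty":0,"tz":0,"ax":0,"ay":0,"az":0},{"fingers":0,"tx":0,"ty":0,"tz":0,"ax":0,"ay":0,"az":0},{"fingers":0,"tx":0,"ty":0,"tz":0,"ax":0,"ay":0,"az":0},{"fingers":0,"tx":0,"ty":0,"tz":0,"ax":0,"ay":0,"az":0},{"fingers":0,"tx":0,"ty":0,"tz":0,"ax":0,"ay":0,"az":0}]'; python3 to.py .4105 .1338 .17 88
python3 - <<'E'
from h import *
snap('scene','s10',(340,230,520,400),3.5)
E
```

```text
time: 11.23
tcp_pos: [0.4238, -0.3131, 0.0313]
ee_rot: [179.9, 0.1, 90.0]
force: [0.8, -0.5, 0.0]
opening: 0.057
time: 11.73
tcp_pos: [0.4235, -0.3129, 0.0308]
ee_rot: [179.9, 0.0, 90.0]
force: [-1.4, 1.8, 6.1]
opening: 0.0454
t 11.73 tcp [ 0.4235 -0.3129  0.0308] rot [1.7995e+02 4.0000e-02 9.0010e+01] F [-1.4  1.8  6.1] open 0.0454
shift tx ty tz mm [ 446.6  -12.8 -139.6] turn rad [0.0009 0.0007 0.0351]
```

View pics/s10.png

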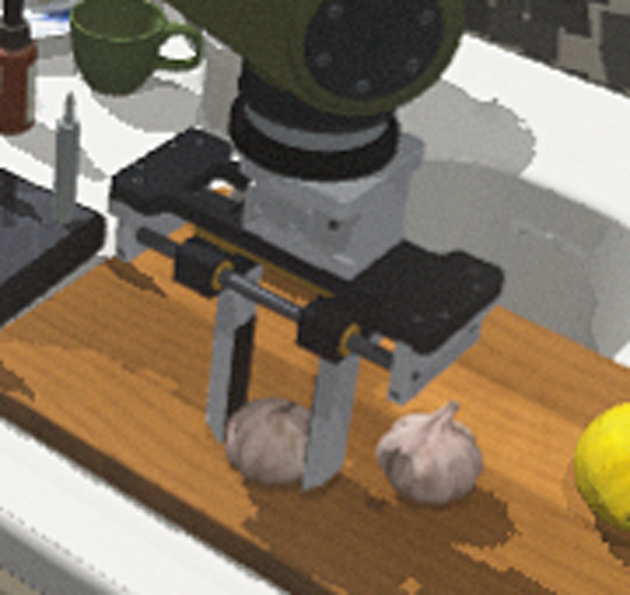

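```bash
python3 -m handwheel '[{"fingers":0,"tx":0,"ty":0,"tz":-0.005,"ax":0,"ay":0,"az":0},{"fingers":0,"tx":0,"ty":0,"tz":-0.02,"ax":0,"ay":0,"az":0},{"fingers":0,"tx":0,"ty":0,"tz":-0.03,"ax":0,"ay":0,"az":0},{"fingers":0,"tx":0,"ty":0,"tz":-0.03,"ax":0,"ay":0,"az":0},{"fingers":0,"tx":0,"ty":0,"tz":-0.03,"ax":0,"ay":0,"az":0},{"fingers":0,"tx":0,"ty":0,"tz":-0.02,"ax":0,"ay":0,"az":0},{"fingers":0,"tx":0,"ty":0,"tz":-0.005,"ax":0,"ay":0,"az":0}]'; python3 to.py .4105 .1338 .17 88
python3 - <<'E'
from h import *
snap('scene','s11',(340,200,520,370),3.5)
E
```

```text
time: 12.37
tcp_pos: [0.4241, -0.3135, 0.1738]
ee_rot: [179.8, 0.2, 90.0]
force: [0.0, 0.3, -0.3]
opening: 0.0455
t 12.37 tcp [ 0.4241 -0.3135  0.1738] rot [179.76   0.2   90.01] F [ 0.   0.3 -0.3] open 0.0455
shift tx ty tz mm [447.3 -13.5   2.2] turn rad [0.0042 0.0035 0.0351]
```

View pics/s11.png

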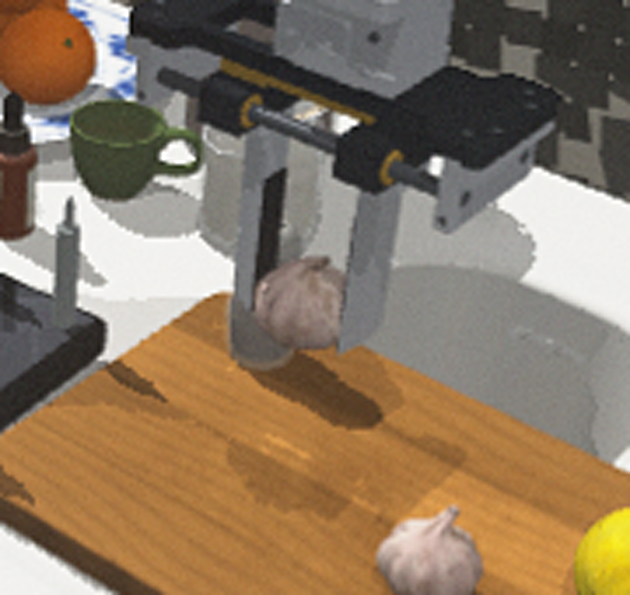

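```bash
python3 -m handwheel '[{"fingers":0,"tx":0,"ty":0,"tz":0,"ax":0,"ay":0,"az":0.035},{"fingers":0,"tx":0.04,"ty":-0.003,"tz":0,"ax":0,"ay":0,"az":0},{"fingers":0,"tx":0.04,"ty":-0.003,"tz":0,"ax":0,"ay":0,"az":0},{"fingers":0,"tx":0.04,"ty":-0.003,"tz":0,"ax":0,"ay":0,"az":0},{"fingers":0,"tx":0.04,"ty":-0.003,"tz":0,"ax":0,"ay":0,"az":0},{"fingers":0,"tx":0.04,"ty":-0.003,"tz":0,"ax":0,"ay":0,"az":0},{"fingers":0,"tx":0.04,"ty":-0.003,"tz":0,"ax":0,"ay":0,"az":0},{"fingers":0,"tx":0.04,"ty":-0.003,"tz":0,"ax":0,"ay":0,"az":0}]';python3 -m handwheel '[{"fingers":0,"tx":0.04,"ty":-0.003,"tz":0,"ax":0,"ay":0,"az":0},{"fingers":0,"tx":0.04,"ty":-0.003,"tz":0,"ax":0,"ay":0,"az":0},{"fingers":0,"tx":0.04,"ty":-0.002,"tz":0,"ax":0,"ay":0,"az":0},{"fingers":0,"tx":0.03,"ty":0,"tz":0.01,"ax":0,"ay":0,"az":0},{"fingers":0,"tx":0.02,"ty":0,"tz":0.03,"ax":0,"ay":0,"az":0},{"fingers":0,"tx":0,"ty":0,"tz":0.03,"ax":0,"ay":0,"az":0},{"fingers":0,"tx":0,"ty":0,"tz":0,"ax":0,"ay":0,"az":0},{"fingers":0,"tx":0,"ty":0,"tz":0,"ax":0,"ay":0,"az":0}]'; python3 to.py .4105 .1338 .0195 88
python3 - <<'E'
from ov import *
overlay('scene',trayitems([.4515,.1325,-.033]),'s12',(190,180,340,320),4.2)
E
```

```text
time: 13.08
tcp_pos: [0.4108, -0.0303, 0.1687]
ee_rot: [-179.9, -0.0, 88.0]
force: [0.5, 0.4, -0.0]
opening: 0.045
time: 13.75
tcp_pos: [0.4087, 0.1377, 0.0988]
ee_rot: [-179.8, 0.1, 88.0]
force: [-0.6, 1.1, -0.3]
opening: 0.0451
t 13.75 tcp [0.4087 0.1377 0.0988] rot [-1.7976e+02  7.0000e-02  8.8030e+01] F [-0.6  1.1 -0.3] open 0.0451
shift tx ty tz mm [-3.8  2.2 79.3] turn rad [-0.0042  0.0012  0.0005]
```

View pics/s12.png

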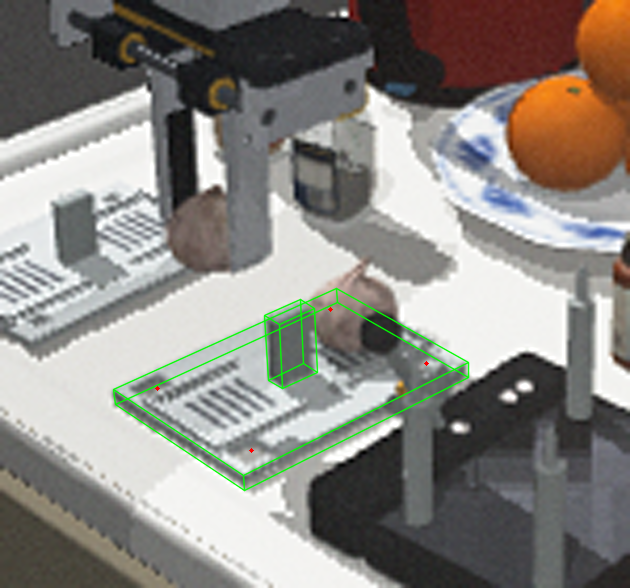

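```bash
python3 -m handwheel '[{"fingers":0,"tx":-0.004,"ty":0.002,"tz":0.015,"ax":0,"ay":0,"az":0},{"fingers":0,"tx":0,"ty":0,"tz":0.025,"ax":0,"ay":0,"az":0},{"fingers":0,"tx":0,"ty":0,"tz":0.02,"ax":0,"ay":0,"az":0},{"fingers":0,"tx":0,"ty":0,"tz":0.012,"ax":0,"ay":0,"az":0},{"fingers":0,"tx":0,"ty":0,"tz":0.005,"ax":0,"ay":0,"az":0},{"fingers":0,"tx":0,"ty":0,"tz":0.002,"ax":0,"ay":0,"az":0},{"fingers":0,"tx":0,"ty":0,"tz":0,"ax":0,"ay":0,"az":0}]'; python3 to.py .4105 .1338 .0195 88
python3 - <<'E'
from h import *
snap('scene','s13',(210,200,340,320),5)
E
```

```text
time: 14.38
tcp_pos: [0.4123, 0.1338, 0.0219]
ee_rot: [179.9, -0.0, 88.0]
force: [-1.2, -1.0, -0.9]
opening: 0.0454
t 14.38 tcp [0.4123 0.1338 0.0219] rot [ 1.7994e+02 -1.0000e-02  8.7970e+01] F [-1.2 -1.  -0.9] open 0.0454
shift tx ty tz mm [-0.  -1.8  2.4] turn rad [ 0.001  -0.0002 -0.0006]
```

View pics/s13.png

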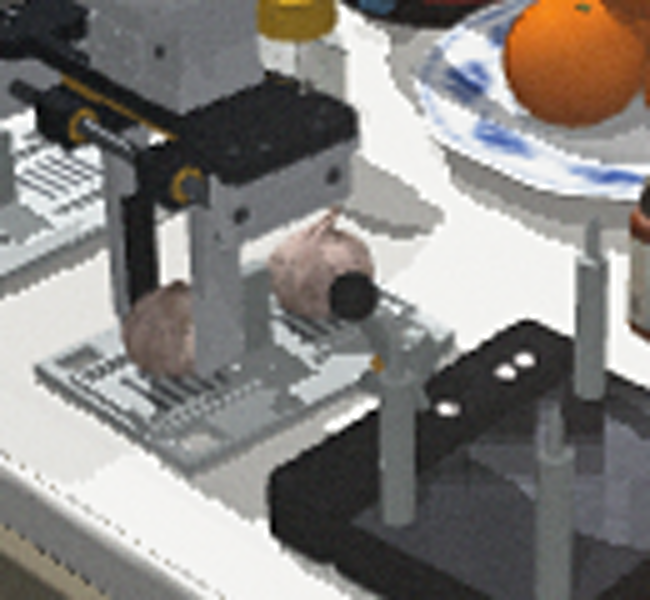

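```bash
python3 -m handwheel '[{"fingers":0,"tx":0,"ty":0,"tz":0.0025,"ax":0,"ay":0,"az":0},{"fingers":0,"tx":0,"ty":0,"tz":0,"ax":0,"ay":0,"az":0},{"fingers":0.75,"tx":0,"ty":0,"tz":0,"ax":0,"ay":0,"az":0},{"fingers":0.75,"tx":0,"ty":0,"tz":0,"ax":0,"ay":0,"az":0},{"fingers":0.75,"tx":0,"ty":0,"tz":0,"ax":0,"ay":0,"az":0},{"fingers":0.75,"tx":0,"ty":0,"tz":0,"ax":0,"ay":0,"az":0}]';python3 to.py .4105 .1338 .0195 88; python3 -m handwheel '[{"fingers":0.75,"tx":0,"ty":0,"tz":-0.005,"ax":0,"ay":0,"az":0},{"fingers":0.75,"tx":0,"ty":0,"tz":-0.02,"ax":0,"ay":0,"az":0},{"fingers":1,"tx":0,"ty":0,"tz":-0.035,"ax":0,"ay":0,"az":0},{"fingers":1,"tx":0,"ty":0,"tz":-0.04,"ax":0,"ay":0,"az":0},{"fingers":1,"tx":-0.03,"ty":0,"tz":-0.04,"ax":0,"ay":0,"az":-0.035},{"fingers":1,"tx":-0.04,"ty":0.005,"tz":-0.01,"ax":0,"ay":0,"az":0},{"fingers":1,"tx":-0.04,"ty":0.005,"tz":0,"ax":0,"ay":0,"az":0},{"fingers":1,"tx":-0.04,"ty":0.005,"tz":0,"ax":0,"ay":0,"az":0}]';python3 -m handwheel '[{"fingers":1,"tx":-0.04,"ty":0.005,"tz":0,"ax":0,"ay":0,"az":0},{"fingers":1,"tx":-0.04,"ty":0.005,"tz":0,"ax":0,"ay":0,"az":0},{"fingers":1,"tx":-0.04,"ty":0.005,"tz":0,"ax":0,"ay":0,"az":0},{"fingers":1,"tx":-0.04,"ty":0.005,"tz":0,"ax":0,"ay":0,"az":0},{"fingers":1,"tx":-0.04,"ty":0.005,"tz":0,"ax":0,"ay":0,"az":0},{"fingers":1,"tx":-0.04,"ty":0.005,"tz":0,"ax":0,"ay":0,"az":0},{"fingers":1,"tx":-0.04,"ty":0.005,"tz":0,"ax":0,"ay":0,"az":0},{"fingers":1,"tx":-0.04,"ty":0,"tz":0.02,"ax":0,"ay":0,"az":0}]'; python3 to.py .466 -.377 .03 90
python3 - <<'E'
from h import *
snap('scene','s14',(150,180,340,320),4)
snap('top','t14',(170,180,370,320),3.5)
for n in ('scene','top'):
    for d in eyes.outline_of(n,'garlic_1'):
        ys,xs=np.nonzero(d['pixels']);print(n,round(d['score'],2),onz(n,[[xs.mean(),ys.mean()]],.032)[0].round(4),onz(n,[[xs.mean(),ys.mean()]],.045)[0].round(4))
E
```

```text
time: 14.93
tcp_pos: [0.4118, 0.134, 0.0186]
ee_rot: [180.0, -0.0, 88.0]
force: [0.2, -0.1, -0.5]
opening: 0.0681
t 14.93 tcp [0.4118 0.134  0.0186] rot [179.98  -0.    88.01] F [ 0.2 -0.1 -0.5] open 0.0681
shift tx ty tz mm [-0.3 -1.3 -0.9] turn rad [ 0.0003 -0.0001  0.0002]
time: 15.6
tcp_pos: [0.426, -0.0125, 0.1634]
ee_rot: [179.8, 0.0, 90.1]
force: [1.1, 1.3, -1.2]
opening: 0.094
time: 16.27
tcp_pos: [0.4622, -0.3315, 0.1463]
ee_rot: [179.7, 0.2, 90.0]
force: [0.3, 0.1, 0.4]
opening: 0.0935
t 16.27 tcp [ 0.4622 -0.3315  0.1463] rot [179.75   0.21  90.  ] F [0.3 0.1 0.4] open 0.0935
shift tx ty tz mm [-45.1   3.3 116.5] turn rad [0.0044 0.0036 0.0001]
scene 0.76 [0.4115 0.1325 0.032 ] [0.3986 0.116  0.045 ]
scene 0.74 [0.4943 0.1343 0.032 ] [0.4798 0.1178 0.045 ]
scene 0.55 [ 0.4792 -0.3709  0.032 ] [ 0.465  -0.3773  0.045 ]
top 0.78 [0.494 0.13  0.032] [0.4912 0.1285 0.045 ]
top 0.64 [0.4104 0.1341 0.032 ] [0.4083 0.1326 0.045 ]
top 0.32 [0.4427 0.3102 0.032 ] [0.4404 0.3072 0.045 ]
```

View pics/s14.png

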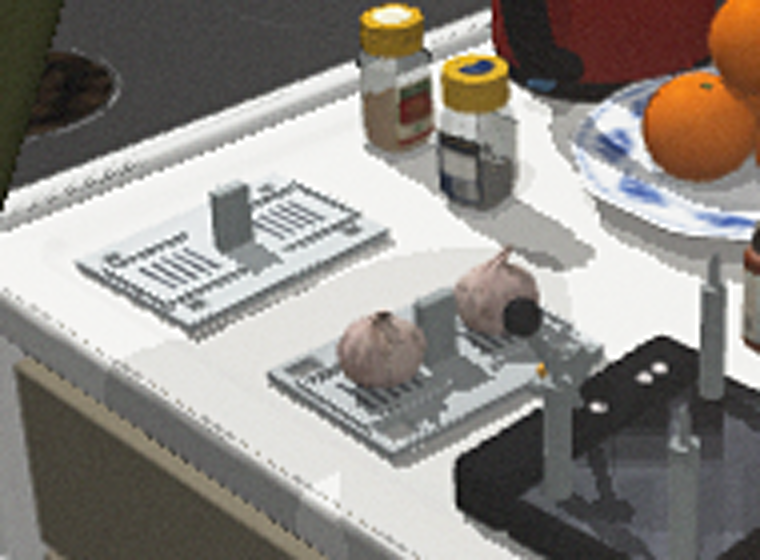

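View pics/t14.png

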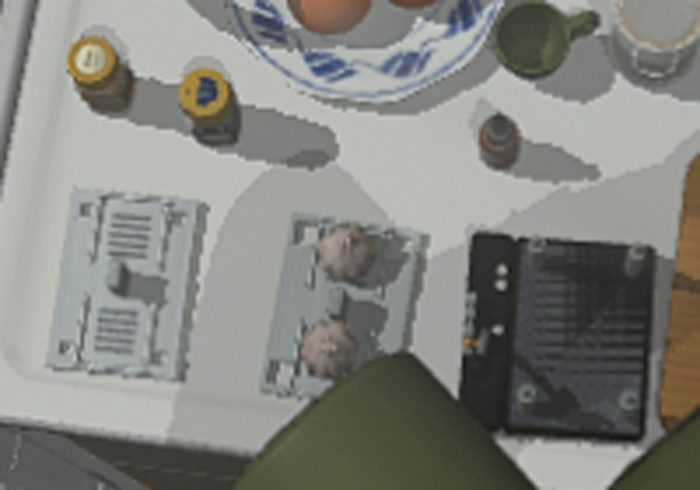

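```bash
python3 -m handwheel '[{"fingers":1,"tx":-0.02,"ty":0.003,"tz":0.01,"ax":0,"ay":0,"az":0},{"fingers":1,"tx":-0.018,"ty":0,"tz":0.02,"ax":0,"ay":0,"az":0},{"fingers":1,"tx":0,"ty":0,"tz":0.02,"ax":0,"ay":0,"az":0},{"fingers":1,"tx":0,"ty":0,"tz":0,"ax":0,"ay":0,"az":0},{"fingers":1,"tx":0,"ty":0,"tz":0,"ax":0,"ay":0,"az":0}]'; python3 to.py .466 -.377 .03 90
```

```text
time: 16.88
tcp_pos: [0.4641, -0.3651, 0.0937]
ee_rot: [-180.0, -0.0, 90.1]
force: [0.1, 0.0, 0.8]
opening: 0.0943
t 16.88 tcp [ 0.4641 -0.3651  0.0937] rot [-1.7997e+02 -4.0000e-02  9.0070e+01] F [0.1 0.  0.8] open 0.0943
shift tx ty tz mm [-12.    1.9  63.7] turn rad [-0.0006 -0.0007  0.0012]
```

```bash
python3 -m handwheel '[{"fingers":1,"tx":-0.012,"ty":0.002,"tz":0.01,"ax":0,"ay":0,"az":0},{"fingers":1,"tx":0,"ty":0,"tz":0.025,"ax":0,"ay":0,"az":0},{"fingers":0.8,"tx":0,"ty":0,"tz":0.02,"ax":0,"ay":0,"az":0},{"fingers":0.7,"tx":0,"ty":0,"tz":0.009,"ax":0,"ay":0,"az":0},{"fingers":0,"tx":0,"ty":0,"tz":0,"ax":0,"ay":0,"az":0},{"fingers":0,"tx":0,"ty":0,"tz":0,"ax":0,"ay":0,"az":0},{"fingers":0,"tx":0,"ty":0,"tz":0,"ax":0,"ay":0,"az":0},{"fingers":0,"tx":0,"ty":0,"tz":0,"ax":0,"ay":0,"az":0}]';python3 -m handwheel '[{"fingers":0,"tx":0,"ty":0,"tz":0,"ax":0,"ay":0,"az":0},{"fingers":0,"tx":0,"ty":0,"tz":0,"ax":0,"ay":0,"az":0},{"fingers":0,"tx":0,"ty":0,"tz":0,"ax":0,"ay":0,"az":0},{"fingers":0,"tx":0,"ty":0,"tz":0,"ax":0,"ay":0,"az":0},{"fingers":0,"tx":0,"ty":0,"tz":0,"ax":0,"ay":0,"az":0}]'; python3 to.py .466 -.377 .17 90
python3 - <<'E'
from h import *
snap('scene','s15',(370,230,550,400),3.5)
E
```

```text
time: 17.55
tcp_pos: [0.4666, -0.3786, 0.0309]
ee_rot: [179.9, 0.1, 90.0]
force: [0.2, 0.3, 0.4]
opening: 0.0577
time: 17.97
tcp_pos: [0.4664, -0.3785, 0.0303]
ee_rot: [179.9, 0.1, 90.0]
force: [-0.8, 1.6, 7.1]
opening: 0.0481
t 17.97 tcp [ 0.4664 -0.3785  0.0303] rot [1.7994e+02 5.0000e-02 9.0010e+01] F [-0.8  1.6  7.1] open 0.0481
shift tx ty tz mm [   1.4   -0.2 -139.7] turn rad [0.0011 0.0009 0.0002]
```

View pics/s15.png

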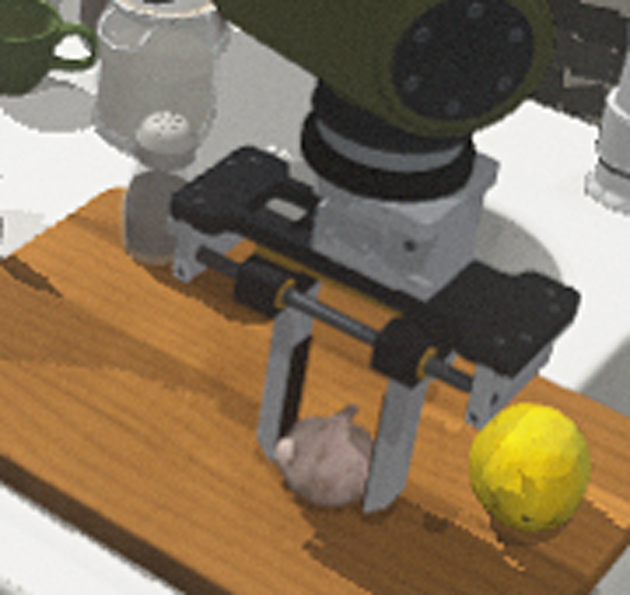

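```bash
python3 -m handwheel '[{"fingers":0,"tx":0,"ty":0,"tz":-0.005,"ax":0,"ay":0,"az":0},{"fingers":0,"tx":0,"ty":0,"tz":-0.02,"ax":0,"ay":0,"az":0},{"fingers":0,"tx":0,"ty":0,"tz":-0.03,"ax":0,"ay":0,"az":0},{"fingers":0,"tx":0,"ty":0,"tz":-0.03,"ax":0,"ay":0,"az":0},{"fingers":0,"tx":0,"ty":0,"tz":-0.03,"ax":0,"ay":0,"az":-0.03},{"fingers":0,"tx":0.02,"ty":0,"tz":-0.025,"ax":0,"ay":0,"az":0},{"fingers":0,"tx":0.04,"ty":0,"tz":-0.005,"ax":0,"ay":0,"az":0},{"fingers":0,"tx":0.04,"ty":0,"tz":0,"ax":0,"ay":0,"az":0}]';python3 -m handwheel '[{"fingers":0,"tx":0.04,"ty":-0.003,"tz":0,"ax":0,"ay":0,"az":0},{"fingers":0,"tx":0.04,"ty":-0.003,"tz":0,"ax":0,"ay":0,"az":0},{"fingers":0,"tx":0.04,"ty":-0.003,"tz":0,"ax":0,"ay":0,"az":0},{"fingers":0,"tx":0.04,"ty":-0.003,"tz":0,"ax":0,"ay":0,"az":0},{"fingers":0,"tx":0.04,"ty":-0.003,"tz":0,"ax":0,"ay":0,"az":0},{"fingers":0,"tx":0.04,"ty":-0.003,"tz":0,"ax":0,"ay":0,"az":0},{"fingers":0,"tx":0.04,"ty":-0.003,"tz":0,"ax":0,"ay":0,"az":0},{"fingers":0,"tx":0.04,"ty":-0.003,"tz":0,"ax":0,"ay":0,"az":0}]'; python3 to.py .409 .3178 .1 91.7
```

```text
time: 18.68
tcp_pos: [0.4631, -0.2781, 0.1765]
ee_rot: [179.8, 0.1, 91.6]
force: [0.8, 0.2, -0.4]
opening: 0.0481
time: 19.35
tcp_pos: [0.4286, 0.0426, 0.1748]
ee_rot: [180.0, 0.0, 91.7]
force: [0.7, 0.6, 0.0]
opening: 0.048
t 19.35 tcp [0.4286 0.0426 0.1748] rot [179.95   0.    91.71] F [0.7 0.6 0. ] open 0.048
shift tx ty tz mm [275.7 -11.4  74.8] turn rad [0.0008 0.     0.0002]
```

```bash
python3 -m handwheel '[{"fingers":0,"tx":0.04,"ty":-0.002,"tz":0,"ax":0,"ay":0,"az":0},{"fingers":0,"tx":0.04,"ty":-0.002,"tz":0,"ax":0,"ay":0,"az":0},{"fingers":0,"tx":0.04,"ty":-0.002,"tz":0,"ax":0,"ay":0,"az":0},{"fingers":0,"tx":0.04,"ty":-0.002,"tz":0,"ax":0,"ay":0,"az":0},{"fingers":0,"tx":0.04,"ty":-0.002,"tz":0.01,"ax":0,"ay":0,"az":0},{"fingers":0,"tx":0.04,"ty":-0.001,"tz":0.02,"ax":0,"ay":0,"az":0},{"fingers":0,"tx":0.022,"ty":0,"tz":0.03,"ax":0,"ay":0,"az":0},{"fingers":0,"tx":0,"ty":0,"tz":0.015,"ax":0,"ay":0,"az":0}]';python3 -m handwheel '[{"fingers":0,"tx":0,"ty":0,"tz":0,"ax":0,"ay":0,"az":0},{"fingers":0,"tx":0,"ty":0,"tz":0,"ax":0,"ay":0,"az":0}]'; python3 to.py .409 .3178 .0185 91.7
python3 - <<'E'
from ov import *
overlay('scene',trayitems([.450,.319,.03]),'s16',(150,130,300,300),3.5)
E
```

```text
time: 20.02
tcp_pos: [0.4091, 0.3026, 0.0983]
ee_rot: [-179.9, 0.0, 91.9]
force: [-0.2, -0.8, -0.4]
opening: 0.0482
time: 20.18
tcp_pos: [0.4103, 0.2994, 0.1008]
ee_rot: [-179.9, 0.0, 91.7]
force: [0.5, -0.2, 0.1]
opening: 0.0481
t 20.18 tcp [0.4103 0.2994 0.1008] rot [-1.7995e+02  4.0000e-02  9.1740e+01] F [ 0.5 -0.2  0.1] open 0.0481
shift tx ty tz mm [18.5 -0.7 82.3] turn rad [-0.0009  0.0006  0.0008]
```

View pics/s16.png

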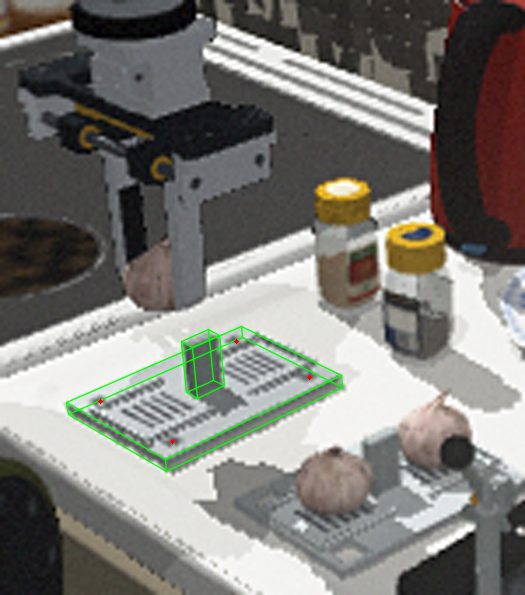

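```bash
python3 -m handwheel '[{"fingers":0,"tx":0.0185,"ty":-0.001,"tz":0.01,"ax":0,"ay":0,"az":0},{"fingers":0,"tx":0,"ty":0,"tz":0.025,"ax":0,"ay":0,"az":0},{"fingers":0,"tx":0,"ty":0,"tz":0.025,"ax":0,"ay":0,"az":0},{"fingers":0,"tx":0,"ty":0,"tz":0.014,"ax":0,"ay":0,"az":0},{"fingers":0,"tx":0,"ty":0,"tz":0.005,"ax":0,"ay":0,"az":0},{"fingers":0,"tx":0,"ty":0,"tz":0.003,"ax":0,"ay":0,"az":0},{"fingers":0,"tx":0,"ty":0,"tz":0,"ax":0,"ay":0,"az":0}]'; python3 to.py .409 .3178 .0185 91.7
python3 - <<'E'
from ov import *
snap('scene','s17',(150,170,280,290),5)
E
```

```text
time: 20.82
tcp_pos: [0.4097, 0.3181, 0.0197]
ee_rot: [179.9, -0.0, 91.7]
force: [-0.3, -0.6, -0.1]
opening: 0.0476
t 20.82 tcp [0.4097 0.3181 0.0197] rot [ 1.7992e+02 -5.0000e-02  9.1690e+01] F [-0.3 -0.6 -0.1] open 0.0476
shift tx ty tz mm [-0.2 -0.7  1.2] turn rad [ 0.0014 -0.0008 -0.0002]
```

View pics/s17.png

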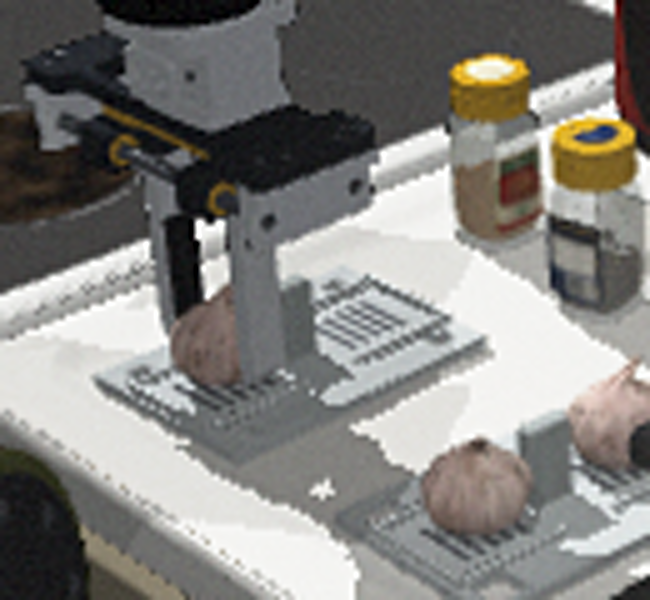

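Over the well. Lower a millimetre, release, rise.

```bash
python3 -m handwheel '[{"fingers":0,"tx":0,"ty":0,"tz":0.001,"ax":0,"ay":0,"az":0},{"fingers":0.75,"tx":0,"ty":0,"tz":0,"ax":0,"ay":0,"az":0},{"fingers":0.75,"tx":0,"ty":0,"tz":0,"ax":0,"ay":0,"az":0},{"fingers":0.75,"tx":0,"ty":0,"tz":0,"ax":0,"ay":0,"az":0},{"fingers":0.75,"tx":0,"ty":0,"tz":0,"ax":0,"ay":0,"az":0},{"fingers":0.75,"tx":0,"ty":0,"tz":-0.005,"ax":0,"ay":0,"az":0},{"fingers":0.75,"tx":0,"ty":0,"tz":-0.03,"ax":0,"ay":0,"az":0},{"fingers":1,"tx":0,"ty":0,"tz":-0.035,"ax":0,"ay":0,"az":0}]';python3 -m handwheel '[{"fingers":1,"tx":0,"ty":0,"tz":-0.04,"ax":0,"ay":0,"az":0.062},{"fingers":1,"tx":0,"ty":0,"tz":-0.03,"ax":0,"ay":0,"az":0},{"fingers":1,"tx":0,"ty":-0.035,"tz":-0.01,"ax":0,"ay":0,"az":0},{"fingers":1,"tx":0,"ty":-0.035,"tz":0,"ax":0,"ay":0,"az":0},{"fingers":1,"tx":0,"ty":0,"tz":0,"ax":0,"ay":0,"az":0}]'; python3 to.py .45 .132 .13 88
python3 - <<'E'
from ov import *
np.set_printoptions(precision=4,suppress=True)
snap('scene','s18',(150,170,350,310),4);snap('top','t18',(170,180,370,320),3.5)
print(fit('tray_narrow',TRAY,np.array([.45,.319,.03])));print(fit('tray_wide',TRAY,np.array([.4515,.1325,-.033])))
E
```

```text
time: 21.53
tcp_pos: [0.4079, 0.3174, 0.0871]
ee_rot: [-179.8, 0.1, 91.7]
force: [1.2, 0.2, -0.0]
opening: 0.0743
time: 21.95
tcp_pos: [0.3354, 0.3203, 0.1687]
ee_rot: [180.0, -0.0, 88.3]
force: [-0.6, 0.4, -0.6]
opening: 0.0944
t 21.95 tcp [0.3354 0.3203 0.1687] rot [ 1.7999e+02 -5.0000e-02  8.8270e+01] F [-0.6  0.4 -0.6] open 0.0944
shift tx ty tz mm [-184.8  120.3   38.5] turn rad [ 0.0002 -0.0008  0.0047]
{'top': (array([0.45  , 0.3167, 0.0374]), np.float64(0.6890373826026917)), 'scene': (array([0.453 , 0.3208, 0.036 ]), np.float64(0.7955845594406128)), 'top+scene': (array([0.4533, 0.319 , 0.0354]), np.float64(0.7326289415359497))}
{'top': (array([ 0.4478,  0.1308, -0.0289]), np.float64(0.712375819683075)), 'scene': (array([0.4527, 0.136 , 0.0094]), np.float64(0.611356794834137)), 'top+scene': (array([ 0.4483,  0.1315, -0.0256]), np.float64(0.6479170322418213))}
```

View pics/s18.png

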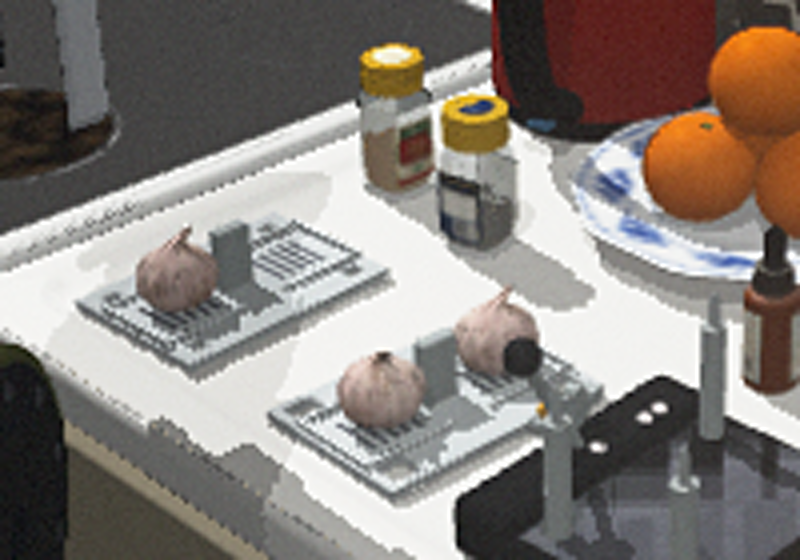

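View pics/t18.png

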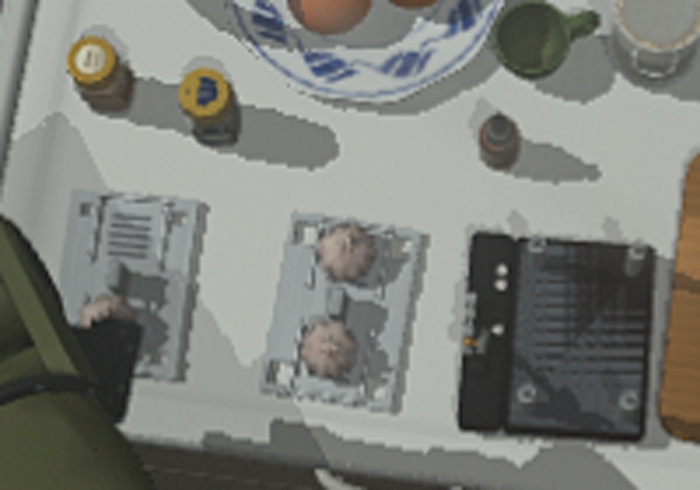

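```bash
python3 - <<'E'
from h import *
snap('top','t19',(238,235,298,305),9);snap('scene','s19',(212,235,312,300),8)
E
```

```text
(no output)
```

View pics/t19.png

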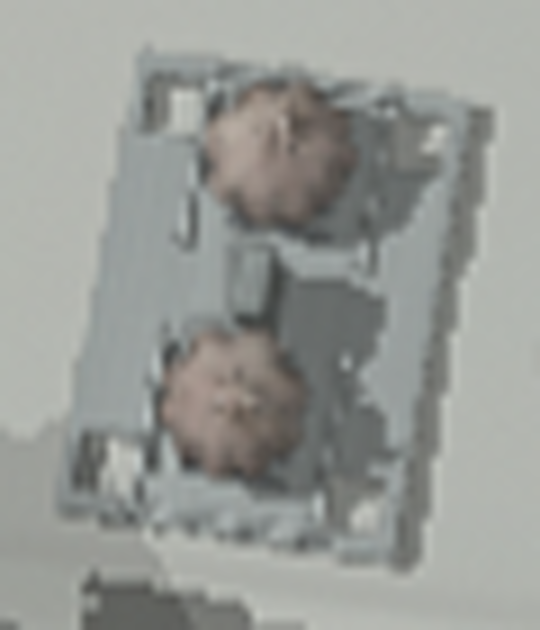

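View pics/s19.png

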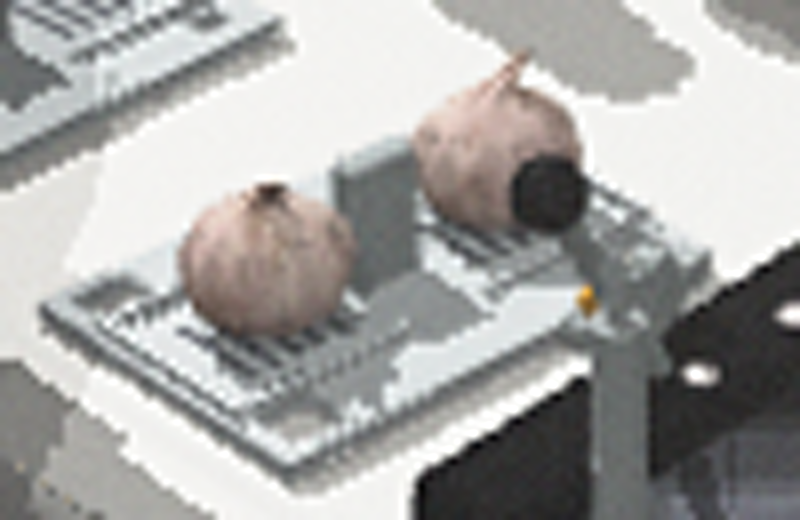

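```bash
cat > kp.py <<'E'
from ov import *
from scipy.optimize import least_squares
def kpfit(pts,p0,z=0):
    "pts: list (cam, local xyz, uv)"
    def f(p,sel): return np.concatenate([(proj(n,place(np.array([a]),p,z))[0]-b) for n,a,b in sel])
    for lab in ('top','scene','both'):
        sel=[q for q in pts if lab in('both',q[0])]
        if len(sel)<2: continue
        r=least_squares(f,p0,args=(sel,)); print(lab,r.x.round(4),r.fun.reshape(-1,2).round(1).tolist())
E
python3 - <<'E'
from kp import *
t=lambda a,b:np.array([a,b])/9+[238,235]-.5
s=lambda a,b:np.array([a,b])/8+[212,235]-.5
kpfit([('top',(.077,.055,.009),t(140,50)),('top',(-.077,.055,.009),t(60,513)),('top',(.077,-.055,.009),t(474,100)),('top',(-.077,-.055,.009),t(394,565)),
('scene',(-.077,.055,.009),s(40,308)),('scene',(-.077,-.055,.009),s(294,465)),('scene',(.077,-.055,.009),s(712,252)),('scene',(-.012,.006,.049),s(332,162)),('scene',(.012,-.006,.049),s(416,152))],[.451,.132,-.03])
overlay('top',trayitems([.450,.132,-.03]),'t20',(238,235,298,305),9);overlay('scene',trayitems([.450,.132,-.03]),'s20',(212,235,312,300),8)
E
```

```text
top [ 0.4487  0.1294 -0.0187] [[0.2, 0.2], [-0.2, -0.1], [-0.1, 0.1], [0.2, -0.1]]
scene [ 0.4504  0.1316 -0.0134] [[-0.1, -0.0], [-0.1, 0.5], [0.2, -0.3], [-0.6, 0.2], [0.7, -0.5]]
both [ 0.4494  0.1302 -0.017 ] [[-0.1, -0.1], [-0.4, -0.3], [-0.4, -0.2], [-0.0, -0.4], [-0.1, 0.3], [-0.2, 0.9], [0.4, 0.2], [-0.6, 0.6], [0.8, -0.1]]
```

View pics/t20.png

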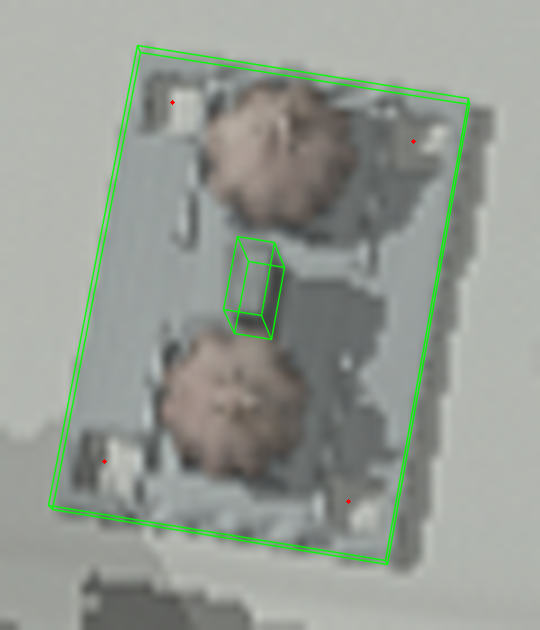

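View pics/s20.png

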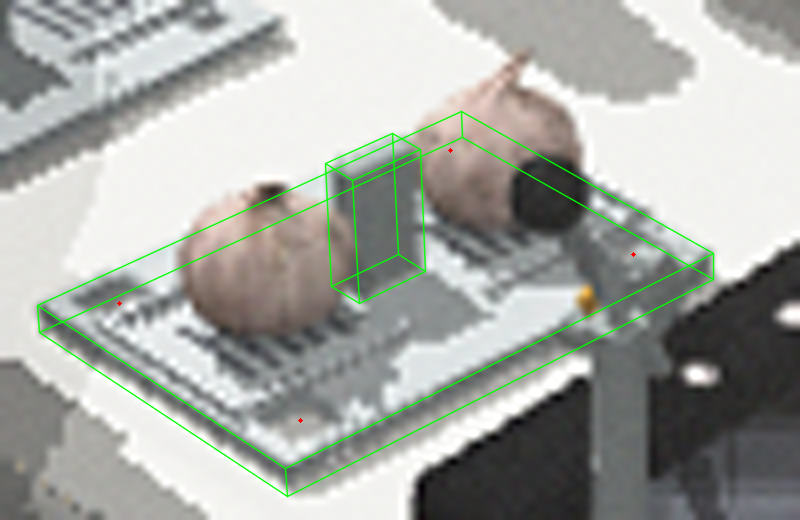

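```bash
python3 to.py .4495 .1305 .12 89; python3 -m handwheel '[{"fingers":1,"tx":-0.035,"ty":0.025,"tz":0,"ax":0,"ay":0,"az":-0.0125},{"fingers":1,"tx":-0.04,"ty":0.025,"tz":0,"ax":0,"ay":0,"az":0},{"fingers":1,"tx":-0.04,"ty":0.025,"tz":0,"ax":0,"ay":0,"az":0},{"fingers":1,"tx":-0.04,"ty":0.025,"tz":0.01,"ax":0,"ay":0,"az":0},{"fingers":1,"tx":-0.03,"ty":0.015,"tz":0.03,"ax":0,"ay":0,"az":0},{"fingers":1,"tx":0,"ty":0,"tz":0,"ax":0,"ay":0,"az":0},{"fingers":1,"tx":0,"ty":0,"tz":0,"ax":0,"ay":0,"az":0},{"fingers":1,"tx":0,"ty":0,"tz":0,"ax":0,"ay":0,"az":0}]'; python3 to.py .4495 .1305 .022 89
python3 - <<'E'
from h import *
snap('scene','s21',(212,195,332,300),6)
E
```

```text
t 22.45 tcp [0.3393 0.3202 0.1673] rot [-1.7998e+02  2.0000e-02  8.8150e+01] F [-0.2 -0.4 -0.4] open 0.0941
shift tx ty tz mm [-186.   116.2   47.4] turn rad [-0.0003  0.0003 -0.0149]
time: 23.12
tcp_pos: [0.4393, 0.1514, 0.1314]
ee_rot: [-180.0, -0.0, 88.9]
force: [0.7, 0.3, -0.0]
opening: 0.094
t 23.12 tcp [0.4393 0.1514 0.1314] rot [-1.800e+02 -1.000e-02  8.887e+01] F [ 0.7  0.3 -0. ] open 0.094
shift tx ty tz mm [-20.7  10.6 109.4] turn rad [-0.     -0.0002 -0.0023]
```

View pics/s21.png

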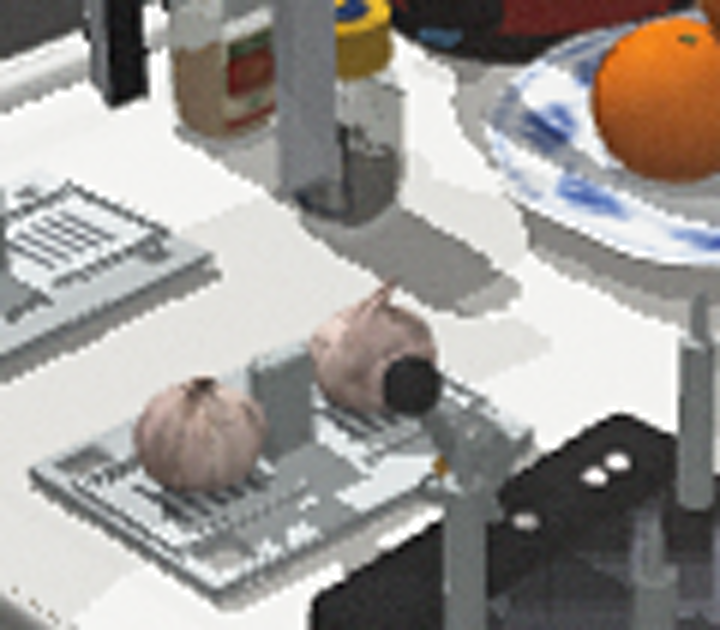

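```bash
python3 -m handwheel '[{"fingers":1,"tx":-0.0205,"ty":0.0115,"tz":0.01,"ax":0,"ay":0,"az":-0.002},{"fingers":1,"tx":0,"ty":0,"tz":0.03,"ax":0,"ay":0,"az":0},{"fingers":1,"tx":0,"ty":0,"tz":0.03,"ax":0,"ay":0,"az":0},{"fingers":1,"tx":0,"ty":0,"tz":0.025,"ax":0,"ay":0,"az":0},{"fingers":1,"tx":0,"ty":0,"tz":0.01,"ax":0,"ay":0,"az":0},{"fingers":1,"tx":0,"ty":0,"tz":0.004,"ax":0,"ay":0,"az":0},{"fingers":1,"tx":0,"ty":0,"tz":0,"ax":0,"ay":0,"az":0},{"fingers":1,"tx":0,"ty":0,"tz":0,"ax":0,"ay":0,"az":0}]'; python3 to.py .4505 .1305 .022 89
python3 - <<'E'
from h import *
snap('scene','s22',(212,195,332,300),6)
E
```

```text
time: 23.83
tcp_pos: [0.4511, 0.131, 0.0235]
ee_rot: [179.9, -0.0, 89.1]
force: [0.9, 0.8, -0.4]
opening: 0.094
t 23.83 tcp [0.4511 0.131  0.0235] rot [ 1.7989e+02 -2.0000e-02  8.9050e+01] F [ 0.9  0.8 -0.4] open 0.094
shift tx ty tz mm [-0.5 -0.6  1.5] turn rad [ 0.0019 -0.0004  0.0009]
```

View pics/s22.png

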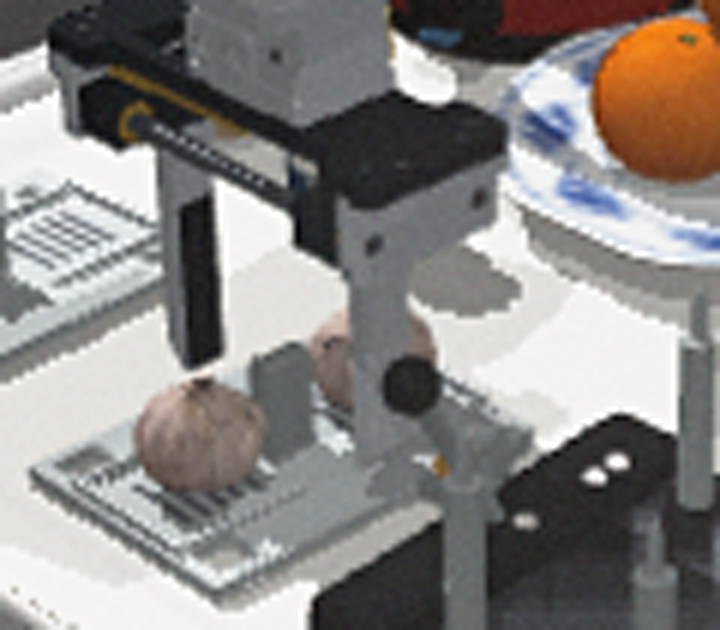

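```bash
python3 -m handwheel '[{"fingers":0.5,"tx":0,"ty":0,"tz":0.001,"ax":0,"ay":0,"az":0},{"fingers":0.3,"tx":0,"ty":0,"tz":0,"ax":0,"ay":0,"az":0},{"fingers":0.3,"tx":0,"ty":0,"tz":0,"ax":0,"ay":0,"az":0},{"fingers":0.3,"tx":0,"ty":0,"tz":0,"ax":0,"ay":0,"az":0},{"fingers":0.3,"tx":0,"ty":0,"tz":0,"ax":0,"ay":0,"az":0},{"fingers":0.3,"tx":0,"ty":0,"tz":0,"ax":0,"ay":0,"az":0},{"fingers":0.3,"tx":0,"ty":0,"tz":0,"ax":0,"ay":0,"az":0},{"fingers":0.3,"tx":0,"ty":0,"tz":0,"ax":0,"ay":0,"az":0}]'; python3 to.py .4505 .1305 .022 89
python3 - <<'E'
from h import *
snap('scene','s23',(212,195,332,300),6)
E
```

```text
time: 24.55
tcp_pos: [0.4503, 0.1304, 0.0211]
ee_rot: [-180.0, 0.0, 89.0]
force: [-0.4, 0.7, 0.5]
opening: 0.0442
t 24.55 tcp [0.4503 0.1304 0.0211] rot [-180.      0.     89.01] F [-0.4  0.7  0.5] open 0.0442
shift tx ty tz mm [ 0.1  0.2 -0.9] turn rad [-0.0001  0.      0.0001]
```

View pics/s23.png

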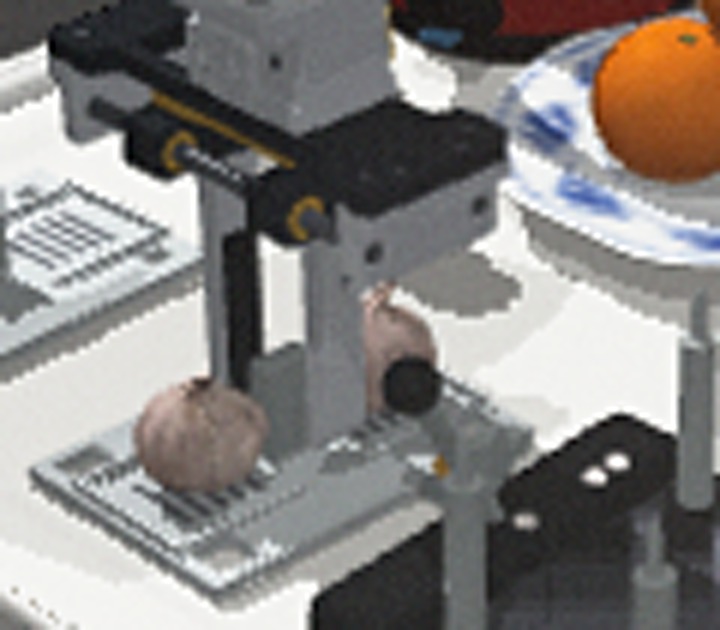

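```bash
python3 -m handwheel '[{"fingers":0,"tx":0,"ty":0,"tz":0,"ax":0,"ay":0,"az":0},{"fingers":0,"tx":0,"ty":0,"tz":0,"ax":0,"ay":0,"az":0},{"fingers":0,"tx":0,"ty":0,"tz":0,"ax":0,"ay":0,"az":0},{"fingers":0,"tx":0,"ty":0,"tz":0,"ax":0,"ay":0,"az":0},{"fingers":0,"tx":0,"ty":0,"tz":0,"ax":0,"ay":0,"az":0},{"fingers":0,"tx":0,"ty":0,"tz":0,"ax":0,"ay":0,"az":0},{"fingers":0,"tx":0,"ty":0,"tz":0,"ax":0,"ay":0,"az":0},{"fingers":0,"tx":0,"ty":0,"tz":0,"ax":0,"ay":0,"az":0}]'; python3 to.py .4505 .1305 .022 89
python3 - <<'E'
from h import *
snap('scene','s24',(212,195,332,300),6)
E
```

```text
time: 25.27
tcp_pos: [0.4504, 0.1304, 0.0212]
ee_rot: [180.0, 0.0, 89.0]
force: [1.0, -0.1, -0.2]
opening: 0.012
t 25.27 tcp [0.4504 0.1304 0.0212] rot [179.99   0.    89.01] F [ 1.  -0.1 -0.2] open 0.012
shift tx ty tz mm [ 0.1  0.1 -0.8] turn rad [0.0001 0.0001 0.0002]
```

View pics/s24.png

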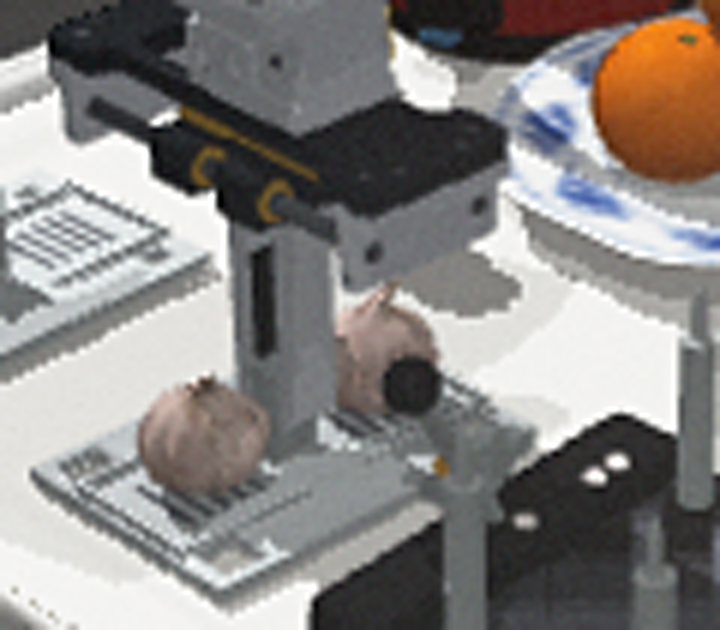

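```bash
python3 -m handwheel '[{"fingers":0,"tx":0,"ty":0,"tz":-0.005,"ax":0,"ay":0,"az":0},{"fingers":0,"tx":0,"ty":0,"tz":-0.015,"ax":0,"ay":0,"az":0},{"fingers":0,"tx":0,"ty":0,"tz":-0.02,"ax":0,"ay":0,"az":0},{"fingers":0,"tx":0,"ty":0,"tz":-0.025,"ax":0,"ay":0,"az":0},{"fingers":0,"tx":0,"ty":0,"tz":-0.025,"ax":0,"ay":0,"az":0},{"fingers":0,"tx":0,"ty":0,"tz":-0.025,"ax":0,"ay":0,"az":0},{"fingers":0,"tx":0,"ty":0,"tz":-0.02,"ax":0,"ay":0,"az":0},{"fingers":0,"tx":0,"ty":0,"tz":-0.01,"ax":0,"ay":0,"az":0}]'; python3 -m handwheel '[{"fingers":0,"tx":0,"ty":0,"tz":-0.003,"ax":0,"ay":0,"az":-0.03},{"fingers":0,"tx":0,"ty":0,"tz":0,"ax":0,"ay":0,"az":-0.051},{"fingers":0,"tx":0,"ty":0,"tz":0,"ax":0,"ay":0,"az":0},{"fingers":0,"tx":0,"ty":0,"tz":0,"ax":0,"ay":0,"az":0}]'; python3 to.py .4513 -.0677 .17 93.67
python3 - <<'E'
from h import *
snap('scene','s25',(190,150,350,300),5)
E
```

```text
time: 25.98
tcp_pos: [0.4508, 0.1305, 0.1687]
ee_rot: [179.8, -0.0, 89.0]
force: [0.1, 0.6, -2.7]
opening: 0.0121
time: 26.32
tcp_pos: [0.4499, 0.1303, 0.1686]
ee_rot: [-179.9, 0.0, 93.6]
force: [-0.1, 0.0, -3.1]
opening: 0.0118
t 26.32 tcp [0.4499 0.1303 0.1686] rot [-1.7993e+02  1.0000e-02  9.3570e+01] F [-0.1  0.  -3.1] open 0.0118
shift tx ty tz mm [-197.7  -11.    -1.4] turn rad [-0.0012  0.0002 -0.0018]
```

View pics/s25.png

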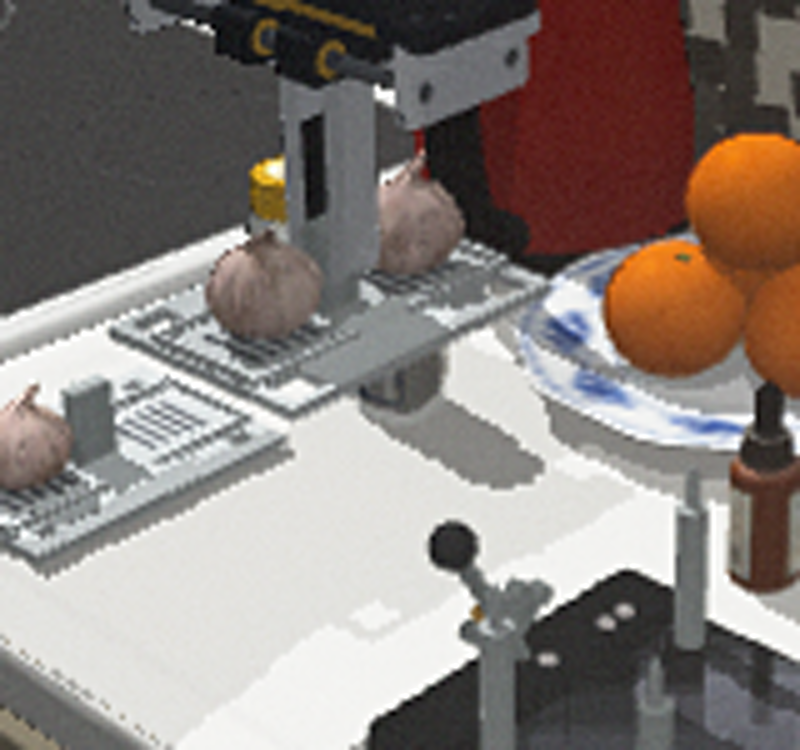

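```bash
python3 -m handwheel '[{"fingers":0,"tx":-0.012,"ty":-0.001,"tz":-0.001,"ax":0,"ay":0,"az":-0.002},{"fingers":0,"tx":-0.025,"ty":-0.002,"tz":0,"ax":0,"ay":0,"az":0},{"fingers":0,"tx":-0.032,"ty":-0.002,"tz":0,"ax":0,"ay":0,"az":0},{"fingers":0,"tx":-0.032,"ty":-0.002,"tz":0,"ax":0,"ay":0,"az":0},{"fingers":0,"tx":-0.032,"ty":-0.002,"tz":0,"ax":0,"ay":0,"az":0},{"fingers":0,"tx":-0.03,"ty":-0.001,"tz":0,"ax":0,"ay":0,"az":0},{"fingers":0,"tx":-0.022,"ty":-0.001,"tz":0,"ax":0,"ay":0,"az":0},{"fingers":0,"tx":-0.012,"ty":0,"tz":0,"ax":0,"ay":0,"az":0}]';python3 -m handwheel '[{"fingers":0,"tx":0,"ty":0,"tz":0,"ax":0,"ay":0,"az":0},{"fingers":0,"tx":0,"ty":0,"tz":0,"ax":0,"ay":0,"az":0},{"fingers":0,"tx":0,"ty":0,"tz":0,"ax":0,"ay":0,"az":0}]'; python3 to.py .4513 -.0677 .146 93.67
python3 - <<'E'
from h import *
snap('scene','s26',(245,170,395,350),4);snap('top','t26',(260,200,380,310),6)
E
```

```text
time: 27.03
tcp_pos: [0.4519, -0.0691, 0.1698]
ee_rot: [-180.0, 0.0, 93.6]
force: [-0.3, 0.3, -3.3]
opening: 0.0116
time: 27.28
tcp_pos: [0.4521, -0.0663, 0.1699]
ee_rot: [-180.0, -0.0, 93.7]
force: [-0.3, -0.3, -3.3]
opening: 0.012
t 27.28 tcp [ 0.4521 -0.0663  0.1699] rot [-1.7997e+02 -2.0000e-02  9.3740e+01] F [-0.3 -0.3 -3.3] open 0.012
shift tx ty tz mm [-1.4 -0.9 23.9] turn rad [-0.0006 -0.0004  0.0013]
```

View pics/s26.png

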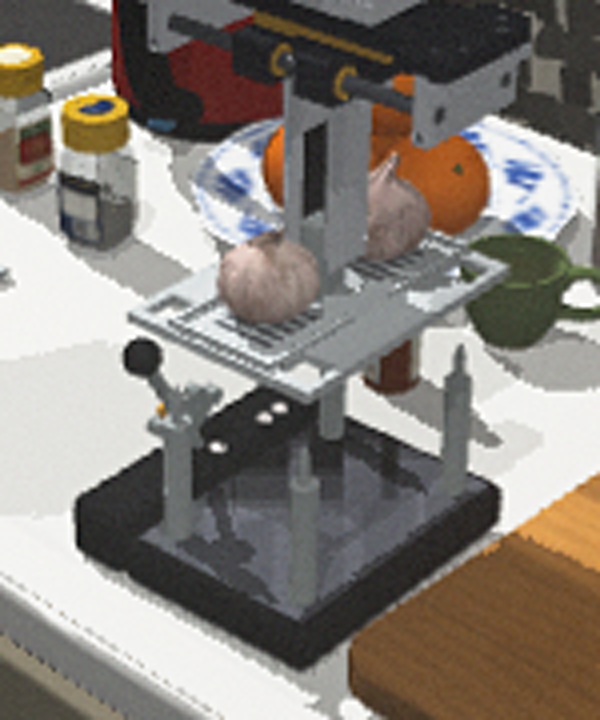

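View pics/t26.png

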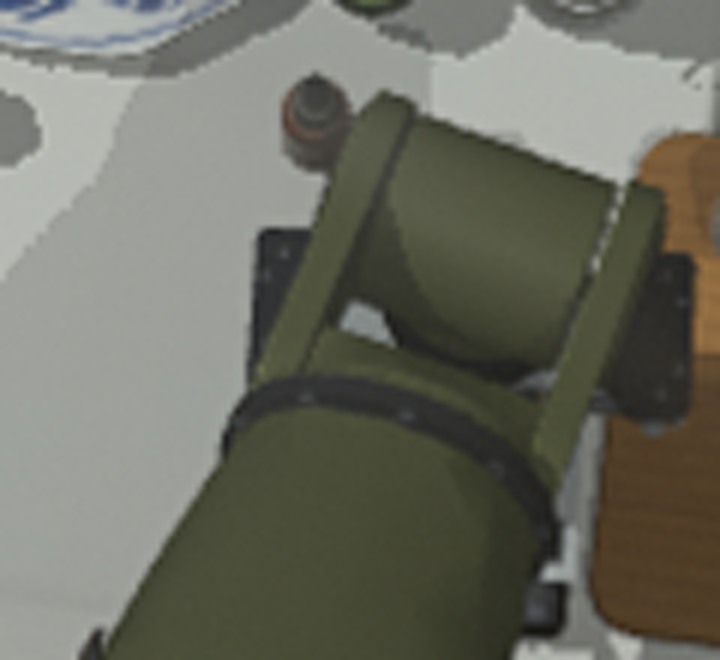

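```bash
python3 - <<'E'
from ov import *
p=np.array([.4521-.0009+.001,-.0663+.0012,.0643])
print(observe()['tcp_pos'])
overlay('scene',trayitems(p,.1487)[:1]+trayitems(p,.1487)[2:],'s27',(270,220,380,280),7)
snap('scene','s27r',(270,220,380,280),7)
E
```

```text
[ 0.45220919 -0.0660906   0.17003702]
```

View pics/s27.png

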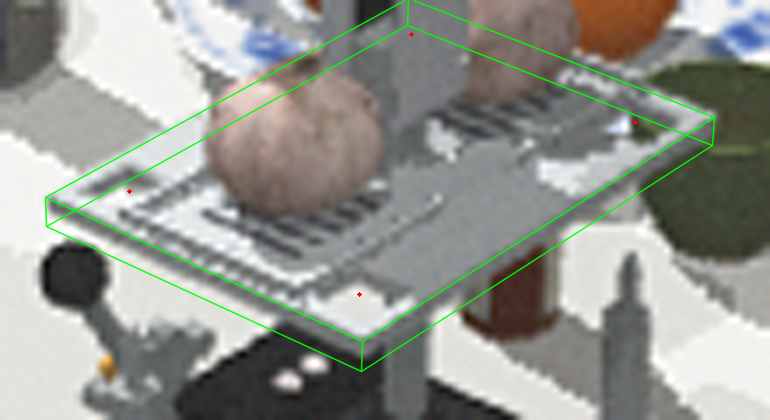

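View pics/s27r.png

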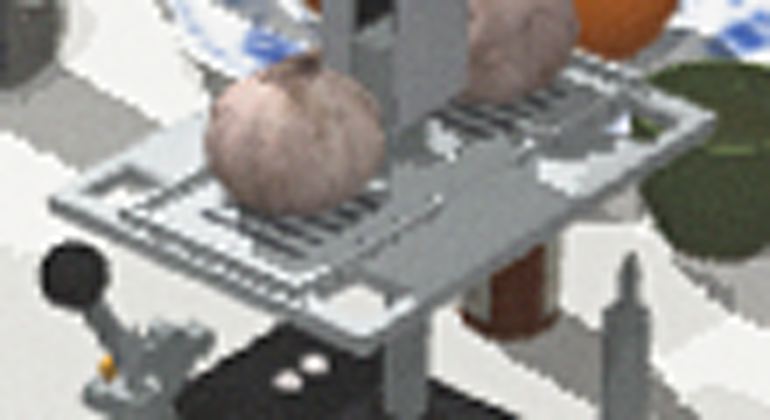

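```bash
python3 to.py .4514 -.0675 .125 93.67;  python3 -m handwheel '[{"fingers":0,"tx":-0.0015,"ty":-0.0008,"tz":0.005,"ax":0,"ay":0,"az":0.001},{"fingers":0,"tx":0,"ty":0,"tz":0.015,"ax":0,"ay":0,"az":0},{"fingers":0,"tx":0,"ty":0,"tz":0.015,"ax":0,"ay":0,"az":0},{"fingers":0,"tx":0,"ty":0,"tz":0.01,"ax":0,"ay":0,"az":0},{"fingers":0,"tx":0,"ty":0,"tz":0,"ax":0,"ay":0,"az":0},{"fingers":0,"tx":0,"ty":0,"tz":0,"ax":0,"ay":0,"az":0},{"fingers":0,"tx":0,"ty":0,"tz":0,"ax":0,"ay":0,"az":0}]'; python3 to.py .4514 -.0675 .051 93.67
python3 - <<'E'
from h import *
snap('scene','s28',(260,220,380,320),6)
E
```

```text
t 27.48 tcp [ 0.4523 -0.0662  0.1701] rot [-180.     -0.     93.81] F [-0.3  0.1 -1.8] open 0.0117
shift tx ty tz mm [-1.2 -0.9 45.1] turn rad [-0.     -0.0001  0.0025]
time: 28.07
tcp_pos: [0.4519, -0.0685, 0.1258]
ee_rot: [180.0, 0.0, 93.7]
force: [-0.5, 1.0, -3.0]
opening: 0.0114
t 28.07 tcp [ 0.4519 -0.0685  0.1258] rot [1.7996e+02 2.0000e-02 9.3710e+01] F [-0.5  1.  -3. ] open 0.0114
shift tx ty tz mm [ 1.  -0.5 74.8] turn rad [0.0007 0.0003 0.0007]
```

View pics/s28.png

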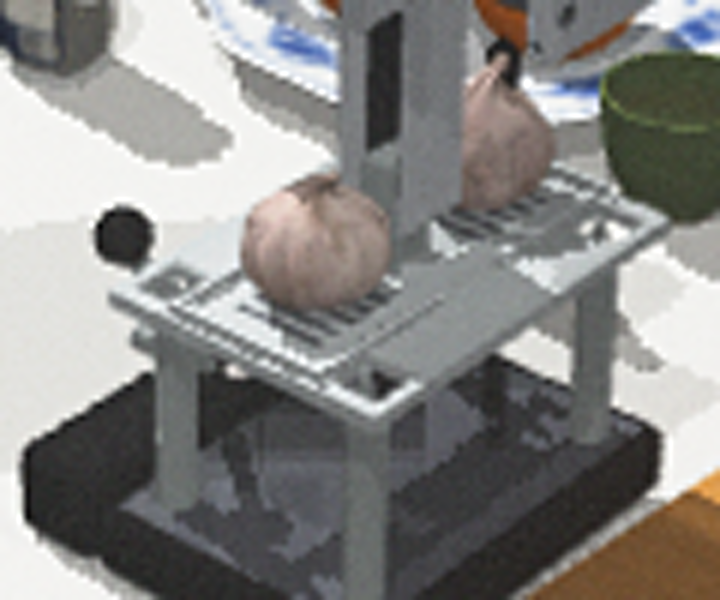

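```bash
python3 -m handwheel '[{"fingers":0,"tx":0.001,"ty":-0.0005,"tz":0.002,"ax":0,"ay":0,"az":0},{"fingers":0,"tx":0,"ty":0,"tz":0.004,"ax":0,"ay":0,"az":0},{"fingers":0,"tx":0,"ty":0,"tz":0.004,"ax":0,"ay":0,"az":0},{"fingers":0,"tx":0,"ty":0,"tz":0.002,"ax":0,"ay":0,"az":0},{"fingers":0,"tx":0,"ty":0,"tz":0.0,"ax":0,"ay":0,"az":0}]'; python3 to.py .4514 -.0675 .051 93.67
```

```text
time: 28.53
tcp_pos: [0.4507, -0.0674, 0.1126]
ee_rot: [-179.9, -0.0, 93.7]
force: [0.8, 0.6, -2.5]
opening: 0.0119
t 28.53 tcp [ 0.4507 -0.0674  0.1126] rot [-1.7995e+02 -1.0000e-02  9.3710e+01] F [ 0.8  0.6 -2.5] open 0.0119
shift tx ty tz mm [-0.1  0.7 61.6] turn rad [-0.0009 -0.0002  0.0006]
```

No contact at the shoulders' height. Continue.

```bash
python3 -m handwheel '[{"fingers":0,"tx":0,"ty":0.0005,"tz":0.002,"ax":0,"ay":0,"az":0},{"fingers":0,"tx":0,"ty":0,"tz":0.004,"ax":0,"ay":0,"az":0},{"fingers":0,"tx":0,"ty":0,"tz":0.004,"ax":0,"ay":0,"az":0},{"fingers":0,"tx":0,"ty":0,"tz":0.0,"ax":0,"ay":0,"az":0}]'; python3 to.py .4514 -.0675 .051 93.67
```

```text
time: 28.87
tcp_pos: [0.4511, -0.0674, 0.1022]
ee_rot: [-179.9, -0.0, 93.7]
force: [-0.6, -0.7, -3.7]
opening: 0.0117
t 28.87 tcp [ 0.4511 -0.0674  0.1022] rot [-1.7993e+02 -2.0000e-02  9.3700e+01] F [-0.6 -0.7 -3.7] open 0.0117
shift tx ty tz mm [-0.2  0.4 51.2] turn rad [-0.0012 -0.0004  0.0006]
```

```bash
python3 -m handwheel '[{"fingers":0,"tx":0,"ty":0,"tz":0.005,"ax":0,"ay":0,"az":0},{"fingers":0,"tx":0,"ty":0,"tz":0.007,"ax":0,"ay":0,"az":0},{"fingers":0,"tx":0,"ty":0,"tz":0.007,"ax":0,"ay":0,"az":0},{"fingers":0,"tx":0,"ty":0,"tz":0.006,"ax":0,"ay":0,"az":0},{"fingers":0,"tx":0,"ty":0,"tz":0.003,"ax":0,"ay":0,"az":0},{"fingers":0,"tx":0,"ty":0,"tz":0.0,"ax":0,"ay":0,"az":0}]'; python3 to.py .4514 -.0675 .051 93.67
python3 - <<'E'
from h import *
snap('scene','s29',(260,220,380,350),5)
E
```

```text
time: 29.37
tcp_pos: [0.451, -0.0674, 0.0742]
ee_rot: [-179.9, -0.0, 93.7]
force: [1.2, 0.5, -2.6]
opening: 0.0112
t 29.37 tcp [ 0.451  -0.0674  0.0742] rot [-1.7992e+02 -2.0000e-02  9.3710e+01] F [ 1.2  0.5 -2.6] open 0.0112
shift tx ty tz mm [-0.2  0.4 23.2] turn rad [-0.0014 -0.0004  0.0007]
```

View pics/s29.png

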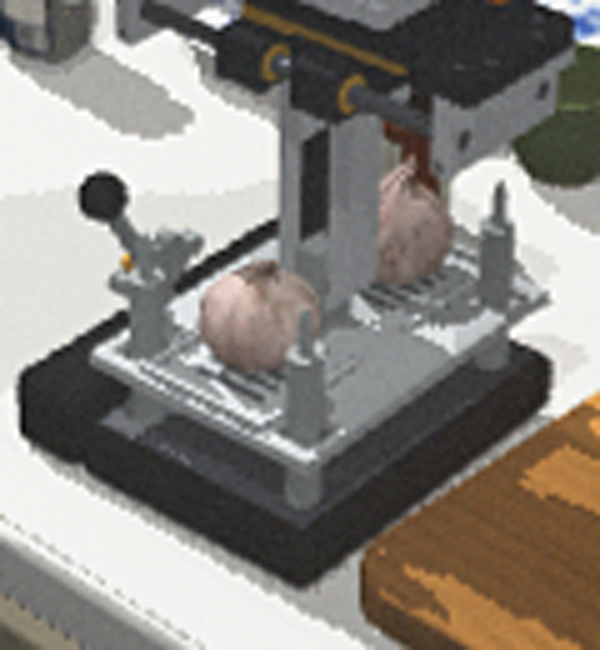

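```bash
python3 -m handwheel '[{"fingers":0,"tx":0,"ty":0,"tz":0.005,"ax":0,"ay":0,"az":0},{"fingers":0,"tx":0,"ty":0,"tz":0.007,"ax":0,"ay":0,"az":0},{"fingers":0,"tx":0,"ty":0,"tz":0.005,"ax":0,"ay":0,"az":0},{"fingers":0,"tx":0,"ty":0,"tz":0.002,"ax":0,"ay":0,"az":0},{"fingers":0,"tx":0,"ty":0,"tz":0.002,"ax":0,"ay":0,"az":0},{"fingers":0,"tx":0,"ty":0,"tz":0.001,"ax":0,"ay":0,"az":0},{"fingers":0,"tx":0,"ty":0,"tz":0.0,"ax":0,"ay":0,"az":0}]'; python3 to.py .4514 -.0675 .051 93.67
```

```text
time: 30.0
tcp_pos: [0.4514, -0.0674, 0.053]
ee_rot: [-180.0, -0.0, 93.7]
force: [0.4, -0.1, -2.6]
opening: 0.012
t 30.0 tcp [ 0.4514 -0.0674  0.053 ] rot [-1.7999e+02 -1.0000e-02  9.3700e+01] F [ 0.4 -0.1 -2.6] open 0.012
shift tx ty tz mm [-0.1 -0.   2. ] turn rad [-0.0002 -0.0001  0.0006]
```

```bash
python3 -m handwheel '[{"fingers":0,"tx":0,"ty":0,"tz":0.001,"ax":0,"ay":0,"az":0},{"fingers":0,"tx":0,"ty":0,"tz":0.001,"ax":0,"ay":0,"az":0},{"fingers":0,"tx":0,"ty":0,"tz":0.0,"ax":0,"ay":0,"az":0},{"fingers":0,"tx":0,"ty":0,"tz":0.0,"ax":0,"ay":0,"az":0}]'; python3 to.py .4514 -.0675 .051 93.67
```

```text
time: 30.33
tcp_pos: [0.4516, -0.0675, 0.0513]
ee_rot: [180.0, 0.0, 93.7]
force: [0.4, 0.4, -2.2]
opening: 0.0119
t 30.33 tcp [ 0.4516 -0.0675  0.0513] rot [1.7998e+02 1.0000e-02 9.3710e+01] F [ 0.4  0.4 -2.2] open 0.0119
shift tx ty tz mm [-0.  -0.2  0.3] turn rad [0.0003 0.0001 0.0007]
```

```bash
python3 -m handwheel '[{"fingers":0,"tx":0,"ty":0,"tz":0.001,"ax":0,"ay":0,"az":0},{"fingers":0,"tx":0,"ty":0,"tz":0.0,"ax":0,"ay":0,"az":0},{"fingers":0,"tx":0,"ty":0,"tz":0.0,"ax":0,"ay":0,"az":0}]'; python3 to.py .4514 -.0675 .051 93.67
```

```text
time: 30.58
tcp_pos: [0.4518, -0.0675, 0.0509]
ee_rot: [180.0, 0.0, 93.7]
force: [-3.8, 0.2, 8.6]
opening: 0.0119
t 30.58 tcp [ 0.4518 -0.0675  0.0509] rot [1.7996e+02 1.0000e-02 9.3710e+01] F [-3.8  0.2  8.6] open 0.0119
shift tx ty tz mm [ 0.  -0.4 -0.1] turn rad [0.0008 0.0003 0.0008]
```

```bash
python3 -m handwheel '[{"fingers":0.35,"tx":0,"ty":0,"tz":-0.0005,"ax":0,"ay":0,"az":0},{"fingers":0.35,"tx":0,"ty":0,"tz":0,"ax":0,"ay":0,"az":0},{"fingers":0.35,"tx":0,"ty":0,"tz":0,"ax":0,"ay":0,"az":0},{"fingers":0.35,"tx":0,"ty":0,"tz":0,"ax":0,"ay":0,"az":0},{"fingers":0.35,"tx":0,"ty":0,"tz":-0.01,"ax":0,"ay":0,"az":0},{"fingers":0.35,"tx":0,"ty":0,"tz":-0.03,"ax":0,"ay":0,"az":0},{"fingers":0.35,"tx":0,"ty":0,"tz":-0.04,"ax":0,"ay":0,"az":0},{"fingers":1,"tx":0,"ty":0,"tz":-0.04,"ax":0,"ay":0,"az":0}]';python3 -m handwheel '[{"fingers":1,"tx":0.02,"ty":-0.03,"tz":-0.01,"ax":0,"ay":0,"az":0.033},{"fingers":1,"tx":0.04,"ty":-0.03,"tz":0,"ax":0,"ay":0,"az":0},{"fingers":1,"tx":0.04,"ty":-0.03,"tz":0,"ax":0,"ay":0,"az":0},{"fingers":1,"tx":0.04,"ty":0,"tz":0,"ax":0,"ay":0,"az":0},{"fingers":1,"tx":0.04,"ty":0,"tz":0,"ax":0,"ay":0,"az":0},{"fingers":1,"tx":0,"ty":0,"tz":0,"ax":0,"ay":0,"az":0}]'; python3 to.py .45 .319 .13 91.9
python3 - <<'E'
from h import *
snap('scene','s30',(255,220,385,350),5);snap('top','t30',(285,230,375,315),7)
snap('scene','s31',(155,190,275,280),6);snap('top','t31',(175,225,240,300),8)
E
```

```text
time: 31.25
tcp_pos: [0.4508, -0.0673, 0.1725]
ee_rot: [-179.9, -0.0, 93.7]
force: [0.7, 0.1, 0.4]
opening: 0.0364
time: 31.75
tcp_pos: [0.3647, 0.1007, 0.1818]
ee_rot: [179.9, -0.1, 92.1]
force: [0.9, -0.4, 0.5]
opening: 0.076
t 31.75 tcp [0.3647 0.1007 0.1818] rot [ 1.799e+02 -7.000e-02  9.215e+01] F [ 0.9 -0.4  0.5] open 0.076
shift tx ty tz mm [214.9  93.3  52.2] turn rad [ 0.0018 -0.0012  0.0043]
```

View pics/s30.png

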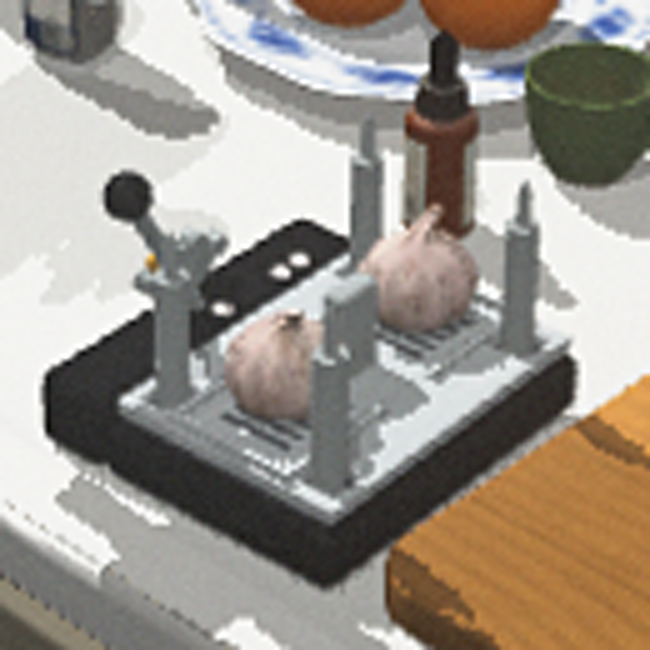

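View pics/t30.png

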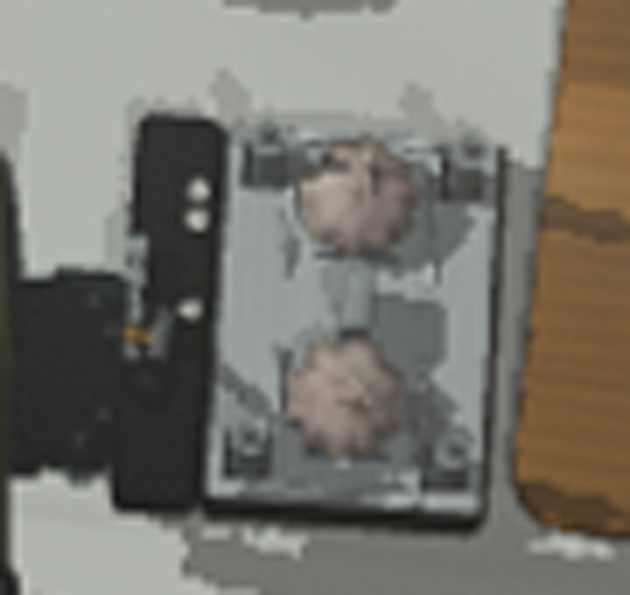

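View pics/s31.png

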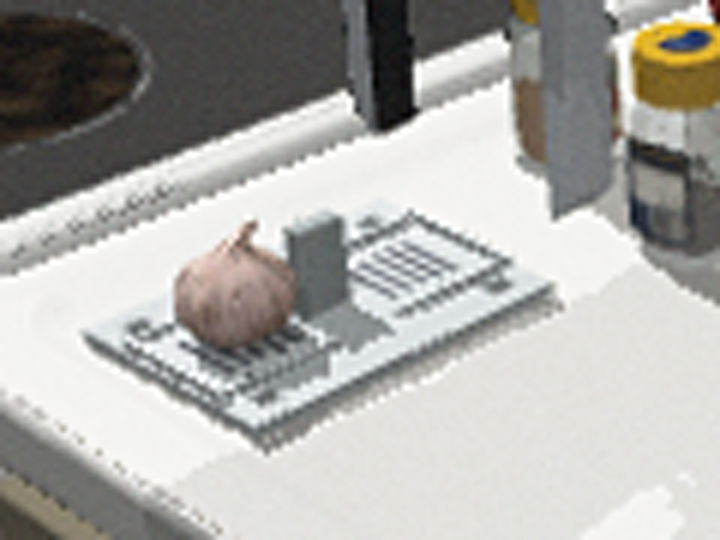

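View pics/t31.png

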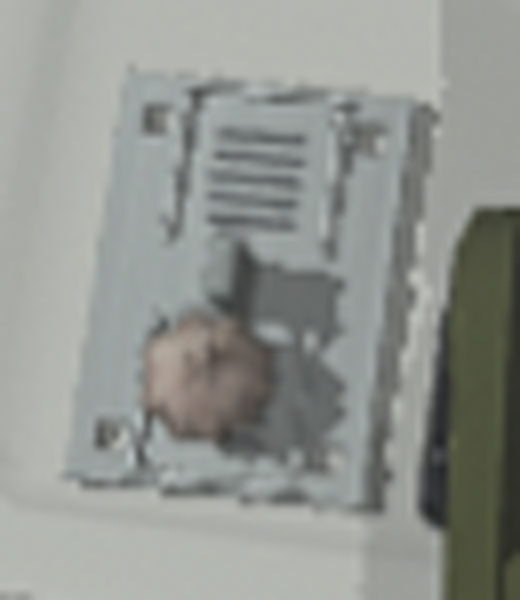

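```bash
python3 - <<'E'
from kp import *
t=lambda a,b:np.array([a,b])/8+[175,225]-.5
s=lambda a,b:np.array([a,b])/6+[155,190]-.5
kpfit([('top',(.077,.055,.009),t(130,70)),('top',(-.077,.055,.009),t(68,476)),('top',(.077,-.055,.009),t(415,97)),('top',(-.077,-.055,.009),t(362,506)),
('scene',(-.077,.055,.009),s(83,335)),('scene',(-.077,-.055,.009),s(262,433)),('scene',(.077,-.055,.009),s(556,287)),('scene',(-.012,.006,.049),s(284,230)),('scene',(.012,-.006,.049),s(347,218))],[.451,.318,.03])
p=[.4505,.3185,.032]
overlay('top',trayitems(p),'t32',(175,225,240,300),8);overlay('scene',trayitems(p),'s32',(155,190,275,280),6)
E
```

```text
top [0.4485 0.3147 0.0366] [[-0.3, -0.1], [-0.2, 0.1], [0.4, -0.1], [0.1, 0.1]]
scene [0.4483 0.3153 0.053 ] [[0.3, 0.3], [-0.2, -0.1], [0.1, -0.2], [-0.3, -0.0], [0.2, 0.0]]
both [0.4484 0.3149 0.0419] [[-0.6, -0.0], [-0.1, 0.2], [0.2, -0.2], [0.2, 0.0], [0.4, 0.2], [-0.5, -0.1], [0.2, 0.0], [-0.2, -0.0], [0.4, 0.1]]
```

View pics/t32.png

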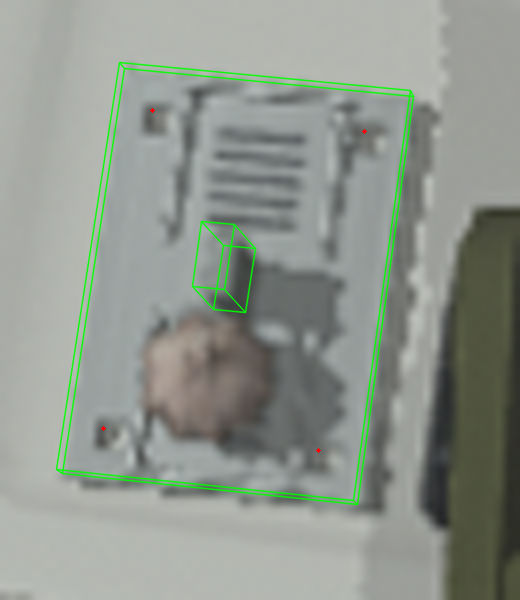

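View pics/s32.png

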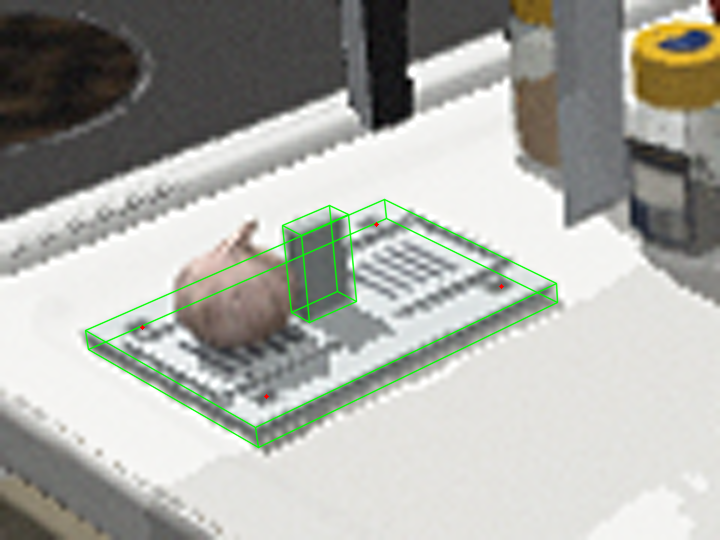

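```bash
python3 to.py .4488 .3153 .13 92.4;  python3 -m handwheel '[{"fingers":1,"tx":0.035,"ty":0.014,"tz":0,"ax":0,"ay":0,"az":-0.004},{"fingers":1,"tx":0.04,"ty":0.02,"tz":0,"ax":0,"ay":0,"az":0},{"fingers":1,"tx":0.04,"ty":0.02,"tz":0,"ax":0,"ay":0,"az":0},{"fingers":1,"tx":0.04,"ty":0.02,"tz":0,"ax":0,"ay":0,"az":0},{"fingers":1,"tx":0.035,"ty":0.014,"tz":0.015,"ax":0,"ay":0,"az":0},{"fingers":1,"tx":0.02,"ty":0.006,"tz":0.035,"ax":0,"ay":0,"az":0},{"fingers":1,"tx":0,"ty":0,"tz":0,"ax":0,"ay":0,"az":0},{"fingers":1,"tx":0,"ty":0,"tz":0,"ax":0,"ay":0,"az":0}]'; python3 to.py .4488 .3153 .022 92.4
python3 - <<'E'
from h import *
snap('scene','s33',(145,165,275,280),5)
E
```

```text
t 32.05 tcp [0.3658 0.0945 0.1807] rot [-1.80e+02  1.00e-02  9.17e+01] F [ 0.8 -0.4  0.2] open 0.0937
shift tx ty tz mm [218.2  89.5  50.7] turn rad [-0.0001  0.0001 -0.0122]
time: 32.72
tcp_pos: [0.4482, 0.2994, 0.1288]
ee_rot: [-179.8, 0.1, 92.0]
force: [-0.3, -0.7, 0.7]
opening: 0.0938
t 32.72 tcp [0.4482 0.2994 0.1288] rot [-1.7978e+02  1.3000e-01  9.2010e+01] F [-0.3 -0.7  0.7] open 0.0938
shift tx ty tz mm [ 16.1   1.6 106.7] turn rad [-0.0039  0.0022 -0.0068]
```

View pics/s33.png

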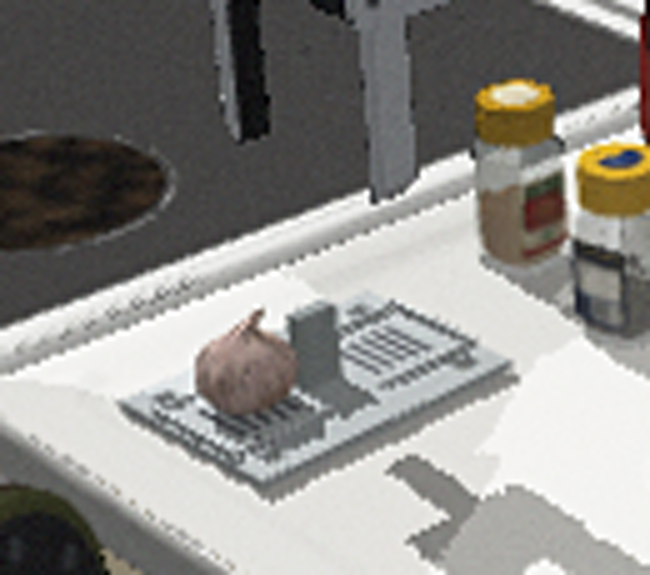

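```bash
python3 -m handwheel '[{"fingers":1,"tx":0.016,"ty":0.0015,"tz":0.01,"ax":0,"ay":0,"az":-0.006},{"fingers":1,"tx":0,"ty":0,"tz":0.03,"ax":0,"ay":0,"az":0},{"fingers":1,"tx":0,"ty":0,"tz":0.03,"ax":0,"ay":0,"az":0},{"fingers":1,"tx":0,"ty":0,"tz":0.023,"ax":0,"ay":0,"az":0},{"fingers":1,"tx":0,"ty":0,"tz":0.01,"ax":0,"ay":0,"az":0},{"fingers":1,"tx":0,"ty":0,"tz":0.003,"ax":0,"ay":0,"az":0},{"fingers":1,"tx":0,"ty":0,"tz":0,"ax":0,"ay":0,"az":0},{"fingers":1,"tx":0,"ty":0,"tz":0,"ax":0,"ay":0,"az":0}]'; python3 to.py .4488 .3153 .022 92.4
python3 - <<'E'
from h import *
snap('scene','s34',(145,165,275,280),5)
E
```

```text
time: 33.43
tcp_pos: [0.4504, 0.3166, 0.0266]
ee_rot: [179.9, -0.1, 92.3]
force: [-0.0, -0.8, 0.5]
opening: 0.0939
t 33.43 tcp [0.4504 0.3166 0.0266] rot [ 1.7986e+02 -8.0000e-02  9.2350e+01] F [-0.  -0.8  0.5] open 0.0939
shift tx ty tz mm [-1.2 -1.7  4.6] turn rad [ 0.0024 -0.0013 -0.0009]
```

View pics/s34.png

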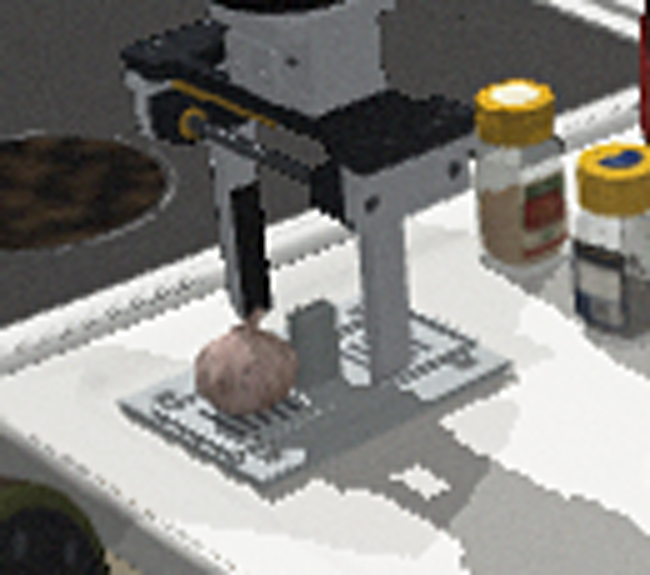

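```bash
python3 -m handwheel '[{"fingers":0.6,"tx":-0.001,"ty":-0.0012,"tz":0.004,"ax":0,"ay":0,"az":0},{"fingers":0.4,"tx":0,"ty":0,"tz":0,"ax":0,"ay":0,"az":0},{"fingers":0.3,"tx":0,"ty":0,"tz":0,"ax":0,"ay":0,"az":0},{"fingers":0.3,"tx":0,"ty":0,"tz":0,"ax":0,"ay":0,"az":0},{"fingers":0.3,"tx":0,"ty":0,"tz":0,"ax":0,"ay":0,"az":0},{"fingers":0.3,"tx":0,"ty":0,"tz":0,"ax":0,"ay":0,"az":0},{"fingers":0.3,"tx":0,"ty":0,"tz":0,"ax":0,"ay":0,"az":0},{"fingers":0.3,"tx":0,"ty":0,"tz":0,"ax":0,"ay":0,"az":0}]'; python3 to.py .4488 .3153 .022 92.4
python3 - <<'E'
from h import *
snap('scene','s35',(145,165,275,280),5)
E
```

```text
time: 34.15
tcp_pos: [0.4482, 0.3154, 0.0206]
ee_rot: [-180.0, 0.0, 92.4]
force: [-0.4, 0.1, 0.7]
opening: 0.0442
t 34.15 tcp [0.4482 0.3154 0.0206] rot [-180.      0.     92.39] F [-0.4  0.1  0.7] open 0.0442
shift tx ty tz mm [-0.2  0.6 -1.4] turn rad [-0.      0.     -0.0002]
```

View pics/s35.png

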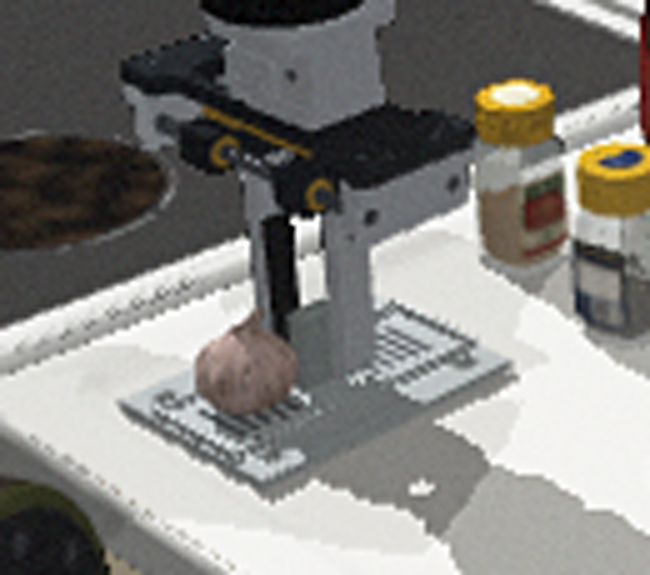

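```bash
python3 -m handwheel '[{"fingers":0,"tx":0,"ty":0.0005,"tz":-0.0005,"ax":0,"ay":0,"az":0},{"fingers":0,"tx":0,"ty":0,"tz":0,"ax":0,"ay":0,"az":0},{"fingers":0,"tx":0,"ty":0,"tz":0,"ax":0,"ay":0,"az":0},{"fingers":0,"tx":0,"ty":0,"tz":0,"ax":0,"ay":0,"az":0},{"fingers":0,"tx":0,"ty":0,"tz":0,"ax":0,"ay":0,"az":0},{"fingers":0,"tx":0,"ty":0,"tz":0,"ax":0,"ay":0,"az":0},{"fingers":0,"tx":0,"ty":0,"tz":0,"ax":0,"ay":0,"az":0},{"fingers":0,"tx":0,"ty":0,"tz":0,"ax":0,"ay":0,"az":0}]'; python3 to.py .4488 .3153 .17 92.4; python3 -m handwheel '[{"fingers":0,"tx":0,"ty":0,"tz":-0.005,"ax":0,"ay":0,"az":0},{"fingers":0,"tx":0,"ty":0,"tz":-0.015,"ax":0,"ay":0,"az":0},{"fingers":0,"tx":0,"ty":0,"tz":-0.02,"ax":0,"ay":0,"az":0},{"fingers":0,"tx":0,"ty":0,"tz":-0.025,"ax":0,"ay":0,"az":0},{"fingers":0,"tx":0,"ty":0,"tz":-0.025,"ax":0,"ay":0,"az":0},{"fingers":0,"tx":0,"ty":0,"tz":-0.025,"ax":0,"ay":0,"az":0},{"fingers":0,"tx":0,"ty":0,"tz":-0.02,"ax":0,"ay":0,"az":0},{"fingers":0,"tx":0,"ty":0,"tz":-0.013,"ax":0,"ay":0,"az":-0.02}]'; python3 to.py .451 -.0675 .17 93.67
python3 - <<'E'
from h import *
snap('scene','s36',(145,120,275,270),4)
E
```

```text
time: 34.87
tcp_pos: [0.4487, 0.3154, 0.0212]
ee_rot: [180.0, 0.0, 92.4]
force: [0.8, 0.4, -0.8]
opening: 0.0116
t 34.87 tcp [0.4487 0.3154 0.0212] rot [179.99   0.    92.39] F [ 0.8  0.4 -0.8] open 0.0116
shift tx ty tz mm [-1.000e-01  1.000e-01 -1.488e+02] turn rad [ 0.0001  0.     -0.0002]
time: 35.53
tcp_pos: [0.4489, 0.3156, 0.1716]
ee_rot: [179.9, -0.1, 93.5]
force: [0.8, 0.4, -2.7]
opening: 0.012
t 35.53 tcp [0.4489 0.3156 0.1716] rot [ 1.799e+02 -6.000e-02  9.351e+01] F [ 0.8  0.4 -2.7] open 0.012
shift tx ty tz mm [-382.5  -21.4    1.2] turn rad [ 0.0018 -0.001  -0.0027]
```

View pics/s36.png

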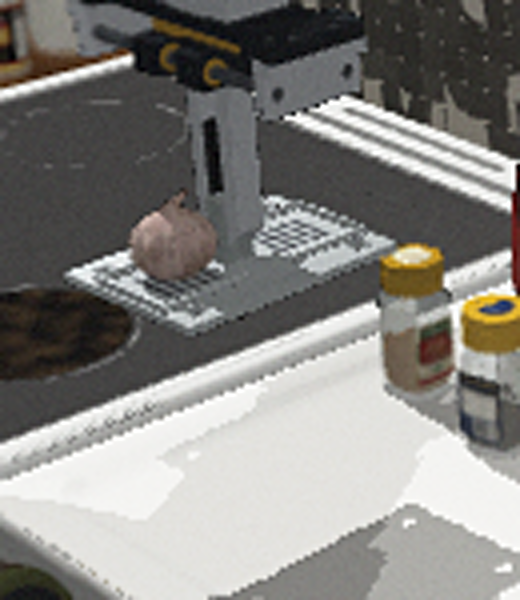

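```bash
python3 -m handwheel '[{"fingers":0,"tx":-0.012,"ty":-0.001,"tz":0,"ax":0,"ay":0,"az":-0.003},{"fingers":0,"tx":-0.024,"ty":-0.001,"tz":0,"ax":0,"ay":0,"az":0},{"fingers":0,"tx":-0.034,"ty":-0.002,"tz":0,"ax":0,"ay":0,"az":0},{"fingers":0,"tx":-0.036,"ty":-0.002,"tz":0,"ax":0,"ay":0,"az":0},{"fingers":0,"tx":-0.036,"ty":-0.002,"tz":0,"ax":0,"ay":0,"az":0},{"fingers":0,"tx":-0.036,"ty":-0.002,"tz":0,"ax":0,"ay":0,"az":0},{"fingers":0,"tx":-0.036,"ty":-0.002,"tz":0,"ax":0,"ay":0,"az":0},{"fingers":0,"tx":-0.036,"ty":-0.002,"tz":0,"ax":0,"ay":0,"az":0}]';python3 -m handwheel '[{"fingers":0,"tx":-0.036,"ty":-0.002,"tz":0,"ax":0,"ay":0,"az":0},{"fingers":0,"tx":-0.034,"ty":-0.002,"tz":0,"ax":0,"ay":0,"az":0},{"fingers":0,"tx":-0.03,"ty":-0.001,"tz":0,"ax":0,"ay":0,"az":0},{"fingers":0,"tx":-0.02,"ty":-0.001,"tz":0,"ax":0,"ay":0,"az":0},{"fingers":0,"tx":-0.01,"ty":-0.001,"tz":0,"ax":0,"ay":0,"az":0},{"fingers":0,"tx":0,"ty":0,"tz":0,"ax":0,"ay":0,"az":0},{"fingers":0,"tx":0,"ty":0,"tz":0,"ax":0,"ay":0,"az":0},{"fingers":0,"tx":0,"ty":0,"tz":0,"ax":0,"ay":0,"az":0}]'; python3 to.py .451 -.0675 .17 93.67
```

```text
time: 36.25
tcp_pos: [0.4495, 0.0628, 0.1679]
ee_rot: [-179.9, 0.0, 93.7]
force: [1.5, 1.0, -3.3]
opening: 0.0121
time: 36.92
tcp_pos: [0.452, -0.0643, 0.1687]
ee_rot: [-180.0, -0.0, 93.7]
force: [-0.7, -0.5, -2.2]
opening: 0.0117
t 36.92 tcp [ 0.452  -0.0643  0.1687] rot [-1.7996e+02 -3.0000e-02  9.3740e+01] F [-0.7 -0.5 -2.2] open 0.0117
shift tx ty tz mm [-3.2 -1.2 -1.3] turn rad [-0.0007 -0.0004  0.0012]
```

```bash
python3 -m handwheel '[{"fingers":0,"tx":-0.003,"ty":-0.001,"tz":0.005,"ax":0,"ay":0,"az":0},{"fingers":0,"tx":0,"ty":0,"tz":0.01,"ax":0,"ay":0,"az":0},{"fingers":0,"tx":0,"ty":0,"tz":0.005,"ax":0,"ay":0,"az":0},{"fingers":0,"tx":0,"ty":0,"tz":0,"ax":0,"ay":0,"az":0},{"fingers":0,"tx":0,"ty":0,"tz":0,"ax":0,"ay":0,"az":0},{"fingers":0,"tx":0,"ty":0,"tz":0,"ax":0,"ay":0,"az":0}]'; python3 to.py .451 -.0675 .117 93.67
python3 - <<'E'
from h import *
snap('scene','s37',(265,230,375,310),7)
print(observe()['tcp_pos'])
E
```

```text
time: 37.42
tcp_pos: [0.4516, -0.0681, 0.1492]
ee_rot: [180.0, 0.0, 93.7]
force: [-0.4, 0.1, -1.6]
opening: 0.0117
t 37.42 tcp [ 0.4516 -0.0681  0.1492] rot [179.99   0.    93.72] F [-0.4  0.1 -1.6] open 0.0117
shift tx ty tz mm [ 0.6 -0.5 32.2] turn rad [0.0001 0.     0.0009]
[ 0.45163193 -0.06812578  0.14935633]
```

View pics/s37.png

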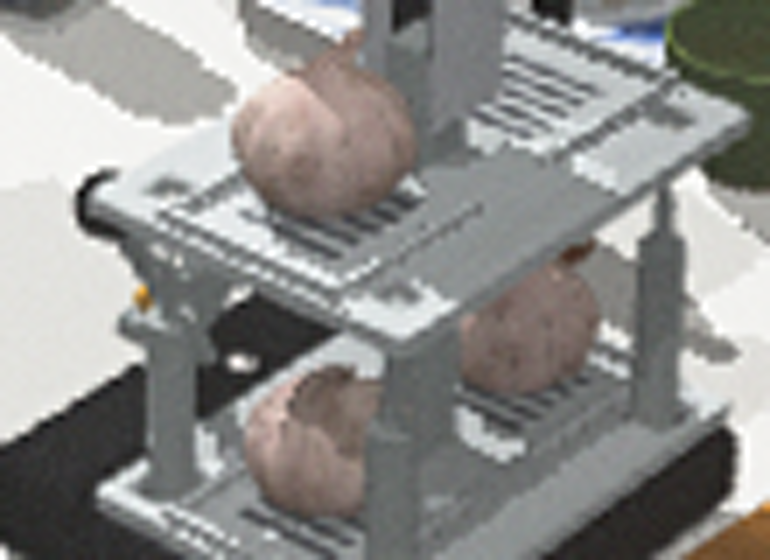

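```bash
python3 - <<'E'
from kp import *
s=lambda a,b:np.array([a,b])/7+[265,230]-.5
z=.1493-.0212
pts=[('scene',(-.077,.055,.009),s(93,193)),('scene',(-.077,-.055,.009),s(403,340)),('scene',(.077,-.055,.009),s(749,112))]
h=[('scene',(-.06,.04,.009),s(171,186)),('scene',(-.06,-.04,.009),s(400,290)),('scene',(.06,-.04,.009),s(671,114))]
kpfit(pts,[.4516,-.068,.064],z);kpfit(h,[.4516,-.068,.064],z);kpfit(pts+h,[.4516,-.068,.064],z)
for lab,p in (('a',[.4513,-.0669,.0645]),):
  overlay('scene',trayitems(p,z)[:1]+trayitems(p,z)[2:]+standitems([.4504,-.0482,.0643])[2:],'s38',(265,230,375,310),7)
E
```

```text
scene [ 0.4535 -0.0666  0.0653] [[-0.5, 0.1], [0.1, -0.1], [0.4, -0.1]]
both [ 0.4535 -0.0666  0.0653] [[-0.5, 0.1], [0.1, -0.1], [0.4, -0.1]]
scene [ 0.4538 -0.0656  0.0688] [[0.1, 0.0], [-0.0, -0.1], [-0.0, 0.0]]
both [ 0.4538 -0.0656  0.0688] [[0.1, 0.0], [-0.0, -0.1], [-0.0, 0.0]]
scene [ 0.4536 -0.0661  0.0669] [[-0.6, -0.0], [0.1, -0.2], [0.2, -0.3], [0.2, 0.1], [0.0, 0.1], [0.1, 0.2]]
both [ 0.4536 -0.0661  0.0669] [[-0.6, -0.0], [0.1, -0.2], [0.2, -0.3], [0.2, 0.1], [0.0, 0.1], [0.1, 0.2]]
```

View pics/s38.png

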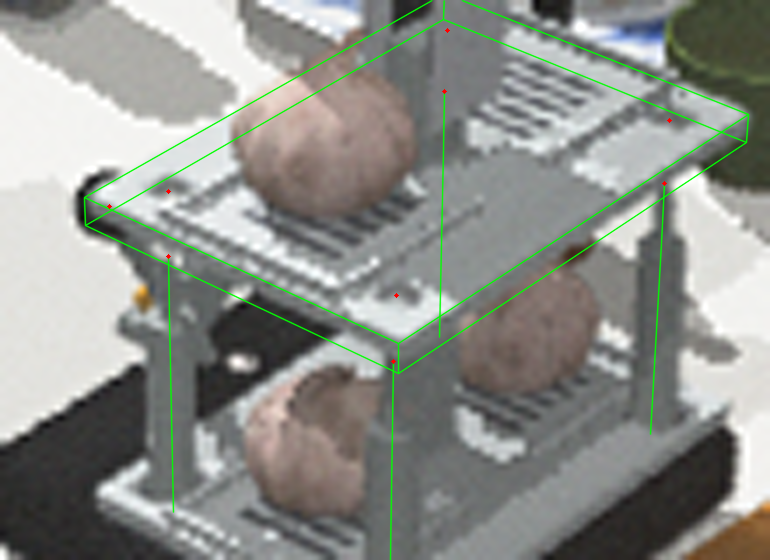

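```bash
python3 to.py .4499 -.0682 .137 93.67; python3 -m handwheel '[{"fingers":0,"tx":0,"ty":-0.0018,"tz":0.004,"ax":0,"ay":0,"az":0.0005},{"fingers":0,"tx":0,"ty":0,"tz":0.006,"ax":0,"ay":0,"az":0},{"fingers":0,"tx":0,"ty":0,"tz":0.002,"ax":0,"ay":0,"az":0},{"fingers":0,"tx":0,"ty":0,"tz":0,"ax":0,"ay":0,"az":0},{"fingers":0,"tx":0,"ty":0,"tz":0,"ax":0,"ay":0,"az":0},{"fingers":0,"tx":0,"ty":0,"tz":0,"ax":0,"ay":0,"az":0}]'; python3 to.py .4499 -.0682 .114 93.67
python3 - <<'E'
from h import *
snap('scene','s39',(265,230,375,310),7)
E
```

```text
t 37.52 tcp [ 0.4516 -0.0681  0.1494] rot [1.7997e+02 1.0000e-02 9.3710e+01] F [-0.4  0.1 -3.3] open 0.0119
shift tx ty tz mm [ 0.1 -1.7 12.4] turn rad [0.0005 0.0001 0.0008]
time: 38.02
tcp_pos: [0.4497, -0.0683, 0.1372]
ee_rot: [180.0, 0.0, 93.7]
force: [0.1, 0.4, -2.6]
opening: 0.0118
t 38.02 tcp [ 0.4497 -0.0683  0.1372] rot [180.     0.    93.68] F [ 0.1  0.4 -2.6] open 0.0118
shift tx ty tz mm [ 0.1  0.2 23.2] turn rad [0.0001 0.     0.0001]
```

View pics/s39.png

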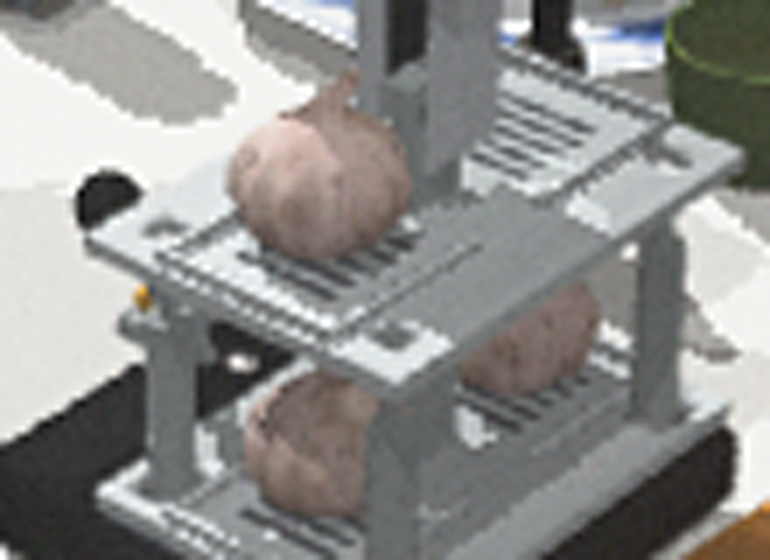

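Descend gently with checks; the knob is beside the tray, not beneath.

```bash
python3 -m handwheel '[{"fingers":0,"tx":0,"ty":0,"tz":0.002,"ax":0,"ay":0,"az":0},{"fingers":0,"tx":0,"ty":0,"tz":0.002,"ax":0,"ay":0,"az":0},{"fingers":0,"tx":0,"ty":0,"tz":0.0,"ax":0,"ay":0,"az":0}]'; python3 to.py .4499 -.0682 .114 93.67; python3 -m handwheel '[{"fingers":0,"tx":0,"ty":0,"tz":0.002,"ax":0,"ay":0,"az":0},{"fingers":0,"tx":0,"ty":0,"tz":0.002,"ax":0,"ay":0,"az":0},{"fingers":0,"tx":0,"ty":0,"tz":0.0,"ax":0,"ay":0,"az":0}]'; python3 to.py .4499 -.0682 .114 93.67
python3 - <<'E'
from h import *
snap('scene','s40',(265,230,375,310),7)
E
```

```text
time: 38.32
tcp_pos: [0.4495, -0.0683, 0.1327]
ee_rot: [-180.0, -0.0, 93.7]
force: [0.6, 0.9, -2.6]
opening: 0.0115
t 38.32 tcp [ 0.4495 -0.0683  0.1327] rot [-1.7997e+02 -1.0000e-02  9.3680e+01] F [ 0.6  0.9 -2.6] open 0.0115
shift tx ty tz mm [ 0.   0.4 18.7] turn rad [-0.0005 -0.0001  0.0001]
time: 38.57
tcp_pos: [0.4495, -0.0682, 0.1287]
ee_rot: [-180.0, -0.0, 93.7]
force: [-0.6, -0.5, -3.3]
opening: 0.0124
t 38.57 tcp [ 0.4495 -0.0682  0.1287] rot [-1.7997e+02 -1.0000e-02  9.3680e+01] F [-0.6 -0.5 -3.3] open 0.0124
shift tx ty tz mm [ 0.   0.4 14.7] turn rad [-0.0005 -0.0002  0.0002]
```

View pics/s40.png

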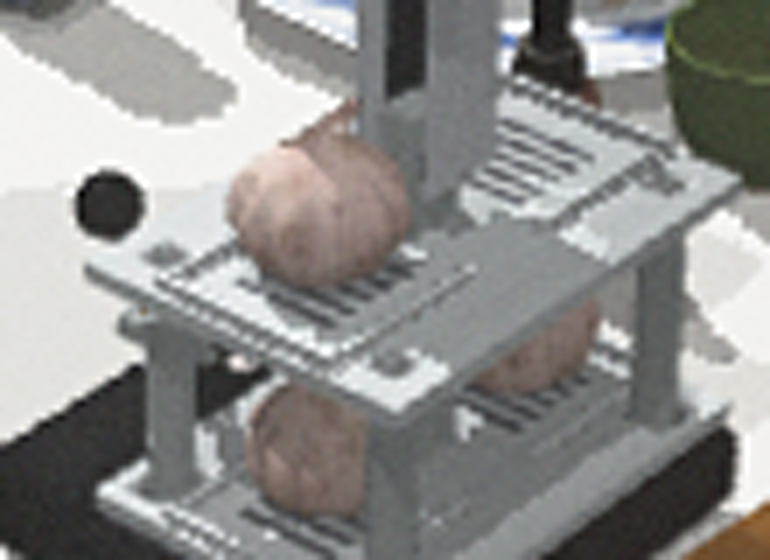

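```bash
python3 -m handwheel '[{"fingers":0,"tx":0,"ty":0,"tz":0.002,"ax":0,"ay":0,"az":0},{"fingers":0,"tx":0,"ty":0,"tz":0.003,"ax":0,"ay":0,"az":0},{"fingers":0,"tx":0,"ty":0,"tz":0.001,"ax":0,"ay":0,"az":0},{"fingers":0,"tx":0,"ty":0,"tz":0.0,"ax":0,"ay":0,"az":0}]'; python3 to.py .4499 -.0682 .114 93.67; python3 -m handwheel '[{"fingers":0,"tx":0,"ty":0,"tz":0.002,"ax":0,"ay":0,"az":0},{"fingers":0,"tx":0,"ty":0,"tz":0.003,"ax":0,"ay":0,"az":0},{"fingers":0,"tx":0,"ty":0,"tz":0.001,"ax":0,"ay":0,"az":0},{"fingers":0,"tx":0,"ty":0,"tz":0.0,"ax":0,"ay":0,"az":0}]'; python3 to.py .4499 -.0682 .114 93.67
```

```text
time: 38.95
tcp_pos: [0.4495, -0.0683, 0.1228]
ee_rot: [-180.0, -0.0, 93.7]
force: [0.5, -1.5, -3.0]
opening: 0.0115
t 38.95 tcp [ 0.4495 -0.0683  0.1228] rot [-1.7997e+02 -1.0000e-02  9.3680e+01] F [ 0.5 -1.5 -3. ] open 0.0115
shift tx ty tz mm [0.  0.4 8.8] turn rad [-0.0005 -0.0002  0.0001]
time: 39.28
tcp_pos: [0.4495, -0.0683, 0.1168]
ee_rot: [-180.0, -0.0, 93.7]
force: [0.5, -0.4, -1.7]
opening: 0.0122
t 39.28 tcp [ 0.4495 -0.0683  0.1168] rot [-1.7997e+02 -1.0000e-02  9.3680e+01] F [ 0.5 -0.4 -1.7] open 0.0122
shift tx ty tz mm [0.  0.4 2.8] turn rad [-0.0005 -0.0001  0.0002]
```

```bash
python3 -m handwheel '[{"fingers":0,"tx":0,"ty":0,"tz":0.001,"ax":0,"ay":0,"az":0},{"fingers":0,"tx":0,"ty":0,"tz":0.001,"ax":0,"ay":0,"az":0},{"fingers":0,"tx":0,"ty":0,"tz":0.0,"ax":0,"ay":0,"az":0}]'; python3 to.py .4499 -.0682 .114 93.67; python3 -m handwheel '[{"fingers":0,"tx":0,"ty":0,"tz":0.001,"ax":0,"ay":0,"az":0},{"fingers":0,"tx":0,"ty":0,"tz":0.0,"ax":0,"ay":0,"az":0}]'; python3 to.py .4499 -.0682 .114 93.67
python3 - <<'E'
from h import *
snap('scene','s41',(265,230,375,320),7)
E
```

```text
time: 39.53
tcp_pos: [0.4496, -0.0683, 0.115]
ee_rot: [-180.0, -0.0, 93.7]
force: [0.3, 0.3, -2.4]
opening: 0.0117
t 39.53 tcp [ 0.4496 -0.0683  0.115 ] rot [-179.99   -0.     93.68] F [ 0.3  0.3 -2.4] open 0.0117
shift tx ty tz mm [0.1 0.3 1. ] turn rad [-0.0002 -0.      0.0001]
time: 39.7
tcp_pos: [0.4498, -0.0683, 0.1143]
ee_rot: [180.0, 0.0, 93.7]
force: [-0.4, 0.9, -0.3]
opening: 0.0116
t 39.7 tcp [ 0.4498 -0.0683  0.1143] rot [1.7999e+02 1.0000e-02 9.3680e+01] F [-0.4  0.9 -0.3] open 0.0116
shift tx ty tz mm [0.1 0.2 0.3] turn rad [0.0002 0.0001 0.0001]
```

View pics/s41.png

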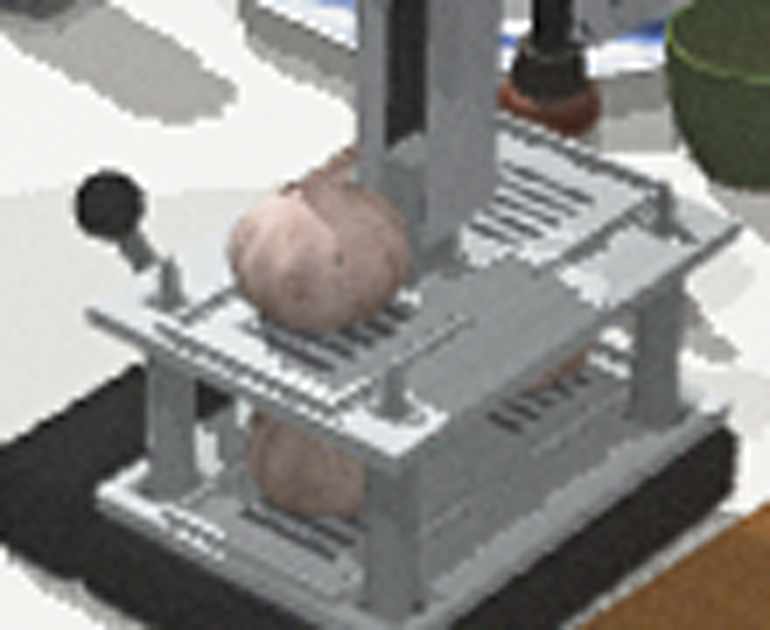

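```bash
python3 -m handwheel '[{"fingers":0,"tx":0,"ty":0,"tz":0.0005,"ax":0,"ay":0,"az":0},{"fingers":0,"tx":0,"ty":0,"tz":0.0,"ax":0,"ay":0,"az":0}]'; python3 -m handwheel '[{"fingers":0.35,"tx":0,"ty":0,"tz":0,"ax":0,"ay":0,"az":0},{"fingers":0.35,"tx":0,"ty":0,"tz":0,"ax":0,"ay":0,"az":0},{"fingers":0.35,"tx":0,"ty":0,"tz":0,"ax":0,"ay":0,"az":0},{"fingers":0.35,"tx":0,"ty":0,"tz":0,"ax":0,"ay":0,"az":0},{"fingers":0.35,"tx":0,"ty":0,"tz":-0.01,"ax":0,"ay":0,"az":0},{"fingers":0.35,"tx":0,"ty":0,"tz":-0.03,"ax":0,"ay":0,"az":0},{"fingers":0.35,"tx":0,"ty":0,"tz":-0.03,"ax":0,"ay":0,"az":0},{"fingers":0.35,"tx":0,"ty":0,"tz":-0.02,"ax":0,"ay":0,"az":0}]';python3 -m handwheel '[{"fingers":0.35,"tx":0.02,"ty":-0.03,"tz":0,"ax":0,"ay":0,"az":0},{"fingers":0.35,"tx":0.03,"ty":-0.04,"tz":0,"ax":0,"ay":0,"az":0},{"fingers":0.35,"tx":0.04,"ty":-0.03,"tz":0,"ax":0,"ay":0,"az":0},{"fingers":0.35,"tx":0.03,"ty":0,"tz":0,"ax":0,"ay":0,"az":0},{"fingers":0.35,"tx":0.03,"ty":0,"tz":0,"ax":0,"ay":0,"az":0},{"fingers":0.35,"tx":0,"ty":0,"tz":0,"ax":0,"ay":0,"az":0},{"fingers":0.35,"tx":0,"ty":0,"tz":0,"ax":0,"ay":0,"az":0}]'; python3 to.py .4 .01 .1 90
python3 - <<'E'
from h import *
snap('scene','s42',(255,210,385,350),5);snap('top','t42',(280,230,375,320),7)
E
```

```text
time: 39.92
tcp_pos: [0.4498, -0.0683, 0.1143]
ee_rot: [180.0, 0.0, 93.7]
force: [-1.9, 0.6, 8.7]
opening: 0.0117
time: 40.58
tcp_pos: [0.45, -0.0684, 0.2069]
ee_rot: [179.9, 0.0, 93.7]
force: [-0.2, 0.1, 0.3]
opening: 0.0329
time: 41.17
tcp_pos: [0.3525, 0.0649, 0.2043]
ee_rot: [179.9, 0.0, 93.9]
force: [0.4, -0.0, -0.3]
opening: 0.0325
t 41.17 tcp [0.3525 0.0649 0.2043] rot [179.95   0.    93.86] F [ 0.4 -0.  -0.3] open 0.0325
shift tx ty tz mm [-58.   43.6 104.4] turn rad [0.0009 0.     0.0673]
```

View pics/s42.png

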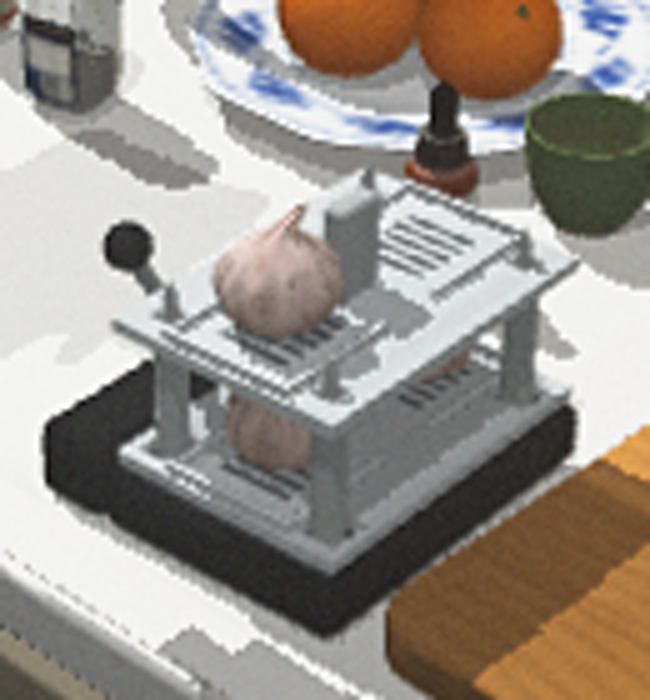

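View pics/t42.png

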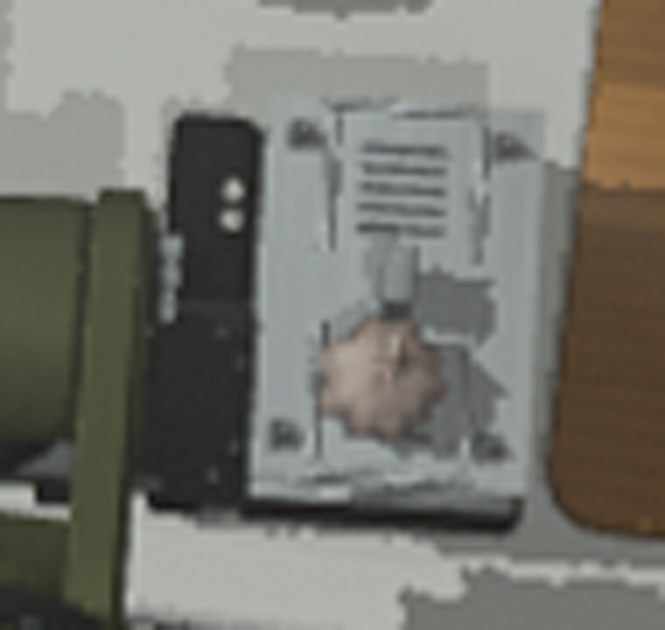

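```bash
python3 to.py .3657 .0051 .1 93.7; python3 -m handwheel '[{"fingers":0,"tx":-0.02,"ty":0.005,"tz":0,"ax":0,"ay":0,"az":0.003},{"fingers":0,"tx":-0.03,"ty":0.004,"tz":0,"ax":0,"ay":0,"az":0},{"fingers":0,"tx":-0.01,"ty":0,"tz":0,"ax":0,"ay":0,"az":0},{"fingers":0,"tx":0,"ty":0,"tz":0,"ax":0,"ay":0,"az":0},{"fingers":0,"tx":0,"ty":0,"tz":0,"ax":0,"ay":0,"az":0},{"fingers":0,"tx":0,"ty":0,"tz":0,"ax":0,"ay":0,"az":0}]'; python3 to.py .3657 .0051 .1 93.7
python3 - <<'E'
from h import *
snap('scene','s43',(235,170,385,350),4)
E
```

```text
t 41.27 tcp [0.3528 0.0636 0.204 ] rot [1.7999e+02 1.0000e-02 9.3690e+01] F [ 0.1 -0.4 -0.1] open 0.033
shift tx ty tz mm [-59.2   9.1 104. ] turn rad [ 0.0003  0.0002 -0.0003]
time: 41.77
tcp_pos: [0.3653, 0.0046, 0.2036]
ee_rot: [-180.0, -0.0, 93.4]
force: [-0.2, 0.6, -1.0]
opening: 0.0006
t 41.77 tcp [0.3653 0.0046 0.2036] rot [-1.7999e+02 -1.0000e-02  9.3440e+01] F [-0.2  0.6 -1. ] open 0.0006
shift tx ty tz mm [  0.4   0.5 103.6] turn rad [-0.0002 -0.0001 -0.0045]
```

View pics/s43.png

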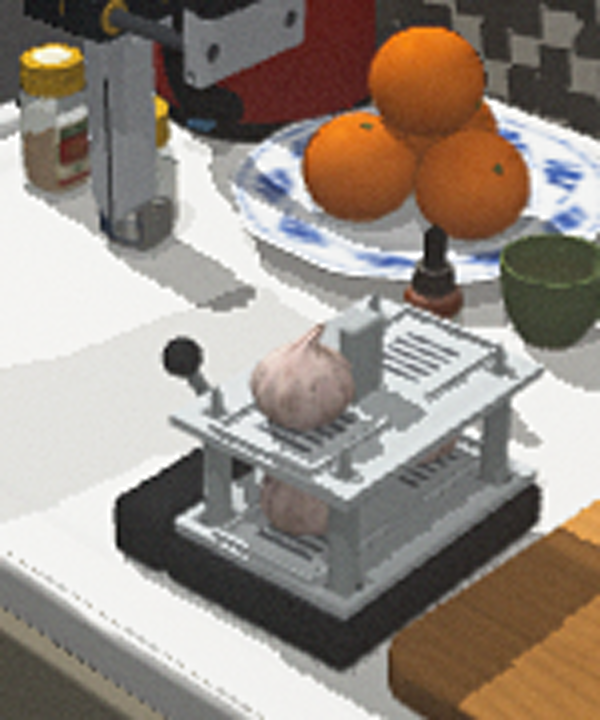

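```bash
python3 -m handwheel '[{"fingers":0,"tx":0,"ty":0,"tz":0.015,"ax":0,"ay":0,"az":-0.0045},{"fingers":0,"tx":0,"ty":0,"tz":0.03,"ax":0,"ay":0,"az":0},{"fingers":0,"tx":0,"ty":0,"tz":0.03,"ax":0,"ay":0,"az":0},{"fingers":0,"tx":0,"ty":0,"tz":0.02,"ax":0,"ay":0,"az":0},{"fingers":0,"tx":0,"ty":0,"tz":0.008,"ax":0,"ay":0,"az":0},{"fingers":0,"tx":0,"ty":0,"tz":0,"ax":0,"ay":0,"az":0},{"fingers":0,"tx":0,"ty":0,"tz":0,"ax":0,"ay":0,"az":0}]'; python3 to.py .4675 .0116 .1 93.7
python3 - <<'E'
from h import *
snap('scene','s44',(235,190,365,320),5)
E
```

```text
time: 42.4
tcp_pos: [0.3657, 0.005, 0.1014]
ee_rot: [180.0, 0.0, 93.8]
force: [0.1, 0.7, -0.8]
opening: 0.0006
t 42.4 tcp [0.3657 0.005  0.1014] rot [179.98   0.    93.79] F [ 0.1  0.7 -0.8] open 0.0006
shift tx ty tz mm [-1.00e-01  1.02e+02  1.40e+00] turn rad [0.0004 0.0001 0.0017]
```

View pics/s44.png

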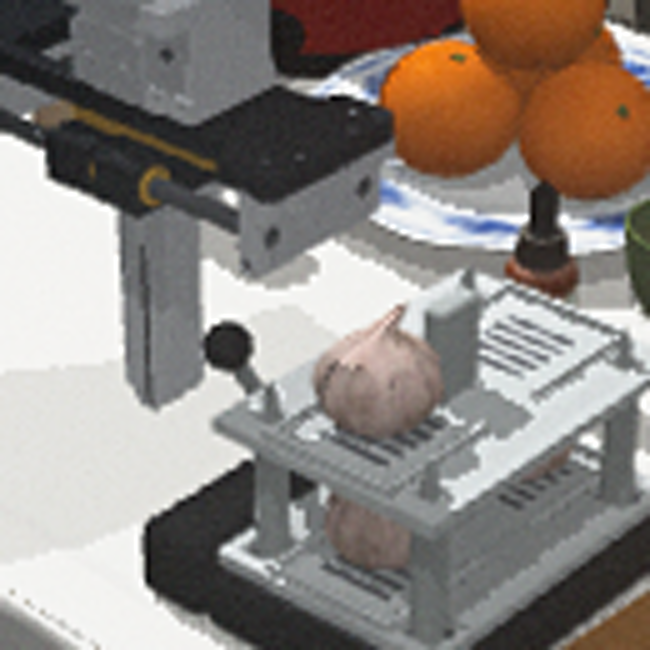

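```bash
python3 -m handwheel '[{"fingers":0,"tx":0,"ty":0.006,"tz":0,"ax":0,"ay":0,"az":0},{"fingers":0,"tx":0,"ty":0.006,"tz":0,"ax":0,"ay":0,"az":0},{"fingers":0,"tx":0,"ty":0.006,"tz":0,"ax":0,"ay":0,"az":0},{"fingers":0,"tx":0,"ty":0.006,"tz":0,"ax":0,"ay":0,"az":0},{"fingers":0,"tx":0,"ty":0.006,"tz":0,"ax":0,"ay":0,"az":0},{"fingers":0,"tx":0,"ty":0.006,"tz":0,"ax":0,"ay":0,"az":0},{"fingers":0,"tx":0,"ty":0,"tz":0,"ax":0,"ay":0,"az":0}]'; python3 to.py .4675 .0116 .1 93.7
python3 - <<'E'
from h import *
snap('scene','s45',(235,190,365,320),5)
E
```

```text
time: 43.03
tcp_pos: [0.4025, 0.0072, 0.1008]
ee_rot: [179.9, 0.0, 93.8]
force: [-0.4, 0.2, 0.3]
opening: 0.0004
t 43.03 tcp [0.4025 0.0072 0.1008] rot [179.95   0.    93.77] F [-0.4  0.2  0.3] open 0.0004
shift tx ty tz mm [ 0.2 65.1  0.8] turn rad [0.0009 0.0001 0.0012]
```

View pics/s45.png

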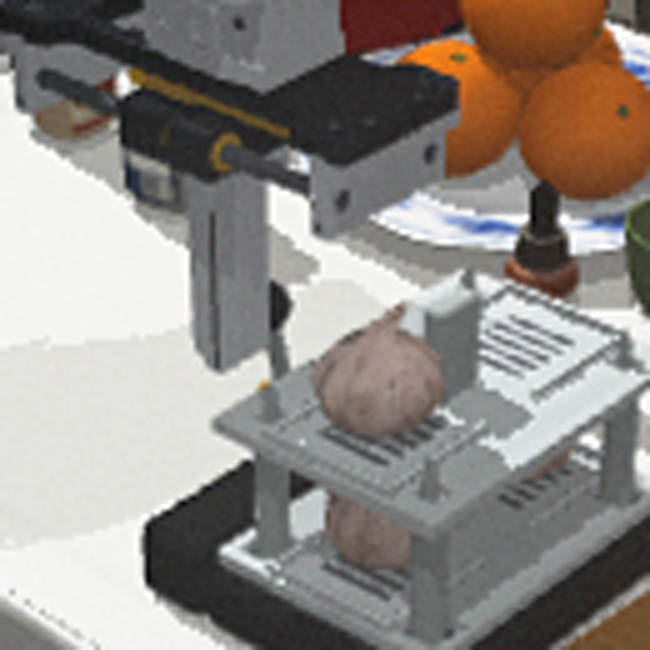

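```bash
python3 -m handwheel '[{"fingers":0,"tx":0,"ty":0.006,"tz":0,"ax":0,"ay":0,"az":0},{"fingers":0,"tx":0,"ty":0.006,"tz":0,"ax":0,"ay":0,"az":0},{"fingers":0,"tx":0,"ty":0.006,"tz":0,"ax":0,"ay":0,"az":0},{"fingers":0,"tx":0,"ty":0.006,"tz":0,"ax":0,"ay":0,"az":0},{"fingers":0,"tx":0,"ty":0.006,"tz":0,"ax":0,"ay":0,"az":0},{"fingers":0,"tx":0,"ty":0.006,"tz":0,"ax":0,"ay":0,"az":0},{"fingers":0,"tx":0,"ty":0.006,"tz":0,"ax":0,"ay":0,"az":0},{"fingers":0,"tx":0,"ty":0.006,"tz":0,"ax":0,"ay":0,"az":0}]'; python3 to.py .4675 .0116 .1 93.7
python3 - <<'E'
from h import *
snap('scene','s46',(235,180,385,320),5)
E
```

```text
time: 43.75
tcp_pos: [0.4497, 0.0104, 0.1005]
ee_rot: [-180.0, -0.0, 93.8]
force: [0.2, 0.1, -0.4]
opening: 0.0008
t 43.75 tcp [0.4497 0.0104 0.1005] rot [-179.99   -0.     93.77] F [ 0.2  0.1 -0.4] open 0.0008
shift tx ty tz mm [ 0.1 17.8  0.5] turn rad [-0.0002 -0.0001  0.0012]
```

View pics/s46.png

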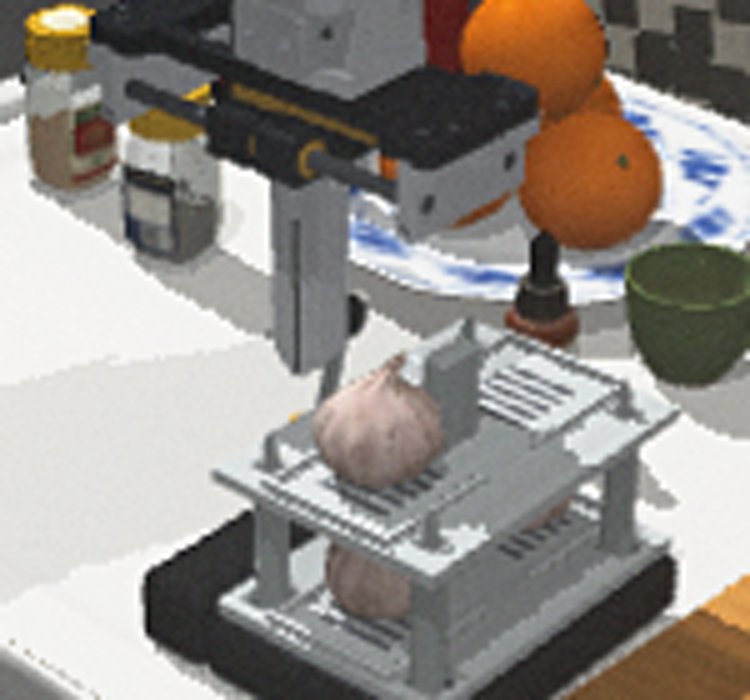

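```bash
python3 -m handwheel '[{"fingers":0,"tx":0,"ty":0.004,"tz":0,"ax":0,"ay":0,"az":0},{"fingers":0,"tx":0,"ty":0.004,"tz":0,"ax":0,"ay":0,"az":0},{"fingers":0,"tx":0,"ty":0.004,"tz":0,"ax":0,"ay":0,"az":0},{"fingers":0,"tx":0,"ty":0.003,"tz":0,"ax":0,"ay":0,"az":0},{"fingers":0,"tx":0,"ty":0,"tz":0,"ax":0,"ay":0,"az":0}]'; python3 to.py .4675 .0116 .1 93.7
python3 - <<'E'
from h import *
snap('scene','s47',(235,180,385,320),5)
E
```

```text
time: 44.22
tcp_pos: [0.4646, 0.0113, 0.1007]
ee_rot: [180.0, -0.0, 93.8]
force: [0.4, 1.0, -0.7]
opening: 0.0004
t 44.22 tcp [0.4646 0.0113 0.1007] rot [179.99  -0.    93.77] F [ 0.4  1.  -0.7] open 0.0004
shift tx ty tz mm [0.1 2.9 0.7] turn rad [ 0.0003 -0.      0.0011]
```

View pics/s47.png

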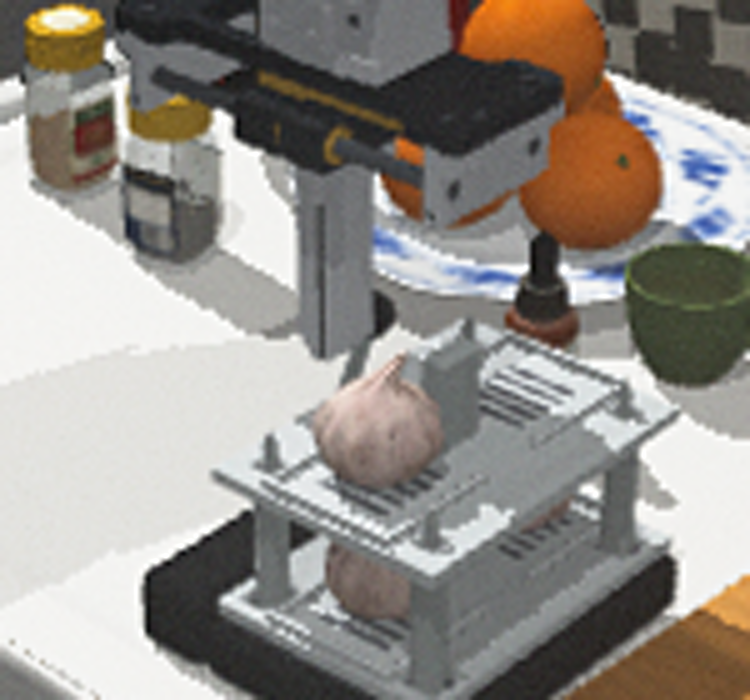

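```bash
python3 -m handwheel '[{"fingers":0,"tx":0,"ty":-0.02,"tz":0,"ax":0,"ay":0,"az":0},{"fingers":0,"tx":0,"ty":-0.03,"tz":0,"ax":0,"ay":0,"az":0},{"fingers":0,"tx":0,"ty":-0.03,"tz":0,"ax":0,"ay":0,"az":0},{"fingers":0,"tx":0,"ty":-0.02,"tz":0,"ax":0,"ay":0,"az":0},{"fingers":0,"tx":0,"ty":0,"tz":0,"ax":0,"ay":0,"az":0},{"fingers":0,"tx":0,"ty":0,"tz":0,"ax":0,"ay":0,"az":0}]'
python3 - <<'E'
from ov import *
S=[.4504,-.0482,.0643]
pts=[np.array([[.09*np.sin(a),.06,.03+.09*np.cos(a)]]) for a in(-.5,0,.5)]
overlay('scene',[(place(p,S),[]) for p in pts],'s48',(235,180,385,320),5)
E
```

```text
time: 44.77
tcp_pos: [0.3643, 0.0046, 0.1011]
ee_rot: [179.9, 0.0, 93.8]
force: [0.7, 0.1, 0.8]
opening: 0.0005
```

View pics/s48.png

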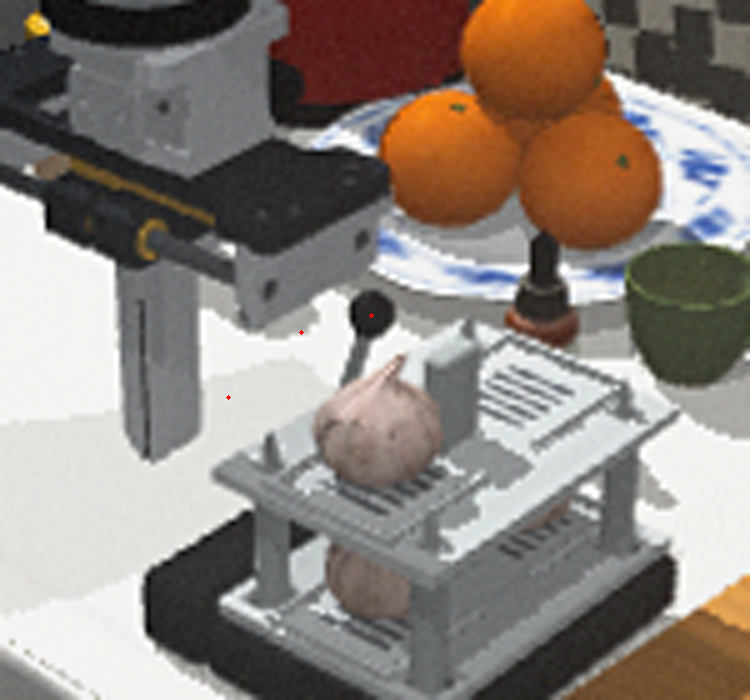

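```bash
python3 -m handwheel '[{"fingers":0,"tx":0,"ty":0,"tz":-0.03,"ax":0,"ay":0,"az":0},{"fingers":0,"tx":0,"ty":0,"tz":-0.04,"ax":0,"ay":0,"az":0},{"fingers":0,"tx":0.02,"ty":0,"tz":-0.03,"ax":0,"ay":0,"az":0},{"fingers":0,"tx":0.04,"ty":0,"tz":0,"ax":0,"ay":0,"az":0},{"fingers":0,"tx":0.04,"ty":0,"tz":0,"ax":0,"ay":0,"az":0},{"fingers":0,"tx":0.04,"ty":0,"tz":0,"ax":0,"ay":0,"az":0},{"fingers":0,"tx":0.04,"ty":0,"tz":0,"ax":0,"ay":0,"az":0},{"fingers":0,"tx":0.04,"ty":0,"tz":0,"ax":0,"ay":0,"az":0}]'
python3 -m handwheel '[{"fingers":0,"tx":0,"ty":0,"tz":0,"ax":0,"ay":0,"az":0},{"fingers":0,"tx":0,"ty":0,"tz":0,"ax":0,"ay":0,"az":0},{"fingers":0,"tx":0,"ty":0,"tz":0,"ax":0,"ay":0,"az":0}]'
python3 - <<'E'
from ov import *
snap('scene','s49');snap('top','t49',(280,215,500,325),3.6)
overlay('scene',trayitems([.4516,-.0662,.0643],.093)+trayitems([.4516,-.0662,.0643],.03)[:1],'s50',(255,220,385,350),5)
E
```

```text
time: 45.48
tcp_pos: [0.35, 0.2268, 0.2008]
ee_rot: [180.0, -0.0, 93.8]
force: [0.9, -0.4, 0.4]
opening: 0.0002
time: 45.73
tcp_pos: [0.3502, 0.2242, 0.2004]
ee_rot: [-180.0, 0.0, 93.8]
force: [0.2, 0.1, 0.7]
opening: 0.0005
```

View pics/s49.png

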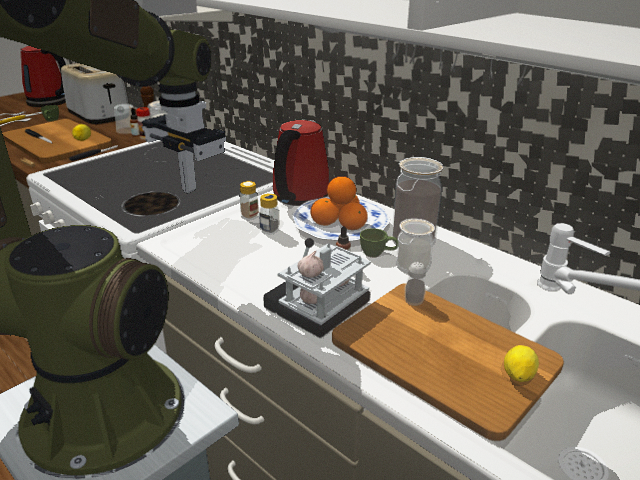

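View pics/t49.png

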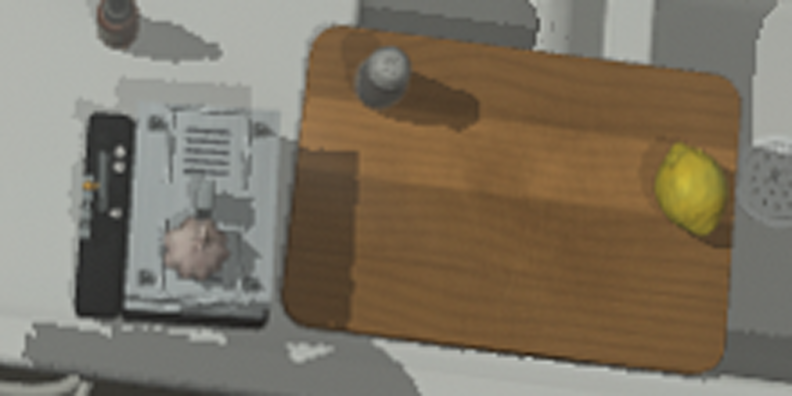

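View pics/s50.png

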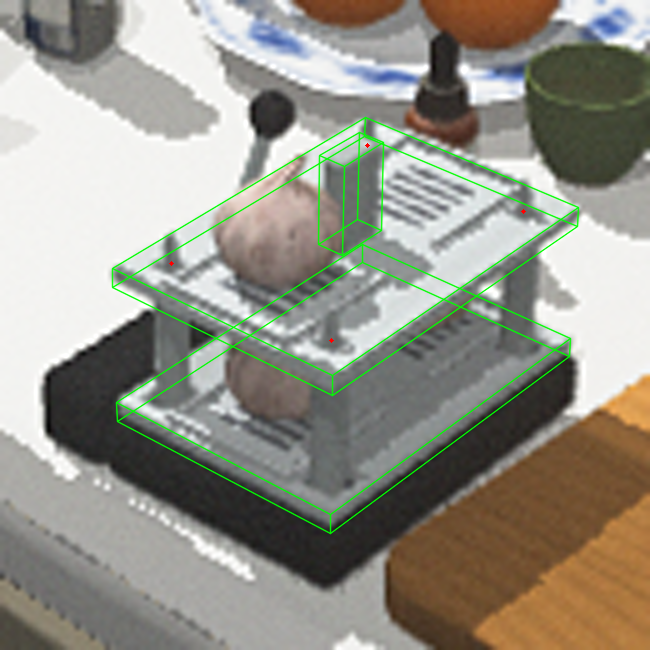

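Both trays match their seated outlines, the board holds no bulbs, the bystanders stand where they were, and the knob is at the two-dot notch. Handing in.

```bash
python3 - <<'E'
from cell import arm
print(arm.sign_off())
E
```

```text
the job is handed in; nothing more can be done
None
```

The job is handed in, at about 46 s of the 208 s allowed. Three garlic bulbs were on the board: two went into the wide-holed tray and one into the narrow-holed tray.

- **Stacking:** I set the wide-holed tray down on the base and the narrow-holed tray on the shoulders of the posts. I then pushed the selector lever from off through the middle notch to the two-dot notch and backed the arm away.
- **Trays:** Each tray met its support at the expected height, with about 9 N of contact before release. In the last pictures both match the outlines they should have when seated, with the posts through the holes. I saw spigots through three of the narrow tray's four holes clearly in the side camera; the far one showed only as a tip.
- **Bulbs and bystanders:** The board has no bulbs left, and the shaker, bottle and jars look unmoved. In the last pictures the upper tray hides most of the lower one, so the second lower bulb was last clearly seen just before the final lowering.
- **Lever:** The knob lies on the computed position for +0.5 rad.

The two cameras disagreed by 2 to 3 mm on absolute positions. For the fits I relied on how the tray sat relative to the posts in the side camera, checked against the arm's own position. I saw no sign of either tray being knocked aside during the run.

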